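# Stow the rock specimens for sea

## Task

Stow the small specimens for sea: put every rough rock lump from the enamel tray into the longer of the two bins on the bench and every round core plug into the shorter one, and hang both bins by their rear lips on the top rail of the louvered rack. Then press the rack's sprung hold-down bar down by its black handle until the catch holds it. Leave the big rock, the jar, the brush and the scalpel alone.

Things in the scene. Friction and masses are not known exactly. Their poses are not given: they have to be found in the camera images.
- lump1_mid (a point): Rough dark rock lump, about 46 mm long (its x), 36 mm wide (its y, between two nearly flat upright sides), 34 mm tall; origin at its centre, half-way up. About 120 g. May be absent.
- lump2_mid (a point): Rough dark rock lump, about 44 mm long (its x), 34 mm wide (its y, between two nearly flat upright sides), 32 mm tall; origin at its centre, half-way up. About 105 g. May be absent.
- lump3_mid (a point): Rough dark rock lump, about 42 mm long (its x), 35 mm wide (its y, between two nearly flat upright sides), 36 mm tall; origin at its centre, half-way up. About 115 g. May be absent.
- core1_mid (a point): Drilled core plug: grey stone cylinder 25 mm in diameter and 40 mm long along its z, origin at its centre; stands on end at the start, in the tray. 53 g. May be absent.
- core2_mid (a point): Drilled core plug: grey stone cylinder 25 mm in diameter and 40 mm long along its z, origin at its centre; stands on end at the start, in the tray. 53 g. May be absent.
- core3_mid (a point): Drilled core plug: grey stone cylinder 25 mm in diameter and 40 mm long along its z, origin at its centre; stands on end at the start, in the tray. 53 g. May be absent.
- long_bin_mid (a point): The longer blue plastic bin, standing on the bench, for the lumps. Origin at its centre, 24 mm over its underside; x points to its rear wall (with the lip), z up. Outside 148 mm long (x), 64 wide (y), 48 tall; walls and floor 3 mm, inside 58 wide. Front wall and first 22 mm of the sides only 30 mm tall. Lift it from above, fingers outside the two long sides (64 mm). 120 g empty.
- short_bin_mid (a point): The shorter blue plastic bin, standing on the bench, for the core plugs. Origin at its centre, 24 mm over its underside; x points to its rear wall (with the lip), z up. Outside 112 mm long (x), 64 wide (y), 48 tall; walls and floor 3 mm, inside 58 wide. Front wall and first 22 mm of the sides only 30 mm tall. Lift it from above, fingers outside the two long sides (64 mm). 100 g empty.
- long_bin_lip (a point): Outer face of the longer bin's rear wall, mid-width, under the web to the lip: from the bin's centre 74 mm along x, 20 mm up. From here a 4 mm web goes 4.5 mm back, then a 3 mm lip slopes down and back (27 degrees from upright), its lower edge 18 mm lower, ending 17 mm behind the wall. The rail's edge goes up between wall and lip.
- short_bin_lip (a point): Outer face of the shorter bin's rear wall, mid-width, under the web to the lip: from the bin's centre 56 mm along x, 20 mm up. From here a 4 mm web goes 4.5 mm back, then a 3 mm lip slopes down and back (27 degrees from upright), its lower edge 18 mm lower, ending 17 mm behind the wall. The rail's edge goes up between wall and lip.
- rail_mid (a point): Middle of the rack's top rail: front upper edge, 173 mm up. Rack axes. A hung bin has the rack's yaw, its lip point within 2 mm of the edge in x and z. To hang: hold the rear wall 3 to 8 mm in front of the edge, bin 20 mm or more above its hung height, then lower till the lip catches. Anywhere to 125 mm from the middle; y = +78 and -26 mm suit; at +78 stay under 28 mm above: the raised bar is low.
- rack: Grey louvered bench rack at the right, fixed; place and yaw vary. x points into the panel (bins hang on its -x side), y along the rails, z up. A rail is a 3 mm louver leaning 22 mm out of the panel, open behind from above, 155 mm to either side. The second rail, 36 mm below the top one, bears the bin's rear wall. Two small bins on the lowest rail, tops 70 mm below the top edge, belong to it.
- bar_handle (a point): Top centre of the bar's black handle plate, 46 mm (rack x) by 26 mm (along the bar). The bar, a 300 mm steel strip over the top rail, turns in an upright plane along the rail, from 2 mm in front of the rail's edge to 12 mm behind. Hinge at rack y = +165 mm, 14 mm over the edge; the plate lies 290 mm from the hinge, on the front side of the bar. Raised at the start: plate 316 mm up, bar sloping 0.44 rad. Press it down 120 mm: 3 N at first, 9 N at the end.
- catch_hook (a point): Nose of the sprung catch, a dark steel hook at the rail's near end (rack y = -140 mm). Pressed down, the bar's tip pushes it aside; when the handle's top is at about 194 mm (stop: 190 mm) the hook snaps over and holds the bar, handle top at 196 mm, bar about level, 5 to 8 mm over the hung bins. Let go earlier and the bar springs up again.
- big_rock_mid (a point): The big specimen in the tray, to be left alone: about 85 mm (x) by 155 mm (y) by 65 mm tall, 1.8 kg; centre, 31 mm over its underside.
- tray: White enamel tray with a blue edge, fixed: 360 mm (x) by 380 mm (y), floor 3 mm over the bench, rim 18 mm tall; origin under its centre.
- sample_jar: Small capped jar, 42 mm in diameter, 60 mm tall, on the bench beyond the bins, to be left alone; origin under its centre.
- brush: Brush, 170 mm long along its x, lying at the far side, to be left alone.
- scalpel: Scalpel, 115 mm long along its x, lying beyond the bins, to be left alone.
Mind the look-alikes: they are no part of the job. Leave any red look-alike of the part that bears core3_mid alone.

How it is judged:
By the outcome, as a careful person would: the job done as asked, in the order asked, and still so for the second after the job is handed in, with the robot touching nothing.
Of lump1, lump2, lump3 only 2 to 3 are there at a start; the rules pass over those that are not, and their reading is None.
Of core1, core2, core3 only 2 to 3 are there at a start; the rules pass over those that are not, and their reading is None.
At some moment in a run one of lump1, lump2, lump3, core1, core2, core3, long_bin, short_bin may be knocked a few centimetres aside while the robot is not near it.
Once in a run the grip may slacken for a moment while it holds something.
It also fails if it takes over 208 s, if anything falls off the work surface, if the arm or the gripper's body presses on something with over 40 N, if the wrist force passes 120 N, or if a joint passes its speed limit or range.

## Robot

A 6-joint arm with a two-finger parallel gripper is mounted at the origin on the work surface. World frame = base frame: x ahead of the robot, y to its left, z up, the work surface at z = 0. Lengths are in m, angles in rad, forces in N, time in s.
With the tool pointing down it reaches from about 0.325 to 0.85 m from the base axis. Payload 15.5 kg.
Tool frame: the origin (TCP) lies at the very end of the fingers, on their centre line; the grasp point (between the pads) lies 19 mm behind it; z points along the fingers, y is the direction in which the jaws open and shut (so a half turn about z gives the same grasp; the last joint's range is limited). The gripper opens to 91 mm and grips with 3 to 60 N. Pads are 32 mm wide; open, the fingers measure 118 mm over their backs; the gripper's body (76 mm by 178 mm) begins 60 mm behind the grasp point.
Start: joints at [-1.288, 0.494, 1.345, -0, 1.302, -0.096], TCP at [0.231, -0.581, 0.214] pointing down, gripper open.
Joint ranges: [-2.91, 2.91], [-0.82, 2.16], [0.22, 2.67], [-1.22, 4.37], [0.12, 2.79], [-3.08, 3.08]. Speed limits (rad/s): [1.89, 1.89, 2.57, 3.01, 3.01, 3.01].

## Interface

Orientations are given as a rotation vector (axis times angle).
In Python, from plant import ctrl gives the robot as it stands. The module is installed in compiled form; this text tells all that it offers.
- The arm moves only by the shell command python3 -m handwheel 'ROWS' [FORCE]. ROWS is JSON, a list of rows, each a list of 3 entries, a list of its own where there are three numbers: the turn, a rotation vector about the world's x, y, z in rad, then the shift along the world's x, y, z in m, then the opening, from 0 (shut) to 1 (fully open). In form: [[[rx, ry, rz], [dx, dy, dz], fingers], ...]. A call has 1 to 20 rows; each row shifts and turns the pose as measured when the row begins; what a row does not reach is not made up. A row lasts 1/8 s, in which the tool goes at most 62.5 mm and 10.7 degrees, less where a joint would pass 70% of its speed; a pose out of reach is approached as far as the arm can. A call is refused whole if a number of a shift passes 0.0625 or a number of a turn 0.188, either way. A call with a gripper value outside its range is refused whole. The fingers move at their own pace and stop on an object; FORCE is the grip in N (left out, the last holds). Time passes only in rows, so rows that do not move let the fingers close. It gives the time, the measured TCP pose, the force and the opening at its end, in the units of the state.
- ctrl.sense(): the state, without advancing time (a new reading comes with each control period).
- ctrl.capture(name): name is "scene" or "top" or "wrist"; returns (picture, depth): 400x640x3 uint8, red, green, blue; 400x640 float32, m along the optical axis (not along the pixel's ray), 0 where there is no reading.
- ctrl.camera_info(name): a dict with "intrinsics" (3x3 intrinsics, pixels), "rvec" (rotation vector, rad) and "tvec" (3), from world to camera coordinates, as OpenCV has them; the wrist camera has in their place "hand_eye" (4x4, takes a point from camera to tool coordinates, whose origin is the TCP and whose axes are the flange's). Camera axes: x right, y down, z forward; pixel columns grow to the right and rows downward; lengths in m; the calibration is good to about 2 mm. A picture is of the moment at which its call begins: read the wrist's pose just before it. camera_info takes no time and is no camera call.
- ctrl.close_job(): hands the job in, once; it reports no verdict.
The state is a dict: "t": time; "joint_pos": joint angles; "dq": joint speeds; "joint_torque": joint torques, N m; "tool_pos": TCP position; "eef_rot": TCP orientation; "wrist_force": force on the tool from outside, world axes, zero at the start; "moment": the same for the moment, N m; "opening": finger opening in m.
Only numpy, scipy, OpenCV 4.12 (cv2) and the standard library are available. Lean on these libraries where they do the work, as an engineer would, in place of code of your own. Each camera call takes 0.05 s, during which the arm holds its last target.

## Working session

There is one attempt and no reset: what is moved stays moved. The work goes in short steps, Python scripts to look and compute and a shell command to move; the robot and the scene stay as the last step left them, time stands still between calls to the robot, and variables do not carry over. Pictures are saved under pics/ and viewed, and the job is handed in when it is done.

```bash
mkdir -p pics; cat > h.py <<'E'
import numpy as np, cv2
from scipy.spatial.transform import Rotation as R
from plant import ctrl
def cap(name,fn=None):
    s=ctrl.sense(); im,d=ctrl.capture(name)
    if fn: cv2.imwrite('pics/'+fn,im[:,:,::-1]); np.savez('pics/'+fn[:-4]+'.npz',im=im,d=d,p=s['tool_pos'],r=s['eef_rot'])
    return im,d,s
def load(fn):
    z=np.load('pics/'+fn+'.npz'); return z['im'],z['d'],{'tool_pos':z['p'],'eef_rot':z['r']}
def cloud(name,d,s):
    ci=ctrl.camera_info(name);K=np.array(ci['intrinsics'])
    v,u=np.mgrid[:400,:640]
    P=np.stack([(u-K[0,2])/K[0,0]*d,(v-K[1,2])/K[1,1]*d,d],-1)
    if 'hand_eye' in ci:
        H=np.array(ci['hand_eye']);P=P@H[:3,:3].T+H[:3,3]
        W=P@R.from_rotvec(s['eef_rot']).as_matrix().T+np.array(s['tool_pos'])
    else:
        M=R.from_rotvec(np.ravel(ci['rvec'])).as_matrix();W=(P-np.ravel(ci['tvec']))@M
    W[d==0]=np.nan
    return W
def crop(fn,u0,v0,u1,v1,k,out):
    im=cv2.imread('pics/'+fn)[v0:v1,u0:u1]
    cv2.imwrite('pics/'+out,cv2.resize(im,None,fx=k,fy=k,interpolation=cv2.INTER_CUBIC))
E
python3 - <<'E'
from h import *
print(ctrl.sense())
for n in ('scene','top','wrist'): cap(n,n+'0.png')
for n in ('scene','top','wrist'): print(ctrl.camera_info(n))
E
```

```text
{'t': 0.0, 'joint_pos': array([-1.28749867e+00,  4.94188684e-01,  1.34614106e+00,  4.30605016e-05,
        1.30248896e+00, -9.54577503e-02]), 'dq': array([ 1.85014914e-04,  9.67750884e-04, -4.74496260e-05, -5.54958825e-04,
        1.31295378e-04, -6.90222326e-05]), 'joint_torque': array([-3.00208831e-05, -8.78819633e+01, -3.81854546e+01,  7.06684403e-02,
        5.33095223e-02, -1.40571228e-04]), 'tool_pos': array([ 0.23103676, -0.58031904,  0.21333148]), 'eef_rot': array([-3.08422664e+00, -5.91149625e-01,  1.15646549e-04]), 'wrist_force': array([-0.3567327 , -1.40828564,  0.16314793]), 'moment': array([0.00166377, 0.00514901, 0.02829598]), 'opening': 0.09096547023641571}
{'intrinsics': array([[511.60964733,   0.        , 315.19296535],
       [  0.        , 511.60964733, 204.7293341 ],
       [  0.        ,   0.        ,   1.        ]]), 'rvec': array([ 1.14744147,  2.13411729, -1.18653784]), 'tvec': array([ 0.32486457, -0.06451312,  1.72273469])}
{'intrinsics': array([[361.16017077,   0.        , 316.91921019],
       [  0.        , 361.16017077, 207.36517715],
       [  0.        ,   0.        ,   1.        ]]), 'rvec': array([ 2.12609578, -2.17835604,  0.14690646]), 'tvec': array([-0.00411802,  0.57755178,  1.00239212])}
{'intrinsics': array([[308.13235399,   0.        , 321.44489296],
       [  0.        , 308.13235399, 195.24287359],
       [  0.        ,   0.        ,   1.        ]]), 'hand_eye': array([[ 3.04415950e-04, -9.69060219e-01, -2.46824227e-01,
         6.89527581e-02],
       [ 9.99999930e-01,  3.48816938e-04, -1.36164469e-04,
        -1.22966911e-03],
       [ 2.18048042e-04, -2.46824168e-01,  9.69060257e-01,
        -1.71099350e-01],
       [ 0.00000000e+00,  0.00000000e+00,  0.00000000e+00,
         1.00000000e+00]])}
```

View pics/scene0.png

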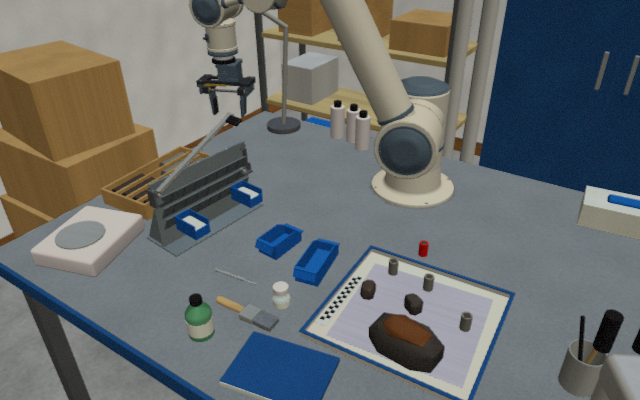

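View pics/top0.png

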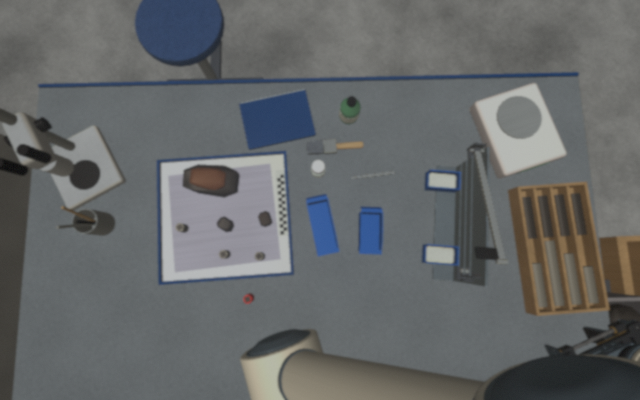

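View pics/wrist0.png

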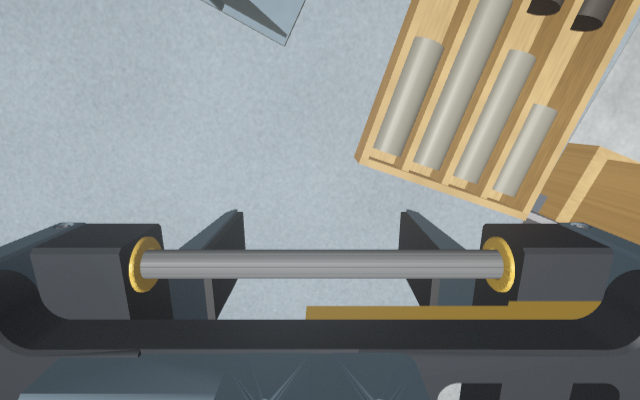

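```bash
python3 - <<'E'
from h import *
crop('top0.png',150,140,300,290,4,'c1.png')
crop('top0.png',295,180,395,265,7,'c2.png')
crop('top0.png',410,130,520,295,4,'c3.png')
crop('scene0.png',240,210,480,350,3,'c4.png')
for n in('scene','top'):
    im,d,s=load(n+'0'); W=cloud(n,d,s); np.save('pics/W%s0.npy'%n,W)
W=np.load('pics/Wtop0.npy')
for u,v in [(182,227),(225,224),(265,218),(225,254),(261,256),(210,180),(310,200),(334,250),(370,212),(370,250),(346,245),(318,168),(230,165),(176,268),(465,270),(470,160),(487,253),(476,150)]: print(u,v,W[v,u].round(3))
E
```

```text
182 227 [0.53  0.368 0.042]
225 224 [0.536 0.247 0.038]
265 218 [0.551 0.133 0.032]
225 254 [0.45  0.245 0.042]
261 256 [0.442 0.143 0.041]
210 180 [0.659 0.283 0.068]
310 200 [0.599 0.001 0.043]
334 250 [ 0.454 -0.064  0.029]
370 212 [ 0.559 -0.17   0.044]
370 250 [ 0.452 -0.168  0.027]
346 245 [ 0.469 -0.101 -0.002]
318 168 [ 0.688 -0.024  0.06 ]
230 165 [0.718 0.242 0.003]
176 268 [0.414 0.396 0.005]
465 270 [ 0.393 -0.394  0.131]
470 160 [ 0.688 -0.439  0.112]
487 253 [ 0.436 -0.367  0.317]
476 150 [ 0.691 -0.419  0.195]
```

View pics/c1.png

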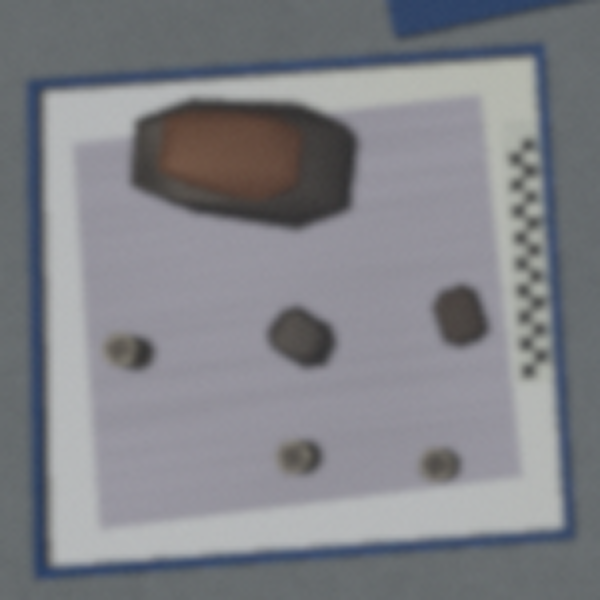

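View pics/c2.png

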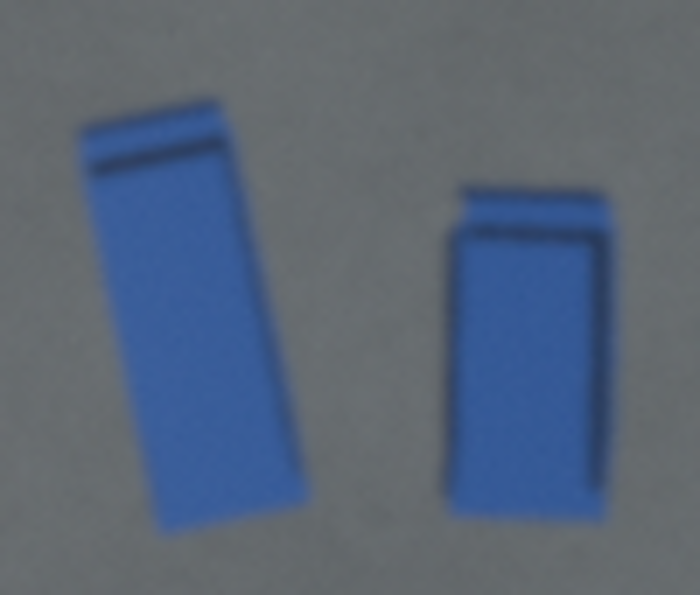

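View pics/c3.png

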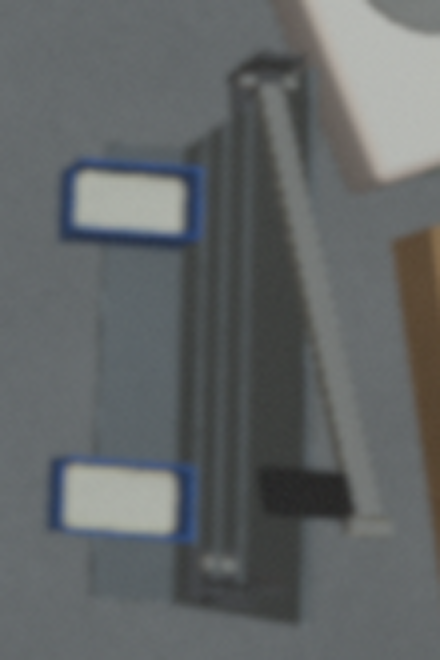

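View pics/c4.png

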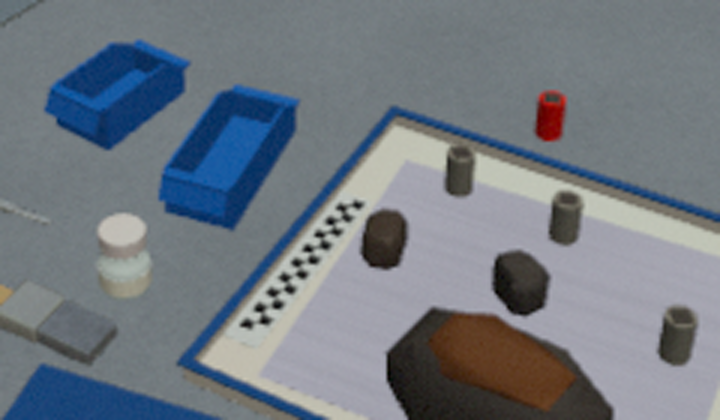

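```bash
python3 -m handwheel '[[[0,0,0],[0,0.03,0.06],1],[[0,0,0],[0,0.03,0.06],1],[[0,0,0],[0,0.03,0.06],1],[[0,0,0.17],[0.04,0.04,0.02],1],[[0,0,0.17],[0.04,0.04,0],1],[[0,0,0.17],[0.04,0.04,0],1],[[0,0,0.17],[0.04,0.04,0],1],[[0,0,0.17],[0.04,0.04,0],1],[[0,0,0.17],[0.04,0.04,0],1],[[0,0,0.17],[0.04,0.04,0],1],[[0,0,0],[0,0,0],1]]' 40
python3 - <<'E'
from h import *
cap('wrist','w1.png'); print(ctrl.sense()['joint_pos'])
E
```

```text
t: 1.52
tool_pos: [0.5169, -0.2016, 0.4061]
eef_rot: [-2.18, -2.259, 0.004]
wrist_force: [-0.6, -0.2, -0.3]
opening: 0.0912
[-0.48104087  0.26625255  1.19078528 -0.00231099  1.68770468 -0.51309019]
```

View pics/w1.png

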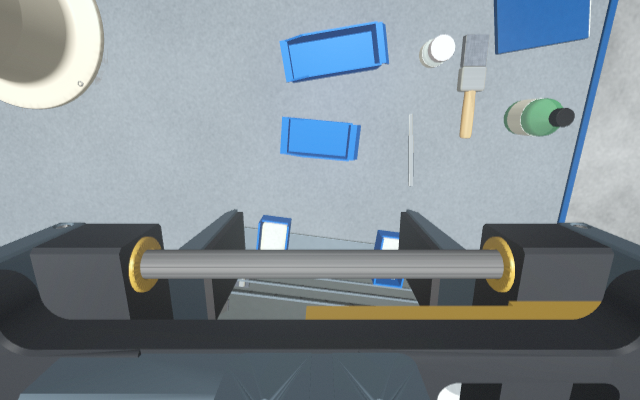

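```bash
cat > m.py <<'E'
from h import *
def blue(im): 
    i=im.astype(int); return (i[...,2]>i[...,0]*1.8)&(i[...,2]>70)
def bins(name,fn):
    im,d,s=load(fn) ; W=cloud(name,d,s); 
    m=blue(im)&(W[...,0]>.35)&(W[...,0]<.65)&(W[...,1]<.08)&(W[...,1]>-.28)&(W[...,2]>-.01)
    n,l,st,c=cv2.connectedComponentsWithStats(m.astype(np.uint8))
    for i in range(1,n):
        if st[i,4]<150: continue
        P=W[l==i]; hi=P[P[:,2]>.02][:, :2].astype(np.float32)
        (cx,cy),(a,b),ang=cv2.minAreaRect(hi)
        print(name,fn,st[i],'rect',np.round([cx,cy,a,b,ang],4),'zmax',np.percentile(P[:,2],98).round(4))
        # direction via PCA
E
python3 - <<'E'
from m import *
bins('wrist','w1'); bins('top','top0'); bins('scene','scene0')
im,d,s=load('w1'); W=cloud('wrist',d,s)
print('bench z',np.nanmedian(W[150:200,450:550,2]))
for n,f in(('top','top0'),('scene','scene0')):
    im,d,s=load(f); W=cloud(n,d,s)
    m=(W[...,0]>.33)&(W[...,0]<.75)&(W[...,1]<-.25)&(W[...,1]>-.5)&(abs(W[...,2]-.171)<.006)
    v,u=np.where(m)
    P=W[m]; print(n,m.sum()); 
    for i in range(0,len(P),max(1,len(P)//30)): print(u[i],v[i],P[i].round(3))
E
```

```text
wrist w1 [ 280   22  109   60 4785] rect [ 0.5298 -0.0289  0.1727  0.0644 10.9   ] zmax 0.0493
wrist w1 [ 280  117   81   44 2931] rect [ 5.10400e-01 -1.68400e-01  6.34000e-02  1.36700e-01  8.68114e+01] zmax 0.0493
top top0 [ 307  195   32   61 1247] rect [ 0.5277 -0.0309  0.1682  0.0613 10.7993] zmax 0.0486
top top0 [ 359  207   24   47 1016] rect [ 5.08600e-01 -1.69200e-01  6.36000e-02  1.33100e-01  8.62135e+01] zmax 0.0488
scene scene0 [ 255  223   48   37 1077] rect [ 5.13300e-01 -1.67400e-01  6.90000e-02  1.39600e-01  8.75194e+01] zmax 0.05
scene scene0 [ 293  238   47   49 1381] rect [ 0.5304 -0.0282  0.1784  0.0664 10.3253] zmax 0.0499
scene scene0 [324 246  55  57 226] rect [5.19800e-01 6.73000e-02 2.25000e-02 2.58300e-01 8.94881e+01] zmax 0.0239
bench z 0.00016021440919664065
top 380
470 146 [ 0.708 -0.414  0.174]
471 160 [ 0.672 -0.414  0.172]
471 166 [ 0.656 -0.414  0.171]
471 172 [ 0.64  -0.412  0.172]
471 178 [ 0.624 -0.41   0.174]
472 182 [ 0.615 -0.414  0.169]
479 185 [ 0.607 -0.431  0.169]
479 189 [ 0.597 -0.43   0.169]
478 194 [ 0.584 -0.427  0.167]
479 197 [ 0.575 -
[... 966 characters left out ...]
486 -0.42   0.174]
215 167 [ 0.483 -0.415  0.171]
220 168 [ 0.484 -0.395  0.174]
221 169 [ 0.481 -0.394  0.169]
213 171 [ 0.51  -0.398  0.175]
215 172 [ 0.505 -0.396  0.17 ]
208 174 [ 0.527 -0.401  0.173]
192 176 [ 0.564 -0.426  0.176]
195 177 [ 0.554 -0.426  0.168]
202 178 [ 0.547 -0.407  0.167]
188 180 [ 0.58  -0.427  0.171]
195 181 [ 0.573 -0.407  0.17 ]
179 183 [ 0.611 -0.429  0.175]
182 184 [ 0.604 -0.426  0.17 ]
187 185 [ 0.603 -0.407  0.171]
171 187 [ 0.636 -0.434  0.173]
173 188 [ 0.631 -0.433  0.168]
178 189 [ 0.633 -0.41   0.173]
164 191 [ 0.661 -0.434  0.173]
172 192 [ 0.655 -0.41   0.174]
169 194 [ 0.662 -0.415  0.17 ]
162 197 [ 0.686 -0.414  0.173]
155 200 [ 0.708 -0.416  0.175]
```

```bash
python3 -m handwheel '[[[0,0,0],[0,-0.05,0.02],1],[[0,0,0],[0,-0.05,0],1],[[0,0,0],[0,-0.05,0],1],[[0,0,0],[0,0,0],1]]'
python3 - <<'E'
from h import *
cap('wrist','w2.png')
E
```

```text
t: 2.08
tool_pos: [0.5119, -0.3597, 0.4264]
eef_rot: [-2.191, -2.246, 0.007]
wrist_force: [-0.4, 1.5, -0.3]
opening: 0.0913
```

View pics/w2.png

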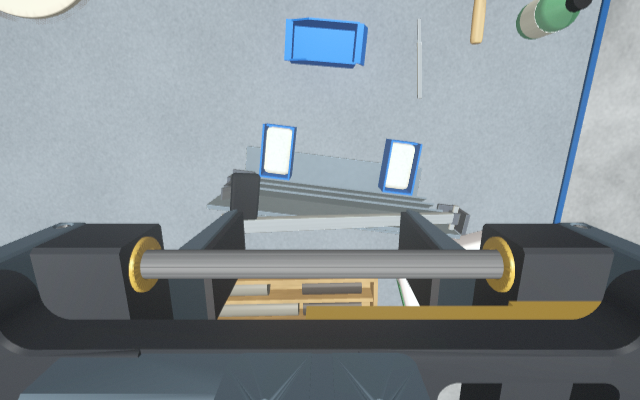

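```bash
python3 - <<'E'
from h import *
for n,f,lo in(('wrist','w2',.170),('scene','scene0',.170),('top','top0',.168)):
    im,d,s=load(f); W=cloud(n,d,s)
    m=(W[...,0]>.40)&(W[...,0]<.67)&(W[...,1]<-.37)&(W[...,1]>-.43)&(abs(W[...,2]-.1715)<.0035)
    P=W[m]
    b=((P[:,0]-.40)/.01).astype(int); Q=[]
    for k in range(27):
        q=P[b==k]
        if len(q): i=q[:,1].argmax(); Q.append(q[i])
    Q=np.array(Q); 
    for it in range(4):
        c=np.polyfit(Q[:,0],Q[:,1],1); r=Q[:,1]-np.polyval(c,Q[:,0]); Q=Q[abs(r)<max(2*np.std(r),.001)]
    print(n,len(Q),'slope deg',np.degrees(np.arctan(c[0])).round(2),'y@.55',np.polyval(c,.55).round(4),'std',r.std().round(4),'zmean',Q[:,2].mean())
    # handle
    i=im.astype(int); k=(abs(W[...,2]-.31)<.02)&(i.sum(-1)<150)&(W[...,0]<.5)&(W[...,0]>.35)&(W[...,1]<-.3)
    if k.any(): print('handle',k.sum(),np.nanmedian(W[k],axis=0).round(4),np.nanpercentile(W[k],[2,98],axis=0).round(4).tolist())
    # rack ends: extents along rail of all things z .16-.18
    k=(abs(W[...,2]-.168)<.008)&(W[...,1]<-.37)&(W[...,1]>-.44)&(W[...,0]>.3)&(W[...,0]<.8)
    print('xext',np.nanpercentile(W[k][:,0],[0,1,99,100]).round(4))
E
python3 - <<'E'
import sys; sys.path.insert(0,'.')
from h import *
crop('w2.png',200,110,480,240,2.8,'c5.png')
E
```

```text
wrist 25 slope deg -5.77 y@.55 -0.4011 std 0.0002 zmean 0.1733092380054303
xext [0.3595 0.3781 0.6993 0.7099]
scene 24 slope deg -6.1 y@.55 -0.3998 std 0.001 zmean 0.17205731275788697
handle 97 [ 0.4434 -0.3603  0.3149] [[0.4316, -0.3846, 0.3058], [0.4527, -0.3415, 0.321]]
xext [0.3718 0.3806 0.7123 0.7147]
top 27 slope deg -5.75 y@.55 -0.4027 std 0.0007 zmean 0.1733773032486885
handle 229 [ 0.436  -0.3625  0.3169] [[0.4254, -0.3847, 0.3105], [0.4485, -0.3439, 0.3221]]
xext [0.3588 0.3629 0.7048 0.7089]
```

View pics/c5.png

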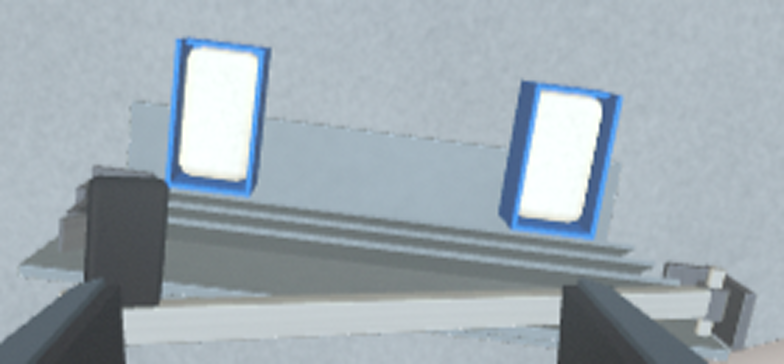

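```bash
python3 -m handwheel '[[[0,0,0],[0,0.06,0],1],[[0,0,0],[0,0.06,0],1],[[0,0,0],[0,0.06,-0.01],1],[[0,0,0],[0,0.06,-0.01],1],[[0,0,0],[0,0.06,-0.01],1],[[0,0,0],[0,0.06,-0.01],1],[[0,0,0],[0,0.06,-0.01],1],[[0,0,0],[0,0.06,-0.01],1],[[0,0,0],[0,0.04,-0.01],1],[[0,0,0],[0,0,0],1]]'
python3 - <<'E'
from h import *
cap('wrist','w3.png')
im,d,s=load('w3');W=cloud('wrist',d,s)
print('tray z',np.nanmedian(W[60:100,300:340,2]))
m=(W[...,2]>.010)&(W[...,0]>.40)&(W[...,0]<.585)&(W[...,1]>.09)&(W[...,1]<.42)&(W[...,2]<.06)
m[205:]=0
n,l,st,c=cv2.connectedComponentsWithStats(m.astype(np.uint8))
for i in range(1,n):
    if st[i,4]<60: continue
    P=W[l==i]; zt=np.percentile(P[:,2],97); T=P[P[:,2]>zt-.012]
    T=T[:,:2].astype(np.float32); a=cv2.minAreaRect(T); A=cv2.minAreaRect(P[:,:2].astype(np.float32))
    print(st[i],'ztop',zt.round(4),'top',np.round([*a[0],*a[1],a[2]],4),'all',np.round([*A[0],*A[1],A[2]],4),T.mean(0).round(4))
E
```

```text
t: 3.38
tool_pos: [0.5006, 0.1774, 0.3565]
eef_rot: [-2.201, -2.238, 0.001]
wrist_force: [-0.6, -1.3, 0.2]
opening: 0.091
tray z 0.00392962144587114
[337  14  18  25 351] ztop 0.045 top [0.53   0.3777 0.024  0.0243 2.668 ] all [0.53   0.3777 0.024  0.0243 2.668 ] [0.5298 0.3772]
[333  99  29  31 640] ztop 0.0397 top [5.37700e-01 2.53100e-01 4.46000e-02 3.56000e-02 5.63802e+01] all [5.37800e-01 2.53300e-01 4.82000e-02 3.58000e-02 5.70907e+01] [0.5375 0.2532]
[283 105  18  17 235] ztop 0.045 top [0.4513 0.253  0.0243 0.0235 1.2855] all [0.4512 0.253  0.0243 0.0239 4.4975] [0.4514 0.2533]
[279 168  17  18 232] ztop 0.0451 top [4.438e-01 1.527e-01 2.360e-02 2.360e-02 4.437e+01] all [4.43800e-01 1.52900e-01 2.36000e-02 2.41000e-02 4.12307e+01] [0.4441 0.1533]
[339 173  28  25 530] ztop 0.0371 top [ 0.5508  0.1378  0.0429  0.0339 16.0225] all [ 0.5519  0.1381  0.0456  0.0342 17.3588] [0.55   0.1391]
```

View pics/w3.png

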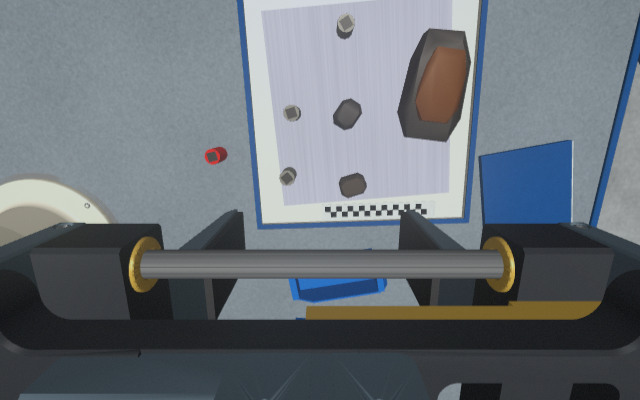

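```bash
cat > t.py <<'E'
from h import *
def things(name,im,d,s,rowmax=400):
    W=cloud(name,d,s)
    m=(W[...,2]>.016)&(W[...,0]>.40)&(W[...,0]<.585)&(W[...,1]>.09)&(W[...,1]<.42)&(W[...,2]<.06)
    m[rowmax:]=0
    n,l,st,c=cv2.connectedComponentsWithStats(m.astype(np.uint8))
    for i in range(1,n):
        if st[i,4]<20: continue
        P=W[l==i]; zt=np.percentile(P[:,2],95); T=P[P[:,2]>zt-.008]
        T=T[:,:2].astype(np.float32); a=cv2.minAreaRect(T)
        print(name,st[i][[0,1,4]],'ztop',zt.round(4),'top',np.round([*a[0],*a[1],a[2]],4))
E
python3 - <<'E'
from t import *
print(ctrl.sense()['tool_pos'],ctrl.sense()['dq'].round(3))
im,d,s=cap('wrist','w4.png'); things('wrist',im,d,s,205)
im,d,s=cap('top','t4.png'); things('top',im,d,s)
im,d,s=cap('scene','s4.png'); things('scene',im,d,s)
E
```

```text
[0.50090957 0.17622887 0.35704577] [-0.046 -0.011 -0.008 -0.008  0.005 -0.024]
wrist [336  13 340] ztop 0.045 top [0.5298 0.3776 0.0229 0.0241 1.4726]
wrist [333  98 632] ztop 0.0395 top [5.37600e-01 2.52400e-01 4.32000e-02 3.49000e-02 5.59304e+01]
wrist [283 104 231] ztop 0.0449 top [0.4512 0.2532 0.0231 0.0236 0.7125]
wrist [279 168 222] ztop 0.0449 top [0.4438 0.1527 0.0239 0.0229 0.743 ]
wrist [339 173 508] ztop 0.037 top [ 0.5503  0.1379  0.0419  0.0327 18.2107]
top [258 211 164] ztop 0.0367 top [ 0.5496  0.1365  0.0418  0.0324 15.544 ]
top [219 217  36] ztop 0.0404 top [5.39200e-01 2.61100e-01 7.60000e-03 2.89000e-02 8.88689e+01]
top [227 219  63] ztop 0.0385 top [0.5347 0.2362 0.0319 0.0119 0.5406]
top [254 252  72] ztop 0.0456 top [4.4240e-01 1.5120e-01 2.2600e-02 2.2500e-02 8.7397e+01]
scene [389 258 123] ztop 0.0453 top [4.45300e-01 1.53200e-01 2.52000e-02 2.47000e-02 4.20268e+01]
scene [424 273 134] ztop 0.0452 top [4.52700e-01 2.53000e-01 2.63000e-02 2.46000e-02 5.02379e+01]
scene [361 279 216] ztop 0.0379 top [ 0.5556  0.1395  0.0436  0.0319 20.3741]
scene [404 293 280] ztop 0.0402 top [5.41300e-01 2.52900e-01 4.53000e-02 3.46000e-02 6.68226e+01]
scene [460 311 169] ztop 0.0445 top [5.33000e-01 3.78600e-01 2.60000e-02 2.41000e-02 2.63543e+01]
```

```bash
python3 -m handwheel '[[[0,0,0],[0.005,0.05,-0.04],1],[[0,0,0],[0.008,0.05,-0.06],1],[[0,0,0],[0.008,0.05,-0.06],1],[[0,0,0],[0.008,0.05,-0.06],1],[[0,0,0],[0,0,-0.03],1],[[0,0,0],[0,0,0],1]]' 35
```

```text
t: 4.32
tool_pos: [0.5302, 0.3421, 0.1403]
eef_rot: [2.219, 2.218, 0.011]
wrist_force: [-0.1, -0.3, 0.3]
opening: 0.0912
```

```bash
python3 -m handwheel '[[[0,0,0],[0,0.036,-0.03],1],[[0,0,0],[0,0.001,-0.03],1],[[0,0,0],[0,0,0],1]]'
```

```text
t: 4.7
tool_pos: [0.5346, 0.3782, 0.0852]
eef_rot: [2.223, 2.211, 0.022]
wrist_force: [-0.2, -0.3, 0.9]
opening: 0.0909
```

```bash
python3 -m handwheel '[[[0,0,0],[-0.004,0,-0.02],1],[[0,0,0],[0,0,-0.02],1],[[0,0,0],[0,0,-0.015],1],[[0,0,0],[0,0,0],1]]'; python3 -c "
from h import *
print(ctrl.sense()['tool_pos'])"
```

```text
t: 5.2
tool_pos: [0.5353, 0.3777, 0.0356]
eef_rot: [2.225, 2.205, 0.035]
wrist_force: [-0.5, -0.8, 0.6]
opening: 0.0914
[0.53534767 0.37767136 0.03561294]
```

```bash
cat > st.py <<'E'
from h import *
import sys
def st():
    s=ctrl.sense(); M=R.from_rotvec(s['eef_rot']).as_matrix()
    z=M[:,2]; w=np.cross(z,[0,0,-1.]); psi=np.degrees(np.arctan2(M[1,0],M[0,0]))
    print('t',round(s['t'],2),'tcp',s['tool_pos'].round(4),'psi',psi.round(2),'tiltfix turn',w.round(4),'F',s['wrist_force'].round(1),'open',round(s['opening'],4),'q6',s['joint_pos'][5].round(2))
    if len(sys.argv)>3:
        a=[float(x) for x in sys.argv[1:4]]; print('delta',(np.array(a)-s['tool_pos']).round(4), 'dpsi', None if len(sys.argv)<5 else np.radians((float(sys.argv[4])-psi+180)%360-180).round(3))
st()
E
python3 st.py .530 .3776 .029 90
```

```text
t 5.2 tcp [0.5353 0.3777 0.0356] psi 89.49 tiltfix turn [-0.0098  0.0222  0.    ] F [-0.5 -0.8  0.6] open 0.0914 q6 0.54
delta [-0.0053 -0.0001 -0.0066] dpsi 0.009
```

```bash
python3 -m handwheel '[[[-0.01,0.022,0],[-0.005,0,-0.004],1],[[0,0,0],[0,0,-0.003],1]]'; python3 st.py .530 .3776 .029 90
```

```text
t: 5.45
tool_pos: [0.5308, 0.378, 0.0295]
eef_rot: [2.232, 2.211, -0.0]
wrist_force: [0.4, -0.7, 0.2]
opening: 0.0909
t 5.45 tcp [0.5308 0.378  0.0295] psi 89.47 tiltfix turn [ 0.0002 -0.      0.    ] F [ 0.4 -0.7  0.2] open 0.0909 q6 0.54
delta [-0.0008 -0.0004 -0.0005] dpsi 0.009
```

```bash
python3 -m handwheel '[[[0,0,0],[0,0,0],0],[[0,0,0],[0,0,0],0],[[0,0,0],[0,0,0],0],[[0,0,0],[0,0,0],0],[[0,0,0],[0,0,0],0]]' 35;  python3 st.py .4774 -.167 .1 87
```

```text
t: 6.08
tool_pos: [0.531, 0.3782, 0.03]
eef_rot: [2.231, 2.211, 0.001]
wrist_force: [-1.2, 0.4, 0.7]
opening: 0.044
t 6.08 tcp [0.531  0.3782 0.03  ] psi 89.49 tiltfix turn [-0.0002  0.0007  0.    ] F [-1.2  0.4  0.7] open 0.044 q6 0.54
delta [-0.0536 -0.5452  0.07  ] dpsi -0.043
```

```bash
python3 -m handwheel '[[[0,0,0],[0,0,0],0],[[0,0,0],[0,0,0],0],[[0,0,0],[0,0,0],0],[[0,0,0],[0,0,0.03],0],[[0,0,0],[0,0,0.05],0]]';  python3 st.py .4774 -.167 .1 87
```

```text
t: 6.7
tool_pos: [0.5287, 0.3768, 0.1078]
eef_rot: [-2.23, -2.21, 0.011]
wrist_force: [0.7, 0.5, -0.7]
opening: 0.0238
t 6.7 tcp [0.5287 0.3768 0.1078] psi 89.49 tiltfix turn [ 0.0036 -0.0059  0.    ] F [ 0.7  0.5 -0.7] open 0.0238 q6 0.54
delta [-0.0513 -0.5438 -0.0078] dpsi -0.043
```

```bash
python3 - <<'E'
from m import *
for fn,cands in (('w1',[(.5298,-.0289,10.9),(.5104,-.1684,-3.2)]),('w2',[(.5104,-.1684,-3.2)])):
    im,d,s=load(fn);W=cloud('wrist',d,s)
    for cx,cy,a in cands:
        P=W[blue(im)&(np.hypot(W[...,0]-cx,W[...,1]-cy)<.12)]
        c,sn=np.cos(np.radians(a)),np.sin(np.radians(a))
        X=(P[:,0]-cx)*c+(P[:,1]-cy)*sn; Y=-(P[:,0]-cx)*sn+(P[:,1]-cy)*c
        k=abs(Y)<.02
        print(fn,cx)
        for x in np.arange(-.092,.094,.004):
            q=P[k&(abs(X-x)<.002),2]
            if len(q): print('%.0f:%.0f-%.0f(%d)'%(x*1e3,q.min()*1e3,q.max()*1e3,len(q)),end=' ')
        hi=P[:,2]>.036
        print('\n hiX',np.percentile(X[hi],[0,1,99,100]).round(4),'Y',np.percentile(Y[hi&(abs(X)<.03)],[0,2,98,100]).round(4))
E
```

```text
w1 0.5298
-88:29-32(7) -84:27-33(65) -80:29-33(62) -76:2-32(89) -72:1-5(59) -68:1-5(55) -64:1-6(58) -60:1-6(57) -56:2-5(57) -52:2-6(58) -48:1-6(59) -44:2-5(57) -40:1-6(59) -36:2-6(57) -32:2-6(60) -28:2-6(56) -24:1-5(58) -20:1-6(58) -16:2-6(56) -12:1-5(57) -8:1-5(59) -4:0-5(58) 0:1-6(59) 4:1-6(52) 8:1-6(59) 12:1-6(57) 16:1-6(59) 20:1-6(58) 24:1-6(60) 28:1-5(59) 32:0-5(56) 36:1-7(56) 40:1-6(60) 44:1-6(61) 48:1-5(59) 52:1-6(56) 56:2-5(62) 60:1-7(56) 64:1-6(60) 68:1-51(200) 72:47-50(69) 76:46-50(66) 80:36-43(30) 84:29-36(37) 88:27-28(2) 
 hiX [-0.0729 -0.0663  0.0814  0.0824] Y [-0.1196 -0.1164  0.0315  0.0321]
w1 0.5104
-68:28-34(31) -64:28-32(50) -60:28-33(58) -56:0-33(85) -52:1-6(50) -48:1-7(48) -44:1-5(45) -40:1-6(49) -36:1-6(47) -32:2-6(50) -28:2-6(48) -24:2-6(48) -20:1-6(47) -16:1-6(49) -12:1-6(49) -8:1-5(49) -4:1-7(47) 0:2-6(48) 4:2-6(49) 8:0-6(48) 12:2-5(48) 16:1-6(48) 20:1-501(49) 24:2-6(49) 28:1-5(48) 32:1-5(47) 36:1-5(47) 40:1-6(47) 44:2-6(47) 48:0-51(100) 52:46-51(56) 56:47-50(53) 60:41-50(46) 64:32-42(43) 68:27-34(22) 
 hiX [-0.0501 -0.0462  0.064   0.0649] Y [-0.0317 -0.0314  0.1125  0.1144]
w2 0.5104
-68:29-32(36) -64:27-33(65) -60:28-33(59) -56:1-32(101) -52:2-6(54) -48:0-6(55) -44:2-5(58) -40:1-5(56) -36:1-6(54) -32:1-6(55) -28:2-6(59) -24:1-6(56) -20:1-5(52) -16:0-5(55) -12:1-6(56) -8:1-5(56) -4:1-6(55) 0:2-6(56) 4:1-7(56) 8:2-5(54) 12:1-5(58) 16:0-6(55) 20:1-5(56) 24:1-5(56) 28:1-6(54) 32:1-6(56) 36:1-6(56) 40:1-6(51) 44:2-6(56) 48:0-50(106) 52:46-51(65) 56:46-51(65) 60:41-50(53) 64:32-42(50) 68:27-33(29) 
 hiX [-0.0525 -0.0461  0.0638  0.0656] Y [-0.0326 -0.0324  0.0314  0.032 ]
```

```bash
python3 -m handwheel '[[[0,0,0],[-0.005,-0.06,0.01],0],[[0,0,0],[-0.007,-0.06,0],0],[[0,0,0],[-0.007,-0.06,0],0],[[0,0,0],[-0.007,-0.06,0],0],[[0,0,-0.01],[-0.007,-0.06,0],0],[[0,0,-0.01],[-0.007,-0.06,0],0],[[0,0,-0.01],[-0.007,-0.06,0],0],[[0,0,-0.01],[-0.007,-0.06,0],0],[[0,0,0],[-0.007,-0.06,0],0],[[0,0,0],[0,-0.02,0],0],[[0,0,0],[0,0,0],0]]';  python3 st.py .468 -.166 .034 86.8
```

```text
t: 8.07
tool_pos: [0.467, -0.1987, 0.1236]
eef_rot: [2.271, 2.162, 0.008]
wrist_force: [-0.2, 0.9, -0.5]
opening: 0.0239
t 8.07 tcp [ 0.467  -0.1987  0.1236] psi 87.19 tiltfix turn [0.0012 0.0079 0.    ] F [-0.2  0.9 -0.5] open 0.0239 q6 -0.48
delta [ 0.001   0.0327 -0.0896] dpsi -0.007
```

```bash
python3 -m handwheel '[[[0.001,0.008,-0.007],[0.001,0.032,-0.025],0],[[0,0,0],[0,0,-0.02],0],[[0,0,0],[0,0,0],0]]';  python3 - <<'E'
import sys; sys.argv=['',' .468','-.166','.034','86.8']
import st
from m import *
cap('top','t5.png'); bins('top','t5'); cap('wrist','w5.png')
E
```

```text
t: 8.45
tool_pos: [0.468, -0.1637, 0.078]
eef_rot: [2.282, 2.158, 0.0]
wrist_force: [0.8, -0.2, 0.2]
opening: 0.0237
t 8.45 tcp [ 0.468  -0.1637  0.078 ] psi 86.8 tiltfix turn [0.0001 0.0002 0.    ] F [ 0.8 -0.2  0.2] open 0.0237 q6 -0.4
delta [-0.     -0.0023 -0.044 ] dpsi -0.0
top t5 [ 307  195   32   61 1237] rect [ 0.5278 -0.0307  0.1683  0.061  10.8829] zmax 0.0486
```

View pics/w5.png

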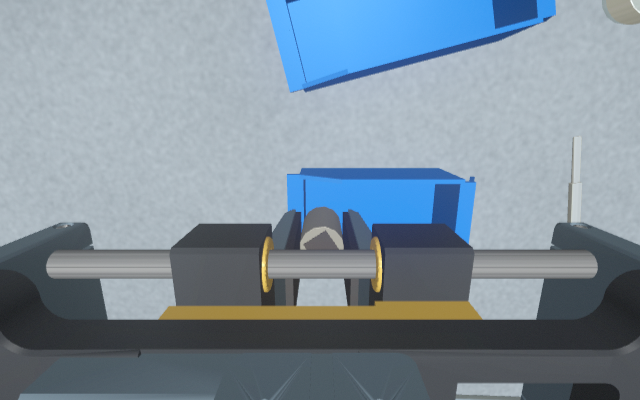

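```bash
python3 -m handwheel '[[[0,0,0],[0,-0.002,-0.02],0],[[0,0,0],[0,0,-0.018],0],[[0,0,0],[0,0,-0.004],0],[[0,0,0],[0,0,0],0]]';  python3 st.py .468 -.166 .034 86.8
```

```text
t: 9.05
tool_pos: [0.471, -0.167, 0.0399]
eef_rot: [2.277, 2.154, 0.005]
wrist_force: [-0.4, 1.2, 0.2]
opening: 0.0242
t 9.05 tcp [ 0.471  -0.167   0.0399] psi 86.8 tiltfix turn [0.0034 0.0072 0.    ] F [-0.4  1.2  0.2] open 0.0242 q6 -0.4
delta [-0.003   0.001  -0.0059] dpsi -0.0
```

```bash
python3 -m handwheel '[[[0.003,0.007,0],[-0.003,0.001,-0.005],0],[[0,0,0],[0,0,0],0.4],[[0,0,0],[0,0,0],0.4],[[0,0,0],[0,0,0.03],0.4],[[0,0,0],[0,0,0.04],0.45],[[0,0,0],[0,0,0],0.5]]';  python3 - <<'E'
import sys; sys.argv=['','.4512','.2532','.029','87']
import st
from h import *
cap('wrist','w6.png')
E
```

```text
t: 9.8
tool_pos: [0.4685, -0.1663, 0.1082]
eef_rot: [2.281, 2.157, 0.001]
wrist_force: [-0.7, -0.8, -1.3]
opening: 0.0453
t 9.8 tcp [ 0.4685 -0.1663  0.1082] psi 86.8 tiltfix turn [0.0011 0.0015 0.    ] F [-0.7 -0.8 -1.3] open 0.0453 q6 -0.4
delta [-0.0173  0.4195 -0.0792] dpsi 0.004
```

View pics/w6.png

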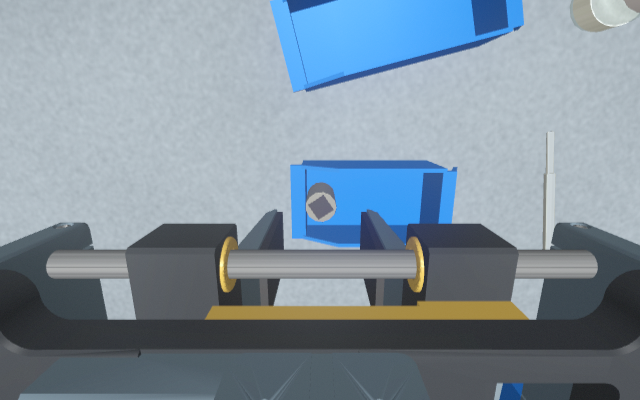

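```bash
python3 -m handwheel '[[[0,0,0],[-0.003,0.06,0],0.5],[[0,0,0],[-0.003,0.06,0],0.5],[[0,0,0],[-0.003,0.06,0],0.5],[[0,0,0],[-0.003,0.06,0],0.5],[[0,0,0],[-0.003,0.06,0],0.5],[[0,0,0],[-0.003,0.06,0],0.5],[[0,0,0],[0,0.04,0],0.5],[[0,0,0],[0,0,0],0.5]]';  python3 - <<'E'
import sys; sys.argv=['','.4512','.2532','.029','87']
import st
from h import *
cap('wrist','w7.png'); 
E
```

```text
t: 10.85
tool_pos: [0.445, 0.2449, 0.0995]
eef_rot: [-2.284, -2.152, 0.009]
wrist_force: [-0.0, -0.1, -0.2]
opening: 0.0458
t 10.85 tcp [0.445  0.2449 0.0995] psi 86.6 tiltfix turn [ 0.0018 -0.0065  0.    ] F [-0.  -0.1 -0.2] open 0.0458 q6 0.44
delta [ 0.0062  0.0083 -0.0705] dpsi 0.007
```

View pics/w7.png

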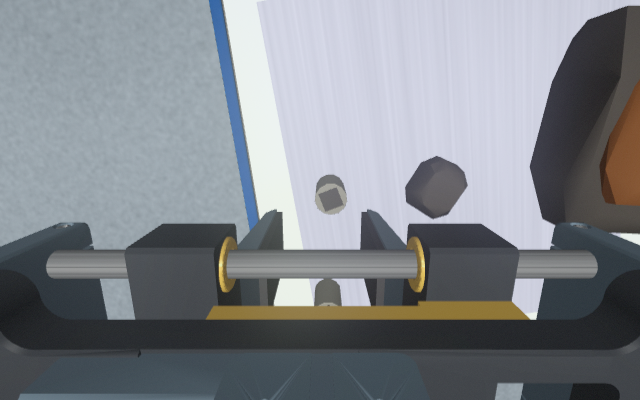

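```bash
python3 -m handwheel '[[[0.002,-0.006,0],[0.006,0.008,-0.025],0.5],[[0,0,0],[0,0,-0.02],0.5],[[0,0,0],[0,0,-0.015],0.5],[[0,0,0],[0,0,-0.005],0.5]]';  python3 st.py .4512 .2532 .029 86.8
```

```text
t: 11.4
tool_pos: [0.4499, 0.2471, 0.0307]
eef_rot: [-2.29, -2.149, 0.008]
wrist_force: [-0.1, 0.7, -0.5]
opening: 0.0453
t 11.4 tcp [0.4499 0.2471 0.0307] psi 86.37 tiltfix turn [ 0.0023 -0.0044  0.    ] F [-0.1  0.7 -0.5] open 0.0453 q6 0.45
delta [ 0.0013  0.0061 -0.0017] dpsi 0.008
```

```bash
python3 -m handwheel '[[[0.002,-0.004,0],[0.001,0.006,-0.001],0.5],[[0,0,0],[0,0,0],0],[[0,0,0],[0,0,0],0],[[0,0,0],[0,0,0],0],[[0,0,0],[0,0,0],0],[[0,0,0],[0,0,0.03],0],[[0,0,0],[0,0,0.05],0]]';  python3 st.py .53 -.1695 .034 86.8
```

```text
t: 12.28
tool_pos: [0.4495, 0.2517, 0.1097]
eef_rot: [-2.291, -2.147, 0.008]
wrist_force: [0.5, 0.1, -0.9]
opening: 0.0238
t 12.28 tcp [0.4495 0.2517 0.1097] psi 86.3 tiltfix turn [ 0.0024 -0.005   0.    ] F [ 0.5  0.1 -0.9] open 0.0238 q6 0.46
delta [ 0.0805 -0.4212 -0.0757] dpsi 0.009
```

```bash
python3 -m handwheel '[[[0,0,0],[0.011,-0.06,0.01],0],[[0,0,0],[0.011,-0.06,0],0],[[0,0,0],[0.011,-0.06,0],0],[[0,0,0],[0.011,-0.06,0],0],[[0,0,0],[0.011,-0.06,0],0],[[0,0,0],[0.011,-0.06,0],0],[[0,0,0],[0.011,-0.04,0],0],[[0,0,0],[0,0,0],0]]';  python3 st.py .5259 -.1693 .034 86.8
```

```text
t: 13.28
tool_pos: [0.53, -0.1592, 0.1252]
eef_rot: [2.284, 2.149, 0.007]
wrist_force: [-0.1, 1.0, 0.5]
opening: 0.024
t 13.28 tcp [ 0.53   -0.1592  0.1252] psi 86.5 tiltfix turn [0.0013 0.007  0.    ] F [-0.1  1.   0.5] open 0.024 q6 -0.34
delta [-0.0041 -0.0101 -0.0912] dpsi 0.005
```

```bash
python3 -m handwheel '[[[0.001,0.007,0.005],[-0.004,-0.010,-0.03],0],[[0,0,0],[0,0,-0.025],0],[[0,0,0],[0,0,0],0]]';  python3 st.py .5259 -.1693 .034 86.8
```

```text
t: 13.65
tool_pos: [0.5254, -0.1683, 0.0694]
eef_rot: [-2.283, -2.158, 0.0]
wrist_force: [0.4, 0.4, -0.7]
opening: 0.0236
t 13.65 tcp [ 0.5254 -0.1683  0.0694] psi 86.8 tiltfix turn [-0.0001 -0.0001 -0.    ] F [ 0.4  0.4 -0.7] open 0.0236 q6 -0.36
delta [ 0.0005 -0.001  -0.0354] dpsi 0.0
```

```bash
python3 -m handwheel '[[[0,0,0],[0,-0.001,-0.02],0],[[0,0,0],[0,0,-0.014],0],[[0,0,0],[0,0,0],0]]';  python3 st.py .5259 -.1693 .034 86.8
```

```text
t: 14.02
tool_pos: [0.5264, -0.1681, 0.037]
eef_rot: [2.28, 2.159, 0.001]
wrist_force: [0.1, 0.4, -1.5]
opening: 0.0241
t 14.03 tcp [ 0.5264 -0.1681  0.037 ] psi 86.89 tiltfix turn [0.0006 0.0018 0.    ] F [ 0.1  0.4 -1.5] open 0.0241 q6 -0.36
delta [-0.0005 -0.0012 -0.003 ] dpsi -0.002
```

```bash
python3 -m handwheel '[[[0,0,0],[0,-0.001,-0.003],0],[[0,0,0],[0,0,0],0.36],[[0,0,0],[0,0,0],0.36],[[0,0,0],[0,0,0.03],0.36],[[0,0,0],[0,0,0.04],0.4],[[0,0,0],[0,0.02,0],0.5]]';  python3 - <<'E'
import sys; sys.argv=['','.4438','.1527','.029','87']
import st
from h import *
cap('wrist','w8.png')
E
```

```text
t: 14.78
tool_pos: [0.5276, -0.1499, 0.108]
eef_rot: [2.279, 2.156, 0.004]
wrist_force: [1.2, -0.3, -0.8]
opening: 0.0435
t 14.78 tcp [ 0.5276 -0.1499  0.108 ] psi 86.81 tiltfix turn [0.0018 0.0048 0.    ] F [ 1.2 -0.3 -0.8] open 0.0435 q6 -0.33
delta [-0.0838  0.3026 -0.079 ] dpsi 0.003
```

View pics/w8.png

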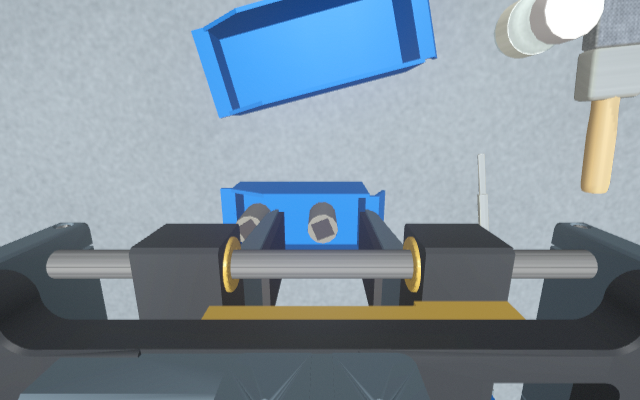

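```bash
python3 -m handwheel '[[[0,0,0],[-0.017,0.06,0],0.5],[[0,0,0],[-0.017,0.06,0],0.5],[[0,0,0],[-0.017,0.06,0],0.5],[[0,0,0],[-0.017,0.06,0],0.5],[[0,0,0],[-0.017,0.06,0],0.5],[[0,0,0],[0,0,0],0.5]]';  python3 st.py .4438 .1527 .029 86.8
```

```text
t: 15.58
tool_pos: [0.4371, 0.1559, 0.1032]
eef_rot: [-2.28, -2.16, 0.001]
wrist_force: [0.5, -0.5, 0.2]
opening: 0.0456
t 15.57 tcp [0.4371 0.1559 0.1032] psi 86.91 tiltfix turn [ 0.0001 -0.001   0.    ] F [ 0.5 -0.5  0.2] open 0.0456 q6 0.27
delta [ 0.0067 -0.0032 -0.0742] dpsi -0.002
```

```bash
python3 -c "
from t import *
im,d,s=cap('scene','s9.png'); things('scene',im,d,s)"
python3 -m handwheel '[[[0,0,0],[0.007,-0.003,-0.025],0.5],[[0,0,0],[0,0,-0.02],0.5],[[0,0,0],[0,0,0],0.5]]';  python3 st.py .4438 .1527 .029 86.8
```

```text
scene [389 258 125] ztop 0.0455 top [4.45400e-01 1.52700e-01 2.41000e-02 2.35000e-02 4.65536e+01]
scene [360 279 219] ztop 0.038 top [ 0.5548  0.1391  0.0401  0.0318 20.9481]
scene [404 293 275] ztop 0.0401 top [5.41000e-01 2.54900e-01 3.80000e-02 3.74000e-02 4.72898e+01]
t: 16.0
tool_pos: [0.4453, 0.1492, 0.0563]
eef_rot: [-2.283, -2.158, 0.002]
wrist_force: [-0.8, -0.1, -0.4]
opening: 0.0456
t 16.0 tcp [0.4453 0.1492 0.0563] psi 86.76 tiltfix turn [ 0.001  -0.0013  0.    ] F [-0.8 -0.1 -0.4] open 0.0456 q6 0.25
delta [-0.0015  0.0035 -0.0273] dpsi 0.001
```

```bash
python3 -m handwheel '[[[0,0,0],[-0.001,0.003,-0.016],0.5],[[0,0,0],[0,0,-0.011],0.5],[[0,0,0],[0,0,0],0],[[0,0,0],[0,0,0],0],[[0,0,0],[0,0,0],0],[[0,0,0],[0,0,0],0]]';  python3 st.py .4438 .1527 .029 86.8
python3 -m handwheel '[[[0,0,0],[0,0,0.03],0],[[0,0,0],[0,0,0.05],0],[[0,0,0],[0,0,0],0]]';  python3 st.py .4965 -.1676 .058 86.8
```

```text
t: 16.75
tool_pos: [0.4461, 0.1503, 0.0309]
eef_rot: [2.285, 2.154, 0.001]
wrist_force: [0.2, -0.4, -0.1]
opening: 0.0238
t 16.75 tcp [0.4461 0.1503 0.0309] psi 86.6 tiltfix turn [0.0007 0.0012 0.    ] F [ 0.2 -0.4 -0.1] open 0.0238 q6 0.26
delta [-0.0023  0.0024 -0.0019] dpsi 0.003
t: 17.12
tool_pos: [0.4459, 0.1503, 0.1134]
eef_rot: [2.285, 2.154, 0.0]
wrist_force: [-0.3, -0.3, -2.0]
opening: 0.024
t 17.12 tcp [0.4459 0.1503 0.1134] psi 86.62 tiltfix turn [0.0008 0.0008 0.    ] F [-0.3 -0.3 -2. ] open 0.024 q6 0.26
delta [ 0.0506 -0.3179 -0.0554] dpsi 0.003
```

```bash
python3 -m handwheel '[[[0,0,0],[0.009,-0.06,0.01],0],[[0,0,0],[0.009,-0.06,0],0],[[0,0,0],[0.009,-0.06,0],0],[[0,0,0],[0.009,-0.06,0],0],[[0,0,0],[0.009,-0.06,0],0],[[0,0,0],[0.009,-0.02,0],0],[[0,0,0],[0,0,0],0]]';  python3 st.py .4972 -.1675 .048 86.8
```

```text
t: 18.0
tool_pos: [0.4993, -0.1782, 0.1207]
eef_rot: [-2.282, -2.159, -0.001]
wrist_force: [1.1, 0.8, -0.3]
opening: 0.0241
t 18.0 tcp [ 0.4993 -0.1782  0.1207] psi 86.85 tiltfix turn [-0.0005  0.0003  0.    ] F [ 1.1  0.8 -0.3] open 0.0241 q6 -0.4
delta [-0.0021  0.0107 -0.0727] dpsi -0.001
```

```bash
python3 -m handwheel '[[[0,0,0],[-0.002,0.010,-0.02],0],[[0,0,0],[0,0,-0.015],0],[[0,0,0],[0,0,0],0]]';  python3 - <<'E'
import sys; sys.argv=['','.4972','-.1675','.048','86.8']
import st
from h import *
cap('wrist','w10.png'); cap('scene','s10.png'); crop('w10.png',220,150,460,300,3,'c10.png');crop('s10.png',220,180,340,290,5,'c11.png')
E
```

```text
t: 18.38
tool_pos: [0.4956, -0.1633, 0.084]
eef_rot: [-2.276, -2.16, 0.0]
wrist_force: [0.0, 0.2, -0.1]
opening: 0.0241
t 18.38 tcp [ 0.4956 -0.1633  0.084 ] psi 86.99 tiltfix turn [-0.0025 -0.0025 -0.    ] F [ 0.   0.2 -0.1] open 0.0241 q6 -0.38
delta [ 0.0016 -0.0042 -0.036 ] dpsi -0.003
```

View pics/c10.png

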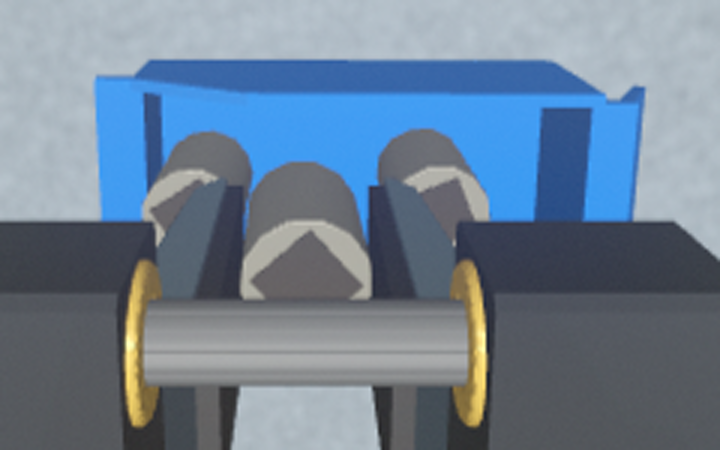

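View pics/c11.png

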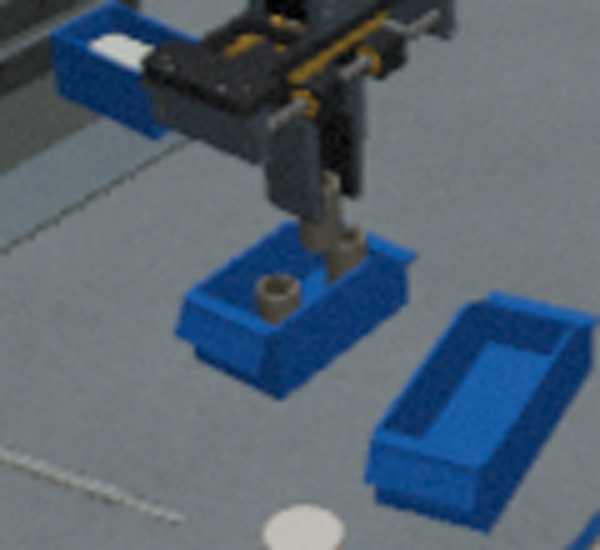

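```bash
python3 -m handwheel '[[[0,0,0],[0.001,-0.003,-0.02],0],[[0,0,0],[0,0,-0.012],0],[[0,0,0],[0,0,-0.002],0],[[0,0,0],[0,0,0],0]]';  python3 st.py .4972 -.1675 .048 86.8
```

```text
t: 18.98
tool_pos: [0.4985, -0.1661, 0.0524]
eef_rot: [2.277, 2.163, 0.003]
wrist_force: [-0.4, -0.5, -0.1]
opening: 0.0238
t 18.98 tcp [ 0.4985 -0.1661  0.0524] psi 87.06 tiltfix turn [-0.0005  0.002   0.    ] F [-0.4 -0.5 -0.1] open 0.0238 q6 -0.39
delta [-0.0013 -0.0014 -0.0044] dpsi -0.005
```

```bash
python3 -m handwheel '[[[0,0,0],[-0.001,-0.001,-0.003],0],[[0,0,0],[0,0,0],0.4],[[0,0,0],[0,0,0],0.4],[[0,0,0],[0,0,0.03],0.4],[[0,0,0],[0,0,0.04],0.4],[[0,0,0],[0,-0.03,0.02],0.5],[[0,0,0],[0,0,0],0.5]]';  python3 - <<'E'
import sys; sys.argv=['','.5376','.2526','.02','56']
import st
from t import *
im,d,s=cap('wrist','w11.png');crop('w11.png',220,100,460,250,3,'c12.png')
im,d,s=cap('scene','s11.png');things('scene',im,d,s)
E
```

```text
t: 19.85
tool_pos: [0.4977, -0.1979, 0.1432]
eef_rot: [2.276, 2.162, 0.003]
wrist_force: [-0.2, 0.3, -0.2]
opening: 0.0459
t 19.85 tcp [ 0.4977 -0.1979  0.1432] psi 87.07 tiltfix turn [0.0003 0.0032 0.    ] F [-0.2  0.3 -0.2] open 0.0459 q6 -0.44
delta [ 0.0399  0.4505 -0.1232] dpsi -0.542
scene [360 279 214] ztop 0.0374 top [5.54400e-01 1.37600e-01 3.66000e-02 4.00000e-02 8.38735e+01]
scene [387 290 270] ztop 0.0401 top [5.5370e-01 2.1320e-01 4.3100e-02 3.2200e-02 5.6271e+01]
```

View pics/c12.png

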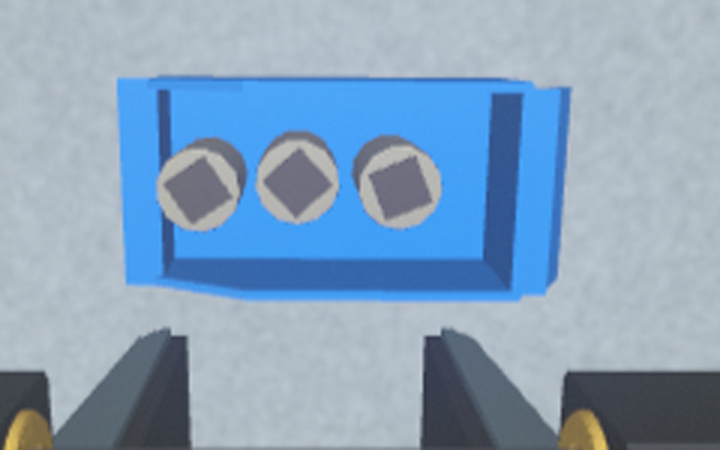

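```bash
python3 -m handwheel '[[[0,0,0],[0.005,0.05,0.04],0.6],[[0,0,0],[0.005,0.06,0.03],0.6],[[0,0,0],[0.005,0.06,0.03],0.6],[[0,0,0],[0.005,0.06,0.03],0.6],[[0,0,0],[0.005,0.06,0],0.6],[[0,0,0],[0.005,0.03,0],0.6],[[0,0,0],[0,0,0],0.6],[[0,0,0],[0,0,0],0.6]]';  python3 - <<'E'
import sys; sys.argv=['']
import st
from t import *
im,d,s=cap('wrist','w12.png'); things('wrist',im,d,s,205)
W=cloud('wrist',d,s); i=im.astype(int)
E
```

```text
t: 20.95
tool_pos: [0.5194, 0.1222, 0.2594]
eef_rot: [-2.266, -2.159, 0.008]
wrist_force: [0.6, 1.0, 0.3]
opening: 0.0547
t 20.95 tcp [0.5194 0.1222 0.2594] psi 87.22 tiltfix turn [-0.0052 -0.0124 -0.    ] F [0.6 1.  0.3] open 0.0547 q6 0.16
wrist [329  80 995] ztop 0.0395 top [5.50100e-01 2.11800e-01 4.32000e-02 3.52000e-02 5.83764e+01]
wrist [331 144 804] ztop 0.0368 top [ 0.5504  0.1377  0.0426  0.0331 19.4487]
```

View pics/w12.png

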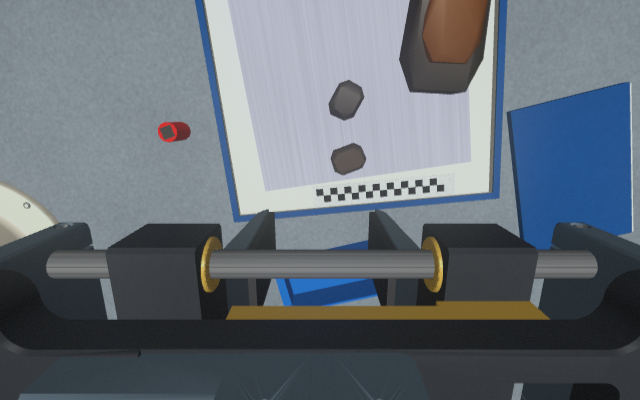

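```bash
python3 -m handwheel '[[[-0.005,-0.012,-0.17],[0.01,0.03,-0.05],0.55],[[0,0,-0.17],[0.01,0.03,-0.06],0.55],[[0,0,-0.17],[0.01,0.03,-0.05],0.55],[[0,0,0],[0,0,0],0.55]]';  python3 st.py .5501 .2118 .009 58
```

```text
t: 21.5
tool_pos: [0.5502, 0.2081, 0.098]
eef_rot: [2.762, 1.49, 0.002]
wrist_force: [0.1, 0.3, -0.1]
opening: 0.0505
t 21.5 tcp [0.5502 0.2081 0.098 ] psi 56.69 tiltfix turn [0.0023 0.003  0.    ] F [ 0.1  0.3 -0.1] open 0.0505 q6 0.85
delta [-0.0001  0.0037 -0.089 ] dpsi 0.023
```

```bash
python3 -m handwheel '[[[0.002,0.003,0.023],[0,0.004,-0.03],0.56],[[0,0,0],[0,0,-0.03],0.56],[[0,0,0],[0,0,-0.018],0.56],[[0,0,0],[0,0,0],0.56]]';  python3 st.py .5501 .2118 .009 58
```

```text
t: 22.0
tool_pos: [0.5525, 0.2074, 0.0219]
eef_rot: [2.742, 1.53, 0.005]
wrist_force: [-0.2, 0.1, 0.4]
opening: 0.0509
t 22.0 tcp [0.5525 0.2074 0.0219] psi 58.31 tiltfix turn [-0.      0.0037  0.    ] F [-0.2  0.1  0.4] open 0.0509 q6 0.81
delta [-0.0024  0.0044 -0.0129] dpsi -0.005
```

```bash
python3 -m handwheel '[[[0,0.003,0],[-0.002,0.004,-0.01],0.56],[[0,0,0],[0,0,0],0.56]]';  python3 st.py .5501 .2118 .009 58
```

```text
t: 22.25
tool_pos: [0.5517, 0.2108, 0.0136]
eef_rot: [2.743, 1.53, 0.005]
wrist_force: [-0.6, -0.2, 0.2]
opening: 0.0509
t 22.25 tcp [0.5517 0.2108 0.0136] psi 58.32 tiltfix turn [-0.0007  0.0032  0.    ] F [-0.6 -0.2  0.2] open 0.0509 q6 0.82
delta [-0.0016  0.001  -0.0046] dpsi -0.006
```

```bash
python3 -m handwheel '[[[0,0.003,0],[-0.001,0.001,-0.005],0.56],[[0,0,0],[0,0,0],0],[[0,0,0],[0,0,0],0],[[0,0,0],[0,0,0],0],[[0,0,0],[0,0,0],0]]' 45;  python3 st.py .5501 .2118 .009 58; python3 -m handwheel '[[[0,0,0],[0,0,0.03],0],[[0,0,0],[0,0,0.05],0],[[0,0,0],[0,0,0.03],0],[[0,0,0],[0,0,0],0]]'; python3 st.py .5 -.04 .09 101
```

```text
t: 22.88
tool_pos: [0.5513, 0.2121, 0.0095]
eef_rot: [-2.743, -1.532, -0.003]
wrist_force: [0.1, -0.1, -1.6]
opening: 0.0357
t 22.88 tcp [0.5513 0.2121 0.0095] psi 58.36 tiltfix turn [-0.0011  0.0017  0.    ] F [ 0.1 -0.1 -1.6] open 0.0357 q6 0.82
delta [-0.0012 -0.0003 -0.0005] dpsi -0.006
t: 23.38
tool_pos: [0.5503, 0.2118, 0.1219]
eef_rot: [-2.742, -1.531, -0.0]
wrist_force: [0.7, 0.3, -2.1]
opening: 0.035
t 23.38 tcp [0.5503 0.2118 0.1219] psi 58.36 tiltfix turn [-0.0006 -0.0001 -0.    ] F [ 0.7  0.3 -2.1] open 0.035 q6 0.82
delta [-0.0503 -0.2518 -0.0319] dpsi 0.744
```

```bash
python3 -m handwheel '[[[0,0,0.15],[-0.011,-0.05,0],0],[[0,0,0.15],[-0.011,-0.05,0],0],[[0,0,0.15],[-0.011,-0.05,0],0],[[0,0,0.15],[-0.011,-0.05,0],0],[[0,0,0.14],[-0.011,-0.05,0],0],[[0,0,0],[0,0,0],0]]';  python3 st.py .4962 -.0354 .014 100.9
```

```text
t: 24.12
tool_pos: [0.4902, -0.0444, 0.1158]
eef_rot: [-1.967, -2.442, 0.006]
wrist_force: [-0.0, 0.3, -1.0]
opening: 0.0357
t 24.12 tcp [ 0.4902 -0.0444  0.1158] psi 102.3 tiltfix turn [-0.0006 -0.0066 -0.    ] F [-0.   0.3 -1. ] open 0.0357 q6 -0.43
delta [ 0.006   0.009  -0.1018] dpsi -0.024
```

```bash
python3 -m handwheel '[[[0,-0.006,-0.024],[0.006,0.009,-0.03],0],[[0,0,0],[0,0,-0.01],0],[[0,0,0],[0,0,0],0]]';  python3 - <<'E'
import sys; sys.argv=['','.4962','-.0354','.014','100.9']
import st
from h import *
cap('wrist','w13.png');crop('w13.png',180,120,460,300,2.8,'c13.png')
E
```

```text
t: 24.5
tool_pos: [0.4953, -0.0349, 0.0733]
eef_rot: [-2.001, -2.417, 0.001]
wrist_force: [-0.2, 0.1, -0.3]
opening: 0.0356
t 24.5 tcp [ 0.4953 -0.0349  0.0733] psi 100.75 tiltfix turn [-0.0014 -0.0031 -0.    ] F [-0.2  0.1 -0.3] open 0.0356 q6 -0.38
delta [ 0.0009 -0.0005 -0.0593] dpsi 0.003
```

View pics/c13.png

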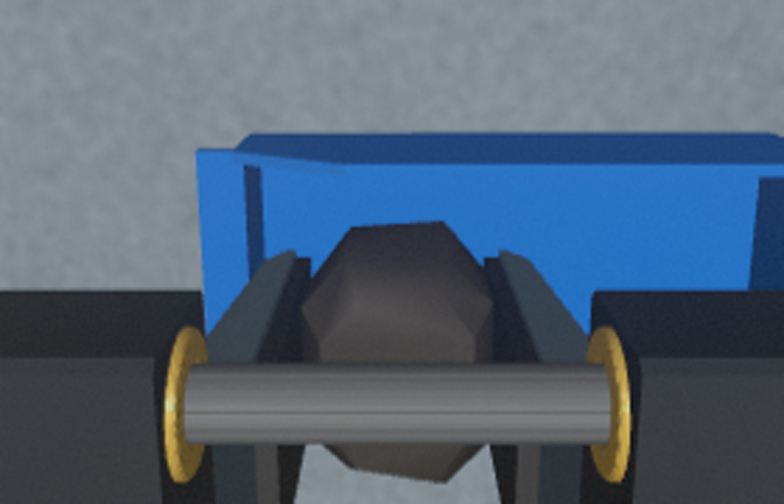

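```bash
python3 -m handwheel '[[[0,0,0],[0.001,0,-0.025],0],[[0,0,0],[0,0,-0.02],0],[[0,0,0],[0,0,-0.01],0],[[0,0,0],[0,0,0],0]]';  python3 st.py .4962 -.0354 .014 100.9
```

```text
t: 25.05
tool_pos: [0.4985, -0.0346, 0.0201]
eef_rot: [2.001, 2.421, 0.002]
wrist_force: [-1.1, 0.1, -1.8]
opening: 0.0357
t 25.05 tcp [ 0.4985 -0.0346  0.0201] psi 100.85 tiltfix turn [-0.0005  0.0016  0.    ] F [-1.1  0.1 -1.8] open 0.0357 q6 -0.38
delta [-0.0023 -0.0008 -0.0061] dpsi 0.001
```

```bash
python3 -m handwheel '[[[0,0,0],[-0.002,0,-0.006],0],[[0,0,0],[0,0,-0.002],0],[[0,0,0],[0,0,0],0.49],[[0,0,0],[0,0,0],0.49],[[0,0,0],[0,0,0.02],0.49],[[0,0,0],[0,0,0.04],0.49],[[0,0,0],[0,0,0.04],0.5],[[0,0,0],[0,0,0],0.55]]';  python3 - <<'E'
import sys; sys.argv=['','.5504','.1377','.008','18.5']
import st
from t import *
cap('wrist','w14.png');crop('w14.png',180,100,460,280,2.8,'c14.png')
im,d,s=cap('scene','s14.png');things('scene',im,d,s)
E
```

```text
t: 26.05
tool_pos: [0.4973, -0.0348, 0.1165]
eef_rot: [1.999, 2.419, 0.004]
wrist_force: [0.4, -0.1, 0.1]
opening: 0.0496
t 26.05 tcp [ 0.4973 -0.0348  0.1165] psi 100.85 tiltfix turn [-0.      0.0043  0.    ] F [ 0.4 -0.1  0.1] open 0.0496 q6 -0.38
delta [ 0.0531  0.1725 -0.1085] dpsi -1.437
scene [361 279 216] ztop 0.0377 top [ 0.5525  0.1382  0.048   0.0317 21.0716]
```

View pics/c14.png

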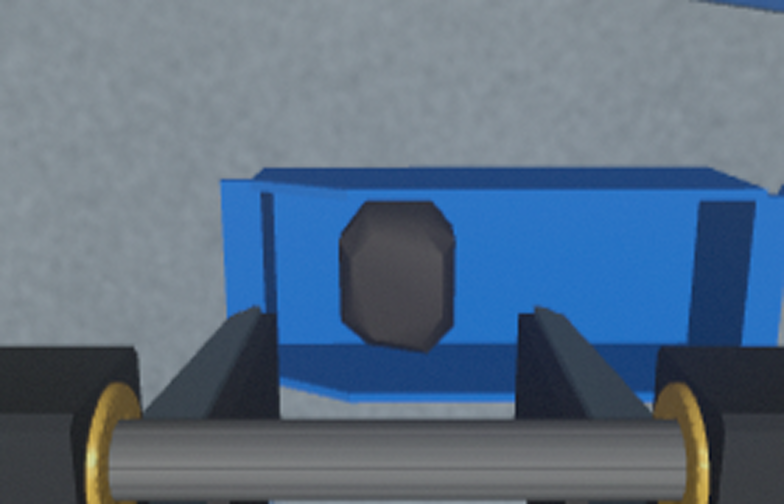

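Lump A is in the long bin. Now lump B.

```bash
python3 -m handwheel '[[[0,0,-0.17],[0.006,0.02,0],0.55],[[0,0,-0.18],[0.006,0.02,0],0.55],[[0,0,-0.18],[0.006,0.02,0],0.55],[[0,0,-0.18],[0.006,0.02,0],0.55],[[0,0,-0.18],[0.006,0.02,0],0.55],[[0,0,-0.18],[0.006,0.02,0],0.55],[[0,0,-0.18],[0.006,0.02,0],0.55],[[0,0,-0.18],[0.006,0.02,0],0.55],[[0,0,0],[0,0,0],0.55]]';  python3 st.py .5504 .1377 .008 18.5
```

```text
t: 27.28
tool_pos: [0.5381, 0.1301, 0.1013]
eef_rot: [-3.099, -0.443, 0.02]
wrist_force: [-0.4, -0.1, 0.3]
opening: 0.0502
t 27.27 tcp [0.5381 0.1301 0.1013] psi 16.26 tiltfix turn [-0.0087 -0.0144 -0.    ] F [-0.4 -0.1  0.3] open 0.0502 q6 1.4
delta [ 0.0123  0.0076 -0.0933] dpsi 0.039
```

```bash
python3 -m handwheel '[[[-0.009,-0.014,0.039],[0.012,0.008,-0.03],0.56],[[0,0,0],[0,0,-0.025],0.56],[[0,0,0],[0,0,0],0.56]]';  python3 st.py .5504 .1377 .008 18.5
```

```text
t: 27.65
tool_pos: [0.5484, 0.1364, 0.0426]
eef_rot: [3.096, 0.526, -0.007]
wrist_force: [-0.5, 0.7, 0.5]
opening: 0.0511
t 27.65 tcp [0.5484 0.1364 0.0426] psi 19.28 tiltfix turn [ 0.002  -0.0042  0.    ] F [-0.5  0.7  0.5] open 0.0511 q6 1.37
delta [ 0.002   0.0013 -0.0346] dpsi -0.014
```

```bash
python3 -m handwheel '[[[0,-0.004,-0.014],[0.002,0.001,-0.018],0.56],[[0,0,0],[0,0,-0.013],0.56],[[0,0,0],[0,0,-0.002],0.56],[[0,0,0],[0,0,0],0.56]]';  python3 st.py .5504 .1377 .008 18.5
```

```text
t: 28.15
tool_pos: [0.5506, 0.1359, 0.0103]
eef_rot: [3.097, 0.513, -0.0]
wrist_force: [0.4, -1.1, -0.9]
opening: 0.0512
t 28.15 tcp [0.5506 0.1359 0.0103] psi 18.8 tiltfix turn [0.0021 0.0001 0.    ] F [ 0.4 -1.1 -0.9] open 0.0512 q6 1.38
delta [-0.0002  0.0018 -0.0023] dpsi -0.005
```

```bash
python3 -m handwheel '[[[0,0,0],[0,0.002,-0.002],0.56],[[0,0,0],[0,0,0],0],[[0,0,0],[0,0,0],0],[[0,0,0],[0,0,0],0],[[0,0,0],[0,0,0],0]]' 45;  python3 st.py ; python3 -m handwheel '[[[0,0,0],[0,0,0.03],0],[[0,0,0],[0,0,0.05],0],[[0,0,0],[0,0,0.03],0],[[0,0,0],[0,0,0],0]]'; python3 st.py .5532 -.0244 .014 100.9
```

```text
t: 28.78
tool_pos: [0.5513, 0.1382, 0.0095]
eef_rot: [3.097, 0.514, 0.002]
wrist_force: [0.2, 0.7, -1.3]
opening: 0.0338
t 28.77 tcp [0.5513 0.1382 0.0095] psi 18.85 tiltfix turn [0.0019 0.0019 0.    ] F [ 0.2  0.7 -1.3] open 0.0338 q6 1.39
t: 29.28
tool_pos: [0.5503, 0.138, 0.1219]
eef_rot: [3.097, 0.514, -0.001]
wrist_force: [-0.7, -0.0, -2.2]
opening: 0.0332
t 29.27 tcp [0.5503 0.138  0.1219] psi 18.84 tiltfix turn [ 0.0021 -0.      0.    ] F [-0.7 -0.  -2.2] open 0.0332 q6 1.39
delta [ 0.0029 -0.1624 -0.1079] dpsi 1.432
```

```bash
python3 -m handwheel '[[[0,0,0.17],[0,-0.02,0],0],[[0,0,0.18],[0,-0.02,0],0],[[0,0,0.18],[0,-0.02,0],0],[[0,0,0.18],[0,-0.02,0],0],[[0,0,0.18],[0,-0.02,0],0],[[0,0,0.18],[0,-0.02,0],0],[[0,0,0.18],[0,-0.02,0],0],[[0,0,0.18],[0,-0.02,0],0],[[0,0,0],[0,0,0],0]]';  python3 st.py .5532 -.0244 .014 100.9
```

```text
t: 30.4
tool_pos: [0.5443, -0.0265, 0.1107]
eef_rot: [-1.944, -2.462, 0.016]
wrist_force: [-0.4, 0.2, -1.8]
opening: 0.0337
t 30.4 tcp [ 0.5443 -0.0265  0.1107] psi 103.41 tiltfix turn [ 0.0053 -0.0098  0.    ] F [-0.4  0.2 -1.8] open 0.0337 q6 -0.38
delta [ 0.0089  0.0021 -0.0967] dpsi -0.044
```

```bash
python3 -m handwheel '[[[0.005,-0.01,-0.044],[0.009,0.002,-0.025],0],[[0,0,0],[0,0,-0.01],0],[[0,0,0],[0,0,0],0]]';  python3 - <<'E'
import sys; sys.argv=['','.5532','-.0244','.014','100.9']
import st
from h import *
cap('wrist','w15.png');crop('w15.png',180,120,460,300,2.8,'c15.png')
E
```

```text
t: 30.78
tool_pos: [0.5522, -0.0229, 0.0733]
eef_rot: [-2.011, -2.411, 0.002]
wrist_force: [0.1, 0.8, -1.0]
opening: 0.0333
t 30.77 tcp [ 0.5522 -0.0229  0.0733] psi 100.33 tiltfix turn [-0.0007 -0.0025 -0.    ] F [ 0.1  0.8 -1. ] open 0.0333 q6 -0.33
delta [ 0.001  -0.0015 -0.0593] dpsi 0.01
```

View pics/c15.png

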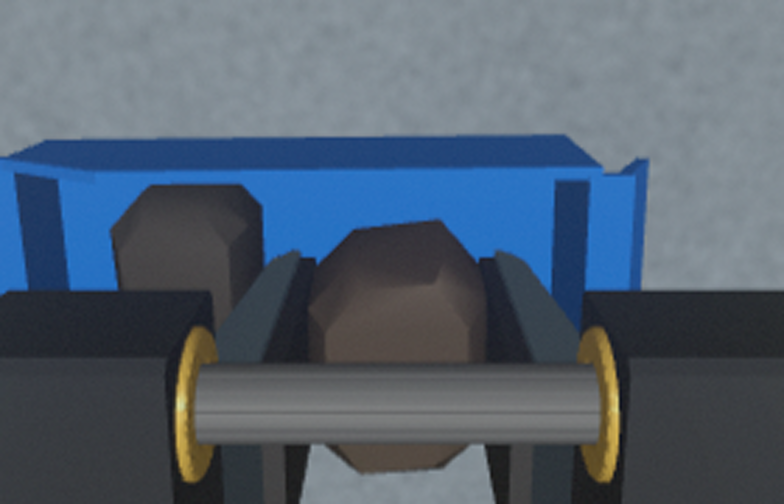

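```bash
python3 -m handwheel '[[[0,0,0.01],[0.001,-0.001,-0.025],0],[[0,0,0],[0,0,-0.02],0],[[0,0,0],[-0.001,0,-0.01],0],[[0,0,0],[0,0,0],0]]';  python3 st.py .5532 -.0244 .014 100.9
```

```text
t: 31.32
tool_pos: [0.5536, -0.0234, 0.0201]
eef_rot: [1.999, 2.422, 0.001]
wrist_force: [0.6, -0.6, -0.5]
opening: 0.0334
t 31.32 tcp [ 0.5536 -0.0234  0.0201] psi 100.91 tiltfix turn [0.0001 0.0016 0.    ] F [ 0.6 -0.6 -0.5] open 0.0334 q6 -0.34
delta [-0.0004 -0.001  -0.0061] dpsi -0.0
```

```bash
python3 -m handwheel '[[[0,0,0],[0,-0.001,-0.006],0],[[0,0,0],[0,0,-0.002],0],[[0,0,0],[0,0,0],0.46],[[0,0,0],[0,0,0],0.46],[[0,0,0],[0,0,0.02],0.46],[[0,0,0],[0,0,0.04],0.46],[[0,0,0],[0,0,0.05],0.6],[[0,0,0],[-0.01,-0.05,0.06],1],[[0,0,0],[-0.01,-0.05,0.06],1],[[0,0,0],[-0.01,-0.05,0.03],1],[[0,0,0],[0,0,0],1],[[0,0,0],[0,0,0],1]]';  python3 - <<'E'
import sys; sys.argv=['','.5','-.2','.3','100.9']
import st
from t import *
cap('wrist','w16.png');cap('top','t16.png');im,d,s=cap('scene','s16.png')
E
```

```text
t: 32.83
tool_pos: [0.5271, -0.1568, 0.2565]
eef_rot: [1.995, 2.418, 0.003]
wrist_force: [1.2, 0.5, -0.3]
opening: 0.0914
t 32.83 tcp [ 0.5271 -0.1568  0.2565] psi 100.96 tiltfix turn [0.0026 0.0062 0.    ] F [ 1.2  0.5 -0.3] open 0.0914 q6 -0.59
delta [-0.0271 -0.0432  0.0435] dpsi -0.001
```

View pics/w16.png

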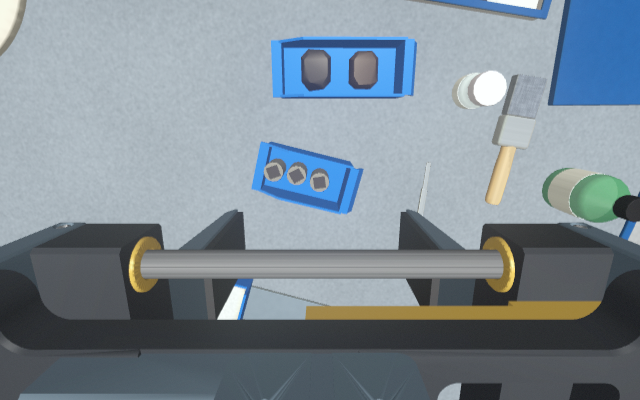

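View pics/s16.png

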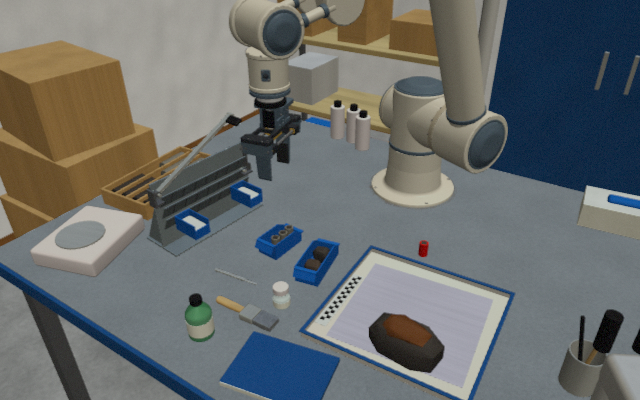

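```bash
cat > b.py <<'E'
from m import *
def binfit(name,fn,L,near,zoff=0):
    im,d,s=load(fn);W=cloud(name,d,s)
    P=W[blue(im)&(np.hypot(W[...,0]-near[0],W[...,1]-near[1])<.1)&(W[...,2]>.02+zoff)&(W[...,2]<.06+zoff)]
    (cx,cy),(a,b),ang=cv2.minAreaRect(P[:,:2].astype(np.float32))
    if a<b: ang-=90; a,b=b,a
    yaw=(ang+90)%180-90
    c,sn=np.cos(np.radians(yaw)),np.sin(np.radians(yaw))
    X=(P[:,0]-cx)*c+(P[:,1]-cy)*sn;Y=-(P[:,0]-cx)*sn+(P[:,1]-cy)*c
    k=abs(Y)<.02
    rear=X[k&(X>.02)&(P[:,2]>.045)].min(); front=X[k&(X<-.02)&(P[:,2]<.036)].max()
    mid=(rear+front)/2
    print(fn,'rect',np.round([cx,cy,a,b],4),'yaw',round(yaw,2),'inner',round(rear-front,4),'centre',np.round([cx+mid*c,cy+mid*sn],4),'rear-based',np.round([cx+(rear-(L/2-.003))*c,cy+(rear-(L/2-.003))*sn],4))
E
python3 - <<'E'
from b import *
binfit('wrist','w16',.112,(.506,-.168)); binfit('wrist','w16',.148,(.526,-.03))
E
python3 st.py .5 -.17 .14 176.8
```

```text
w16 rect [ 0.5102 -0.1683  0.1368  0.064 ] yaw -3.16 inner 0.0804 centre [ 0.5196 -0.1688] rear-based [ 0.5068 -0.1681]
w16 rect [ 0.5298 -0.0289  0.173   0.0643] yaw 10.8 inner 0.088 centre [ 0.5526 -0.0246] rear-based [ 0.5261 -0.0296]
t 32.98 tcp [ 0.5271 -0.1561  0.2559] psi 101.04 tiltfix turn [0.0023 0.0051 0.    ] F [-0.6 -0.4 -0.1] open 0.0912 q6 -0.59
delta [-0.0271 -0.0139 -0.1159] dpsi 1.322
```

```bash
python3 -m handwheel '[[[0,0,0.17],[-0.004,-0.002,0],1],[[0,0,0.17],[-0.004,-0.002,0],1],[[0,0,0.17],[-0.004,-0.002,-0.01],1],[[0,0,0.17],[-0.004,-0.002,-0.02],1],[[0,0,0.17],[-0.004,-0.001,-0.02],1],[[0,0,0.17],[-0.004,-0.001,-0.02],1],[[0,0,0.17],[-0.004,-0.001,-0.02],1],[[0,0,0.14],[-0.004,-0.001,-0.02],1],[[0,0,0],[0,0,0],1],[[0,0,0],[0,0,0],1]]' 50;  python3 st.py .496 -.1676 .012 176.8
```

```text
t: 34.22
tool_pos: [0.4934, -0.1587, 0.1371]
eef_rot: [0.004, -3.134, -0.009]
wrist_force: [0.3, -0.1, -0.3]
opening: 0.0913
t 34.23 tcp [ 0.4934 -0.1587  0.1371] psi -179.84 tiltfix turn [-0.006  -0.0074 -0.    ] F [ 0.3 -0.1 -0.3] open 0.0913 q6 -2.0
delta [ 0.0026 -0.0089 -0.1251] dpsi -0.059
```

```bash
python3 -m handwheel '[[[-0.006,-0.007,-0.059],[0.003,-0.009,-0.04],1],[[0,0,0],[0,0,-0.025],1],[[0,0,0],[0,0,0],1]]';  python3 - <<'E'
import sys; sys.argv=['','.496','-.1676','.012','176.8']
import st
from b import *
cap('scene','s17.png');crop('s17.png',200,150,360,300,4,'c17.png')
E
```

```text
t: 34.6
tool_pos: [0.4991, -0.168, 0.0733]
eef_rot: [0.102, 3.135, -0.003]
wrist_force: [-0.1, 0.7, 0.2]
opening: 0.0909
t 34.6 tcp [ 0.4991 -0.168   0.0733] psi 176.29 tiltfix turn [0.002  0.0047 0.    ] F [-0.1  0.7  0.2] open 0.0909 q6 -1.94
delta [-0.0031  0.0004 -0.0613] dpsi 0.009
```

View pics/c17.png

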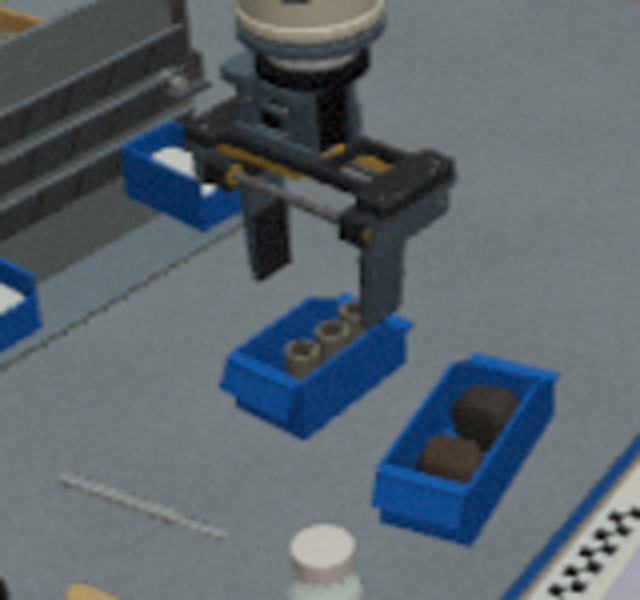

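```bash
python3 -c "
from h import *
W=np.load('pics/Wtop0.npy')
for u in range(415,470,5): print(u,W[255,u].round(3),W[180,u].round(3))"
python3 -m handwheel '[[[0.002,0.005,0.009],[-0.003,0,-0.025],1],[[0,0,0],[0,0,-0.02],1],[[0,0,0],[0,0,-0.008],1],[[0,0,0],[0,0,0],1]]'; python3 st.py .496 -.1676 .012 176.8
```

```text
415 [ 0.434 -0.303 -0.   ] [ 0.659 -0.317 -0.001]
420 [ 0.434 -0.319 -0.003] [ 0.658 -0.332 -0.   ]
425 [ 0.434 -0.307  0.085] [ 0.645 -0.327  0.066]
430 [ 0.434 -0.321  0.083] [ 0.641 -0.335  0.083]
435 [ 0.433 -0.335  0.084] [ 0.64  -0.348  0.086]
440 [ 0.433 -0.347  0.086] [ 0.639 -0.362  0.086]
445 [ 0.433 -0.362  0.083] [ 0.639 -0.376  0.087]
450 [ 0.432 -0.374  0.087] [ 0.639 -0.39   0.087]
455 [ 0.432 -0.386  0.091] [ 0.639 -0.404  0.085]
460 [ 0.432 -0.406  0.075] [ 0.635 -0.412  0.1  ]
465 [ 0.432 -0.4    0.124] [ 0.628 -0.411  0.134]
t: 35.15
tool_pos: [0.5006, -0.1694, 0.0257]
eef_rot: [0.091, 3.131, -0.006]
wrist_force: [0.2, 0.2, -0.2]
opening: 0.0914
t 35.15 tcp [ 0.5006 -0.1694  0.0257] psi 176.69 tiltfix turn [0.0042 0.0087 0.    ] F [ 0.2  0.2 -0.2] open 0.0914 q6 -1.95
delta [-0.0046  0.0018 -0.0137] dpsi 0.002
```

Clear of the small bins (front at y ≈ -0.305). Finish the descent and grip.

```bash
python3 -m handwheel '[[[0.004,0.009,0],[-0.005,0.002,-0.01],1],[[0,0,0],[0,0,-0.003],1],[[0,0,0],[0,0,0],1]]'; python3 st.py .496 -.1676 .012 176.8;  python3 -m handwheel '[[[0,0,0],[0,0,0],0.5],[[0,0,0],[0,0,0],0.5],[[0,0,0],[0,0,0],0.5],[[0,0,0],[0,0,0],0.5],[[0,0,0],[0,0,0],0.5]]' 50;python3 st.py
```

```text
t: 35.52
tool_pos: [0.4962, -0.1676, 0.0135]
eef_rot: [0.091, 3.139, -0.001]
wrist_force: [-0.5, -0.3, -0.5]
opening: 0.0913
t 35.52 tcp [ 0.4962 -0.1676  0.0135] psi 176.66 tiltfix turn [0.0009 0.0012 0.    ] F [-0.5 -0.3 -0.5] open 0.0913 q6 -1.95
delta [-0.0002  0.     -0.0015] dpsi 0.002
t: 36.15
tool_pos: [0.4963, -0.1677, 0.0139]
eef_rot: [0.092, 3.139, -0.002]
wrist_force: [-0.7, -1.0, -0.7]
opening: 0.0638
t 36.15 tcp [ 0.4963 -0.1677  0.0139] psi 176.66 tiltfix turn [0.001  0.0016 0.    ] F [-0.7 -1.  -0.7] open 0.0638 q6 -1.95
```

```bash
python3 -m handwheel '[[[0,0,0],[0,0,0.02],0.5],[[0,0,0],[0,0,0.05],0.5],[[0,0,0],[0,0,0.05],0.5],[[0,0,0],[0,0,0.05],0.5],[[0,0,-0.16],[0.01,0,0.01],0.5],[[0,0,-0.17],[0.01,0,0],0.5],[[0,0,-0.17],[0.01,0,0],0.5],[[0,0,-0.17],[0.01,-0.005,0],0.5],[[0,0,0],[0,0,0],0.5]]'; python3 st.py .62 -.29 .18 84.2
```

```text
t: 37.28
tool_pos: [0.5345, -0.1715, 0.199]
eef_rot: [-1.146, -2.924, -0.003]
wrist_force: [-0.0, -0.8, -3.1]
opening: 0.0638
t 37.27 tcp [ 0.5345 -0.1715  0.199 ] psi 137.19 tiltfix turn [-0.0021 -0.0004 -0.    ] F [-0.  -0.8 -3.1] open 0.0638 q6 -1.24
delta [ 0.0855 -0.1185 -0.019 ] dpsi -0.925
```

```bash
python3 -m handwheel '[[[0,0,-0.16],[0.014,-0.01,0],0.5],[[0,0,-0.17],[0.014,-0.01,0],0.5],[[0,0,-0.17],[0.014,-0.02,0],0.5],[[0,0,-0.17],[0.014,-0.02,0],0.5],[[0,0,-0.17],[0.014,-0.02,0],0.5],[[0,0,-0.09],[0.014,-0.02,-0.01],0.5],[[0,0,0],[0,0,0],0.5],[[0,0,0],[0,0,0],0.5]]'; python3 st.py .62 -.29 .18 84.2;  python3 - <<'E'
from b import *
for n in('wrist','scene','top'):cap(n,n[0]+'18.png')
crop('s18.png',120,100,320,260,4,'c18.png')
E
```

```text
t: 38.28
tool_pos: [0.6152, -0.2714, 0.1865]
eef_rot: [-2.322, -2.104, -0.003]
wrist_force: [-0.9, -1.1, -3.1]
opening: 0.0635
t 38.27 tcp [ 0.6152 -0.2714  0.1865] psi 84.38 tiltfix turn [-0.0074 -0.004  -0.    ] F [-0.9 -1.1 -3.1] open 0.0635 q6 -0.41
delta [ 0.0048 -0.0186 -0.0065] dpsi -0.003
```

View pics/c18.png

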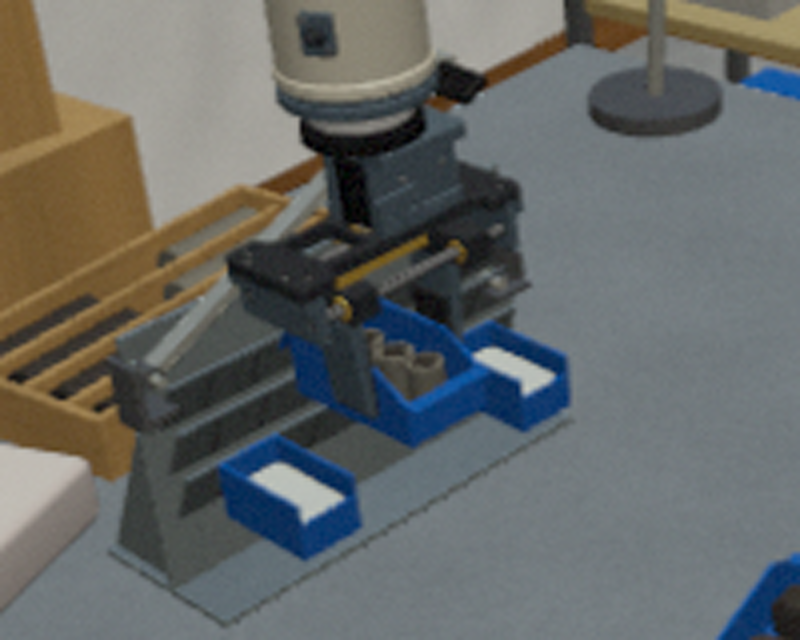

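View pics/w18.png

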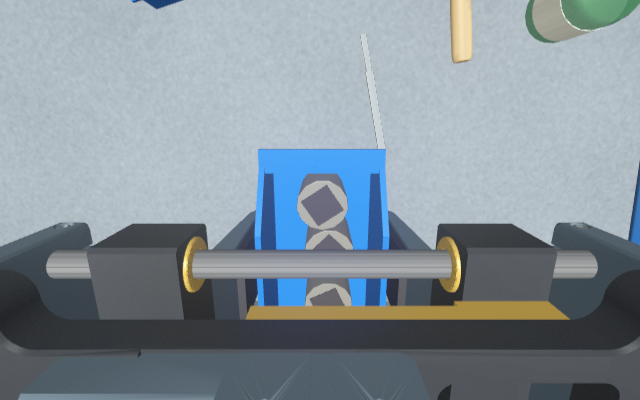

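View pics/t18.png

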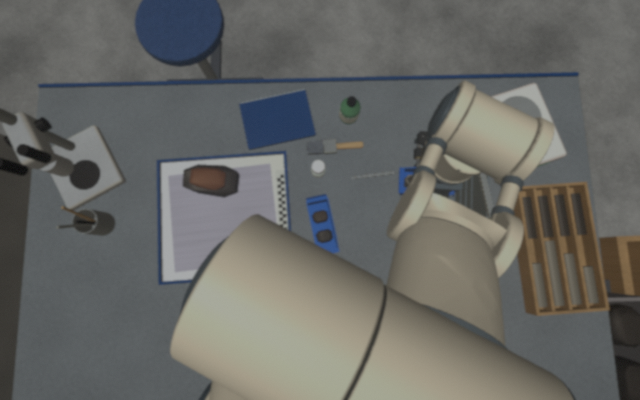

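```bash
python3 -m handwheel '[[[-0.007,-0.004,-0.003],[0.004,-0.01,-0.015],0.5],[[0,0,0],[0,-0.015,-0.004],0.5],[[0,0,0],[0,0,0],0.5]]'; python3 st.py .6198 -.3366 .167 84.2
```

```text
t: 38.8
tool_pos: [0.6195, -0.2977, 0.1667]
eef_rot: [2.33, 2.106, 0.0]
wrist_force: [0.4, 0.6, -2.5]
opening: 0.0637
t 38.8 tcp [ 0.6195 -0.2977  0.1667] psi 84.23 tiltfix turn [0.0007 0.001  0.    ] F [ 0.4  0.6 -2.5] open 0.0637 q6 -0.43
delta [ 0.0003 -0.0389  0.0003] dpsi -0.001
```

```bash
python3 -m handwheel '[[[0,0,0],[0,-0.02,0],0.5],[[0,0,0],[0,-0.014,0],0.5],[[0,0,0],[0,-0.003,0],0.5],[[0,0,0],[0,0,0],0.5]]'; python3 st.py .6198 -.3366 .167 84.2;  python3 - <<'E'
from b import *
cap('scene','s19.png')
crop('s19.png',120,120,280,260,5,'c19.png')
im,d,s=load('s19');W=cloud('scene',d,s)
ey=np.array([.9949,-.1011]);ex=np.array([-.1011,-.9949]);E=np.array([.535,-.3996])
m=blue(im)&(W[...,2]>.11)&(W[...,1]<-.2)
P=W[m];r=np.c_[(P[:,:2]-E)@ex,(P[:,:2]-E)@ey,P[:,2]]
print('rack-x,y,z ranges',np.percentile(r,[1,50,99],axis=0).round(4))
k=r[:,2]>.178
print('top pts',k.sum(),np.percentile(r[k],[1,99],axis=0).round(4))
for x in np.arange(-.08,.03,.004):
    q=r[abs(r[:,0]-x)<.002]
    if len(q): print('%.0f:%.0f..%.0f'%(x*1e3,q[:,2].min()*1e3,q[:,2].max()*1e3),end=' ')
E
```

```text
t: 39.3
tool_pos: [0.6193, -0.3374, 0.1668]
eef_rot: [2.33, 2.105, 0.001]
wrist_force: [-0.5, -0.7, -3.9]
opening: 0.0636
t 39.3 tcp [ 0.6193 -0.3374  0.1668] psi 84.19 tiltfix turn [0.0006 0.0012 0.    ] F [-0.5 -0.7 -3.9] open 0.0636 q6 -0.48
delta [0.0005 0.0008 0.0002] dpsi 0.0
rack-x,y,z ranges [[-0.1254  0.0449  0.1534]
 [-0.0919  0.0812  0.1802]
 [ 0.0023  0.1117  0.2026]]
top pts 358 [[-0.126   0.0446  0.1783]
 [ 0.0009  0.1115  0.2034]]
-80:155..197 -76:161..200 -72:155..202 -68:155..203 -64:151..201 -60:155..196 -56:154..202 -52:159..203 -48:155..200 -44:157..202 -40:155..205 -36:156..201 -32:155..203 -28:157..201 -24:155..203 -20:154..200 -16:160..185 -12:154..192 -8:158..194 -4:156..189 0:136..168 4:161..161 8:184..186 12:188..188 24:123..165
```

View pics/c19.png

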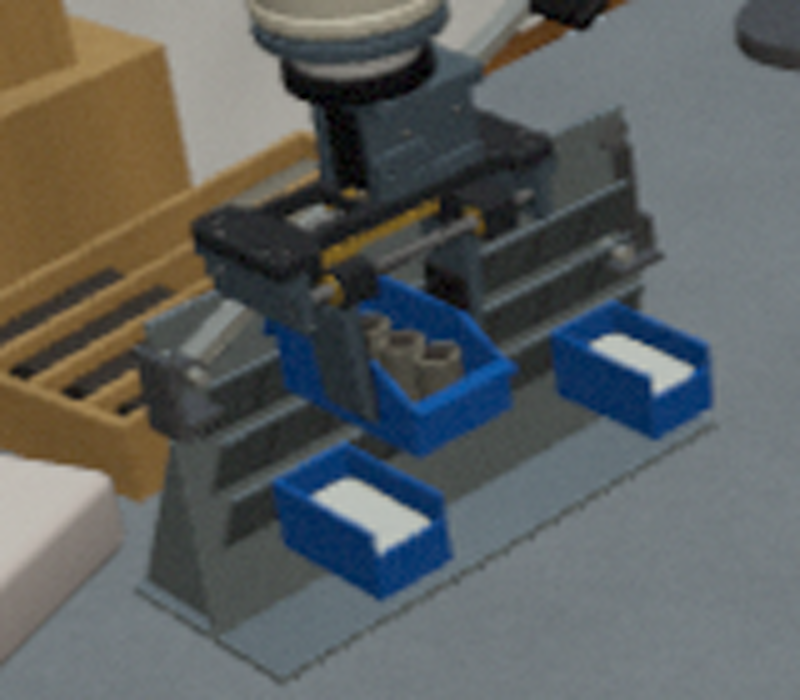

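```bash
python3 -m handwheel '[[[0,0,0],[0,0,-0.008],0.5],[[0,0,0],[0,0,-0.007],0.5],[[0,0,0],[0,0,0],0.5]]'; python3 st.py .6194 -.3350 .143 84.2
```

```text
t: 39.72
tool_pos: [0.6192, -0.336, 0.1504]
eef_rot: [2.33, 2.107, 0.001]
wrist_force: [0.6, 0.3, -2.5]
opening: 0.0638
t 39.73 tcp [ 0.6192 -0.336   0.1504] psi 84.25 tiltfix turn [-0.      0.0005  0.    ] F [ 0.6  0.3 -2.5] open 0.0638 q6 -0.48
delta [ 0.0002  0.001  -0.0074] dpsi -0.001
```

```bash
python3 -m handwheel '[[[0,0,0],[0,-0.003,-0.003],0.5],[[0,0,0],[0,-0.002,-0.003],0.5],[[0,0,0],[0,0,0],0.5]]'; python3 st.py .6194 -.3316 .143 84.2
```

```text
t: 40.1
tool_pos: [0.6194, -0.3409, 0.1441]
eef_rot: [-2.33, -2.108, -0.001]
wrist_force: [0.0, 2.5, -3.8]
opening: 0.0638
t 40.1 tcp [ 0.6194 -0.3409  0.1441] psi 84.28 tiltfix turn [-0.0006  0.0007  0.    ] F [ 0.   2.5 -3.8] open 0.0638 q6 -0.49
delta [-0.      0.0093 -0.0011] dpsi -0.001
```

```bash
python3 -m handwheel '[[[0,0,0],[0,0,-0.002],0.5],[[0,0,0],[0,0,-0.001],0.5],[[0,0,0],[0,0,0],0.5]]'; python3 st.py
```

```text
t: 40.48
tool_pos: [0.6196, -0.3409, 0.1429]
eef_rot: [2.329, 2.107, 0.002]
wrist_force: [0.3, 1.3, -3.0]
opening: 0.0641
t 40.48 tcp [ 0.6196 -0.3409  0.1429] psi 84.27 tiltfix turn [0.0004 0.0018 0.    ] F [ 0.3  1.3 -3. ] open 0.0641 q6 -0.49
```

```bash
python3 -m handwheel '[[[0,0,0],[0,0,-0.002],0.5],[[0,0,0],[0,0,-0.001],0.5],[[0,0,0],[0,0,0],0.5]]'; python3 st.py
```

```text
t: 40.85
tool_pos: [0.6198, -0.3408, 0.1422]
eef_rot: [2.327, 2.105, 0.002]
wrist_force: [-2.0, 2.1, -2.3]
opening: 0.0639
t 40.85 tcp [ 0.6198 -0.3408  0.1422] psi 84.27 tiltfix turn [0.0015 0.0032 0.    ] F [-2.   2.1 -2.3] open 0.0639 q6 -0.49
```

```bash
python3 -m handwheel '[[[0,0,0],[0,0,-0.003],0.5],[[0,0,0],[0,0,0],0.5]]'; python3 st.py;  python3 - <<'E'
from b import *
cap('scene','s20.png')
crop('s20.png',120,120,280,260,5,'c20.png')
E
```

```text
t: 41.1
tool_pos: [0.62, -0.3404, 0.1403]
eef_rot: [2.327, 2.105, 0.003]
wrist_force: [-0.9, 2.5, -2.6]
opening: 0.0639
t 41.1 tcp [ 0.62   -0.3404  0.1403] psi 84.27 tiltfix turn [0.0016 0.004  0.    ] F [-0.9  2.5 -2.6] open 0.0639 q6 -0.49
```

View pics/c20.png

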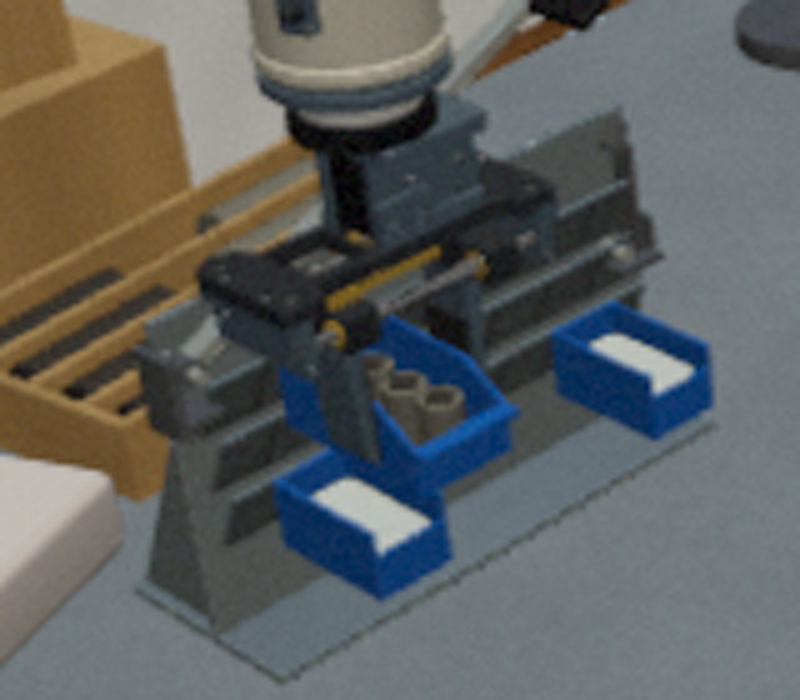

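```bash
python3 -m handwheel '[[[0,0,0],[0,0.001,-0.003],0.5],[[0,0,0],[0,0,0],0.5]]'; python3 st.py; python3 -m handwheel '[[[0,0,0],[0,0,-0.003],0.5],[[0,0,0],[0,0,0],0.5]]'; python3 st.py
```

```text
t: 41.4
tool_pos: [0.6202, -0.34, 0.1384]
eef_rot: [2.326, 2.104, 0.002]
wrist_force: [-2.2, 4.3, 0.7]
opening: 0.0636
t 41.4 tcp [ 0.6202 -0.34    0.1384] psi 84.27 tiltfix turn [0.0032 0.005  0.    ] F [-2.2  4.3  0.7] open 0.0636 q6 -0.49
t: 41.65
tool_pos: [0.6202, -0.3401, 0.1375]
eef_rot: [2.325, 2.103, 0.003]
wrist_force: [-1.0, 2.0, -1.2]
opening: 0.0636
t 41.65 tcp [ 0.6202 -0.3401  0.1375] psi 84.27 tiltfix turn [0.0041 0.0059 0.    ] F [-1.   2.  -1.2] open 0.0636 q6 -0.49
```

```bash
cat > rk.py <<'E'
from b import *
ey=np.array([.9949,-.1011]);ex=np.array([-.1011,-.9949]);E=np.array([.535,-.3996])
def rk(name,fn,y0,y1):
    im,d,s=load(fn);W=cloud(name,d,s)
    m=blue(im)&(W[...,2]>.10)&(W[...,1]<-.2)
    P=W[m];r=np.c_[(P[:,:2]-E)@ex,(P[:,:2]-E)@ey,P[:,2]]; r=r[(r[:,1]>y0)&(r[:,1]<y1)]
    print(fn,'rng',np.percentile(r,[1,99],axis=0).round(4).tolist())
    for x in np.arange(-.18,.03,.006):
        q=r[abs(r[:,0]-x)<.003]
        if len(q)>2: print('%.0f:%.0f..%.0f'%(x*1e3,np.percentile(q[:,2],3)*1e3,np.percentile(q[:,2],97)*1e3),end=' ')
    print()
E
python3 - <<'E'
from rk import *
cap('scene','s21.png')
rk('scene','s19',.02,.13);rk('scene','s20',.02,.13);rk('scene','s21',.02,.13)
E
```

```text
s19 rng [[-0.1254, 0.0449, 0.1003], [0.0044, 0.1272, 0.2026]]
-126:180..185 -120:157..186 -114:154..185 -108:157..201 -102:156..193 -96:155..194 -90:159..202 -84:103..202 -78:102..198 -72:101..202 -66:101..202 -60:103..199 -54:101..201 -48:102..199 -42:101..201 -36:103..203 -30:101..199 -24:101..200 -18:101..195 -12:100..192 -6:100..189 0:100..163 6:163..186 
s20 rng [[-0.1234, 0.0456, 0.1005], [0.0004, 0.1273, 0.1777]]
-126:154..160 -120:151..157 -114:128..158 -108:125..158 -102:133..230 -96:134..168 -90:129..172 -84:103..177 -78:128..175 -72:112..174 -66:129..176 -60:112..177 -54:135..174 -48:117..176 -42:117..177 -36:121..175 -30:104..176 -24:100..177 -18:130..169 -12:101..165 -6:100..165 0:100..158 
s21 rng [[-0.1231, 0.0453, 0.1004], [0.0018, 0.1274, 0.1749]]
-126:150..154 -120:148..155 -114:126..154 -108:122..157 -102:126..161 -96:125..168 -90:132..170 -84:104..173 -78:102..174 -72:138..172 -66:110..172 -60:112..174 -54:116..173 -48:145..173 -42:130..176 -36:101..173 -30:120..175 -24:126..173 -18:128..169 -12:101..163 -6:102..162 0:100..156
```

```bash
python3 -m handwheel '[[[0,0,0],[0,0,0.002],0.5],[[0,0,0],[0,0,0],0.5]]'; python3 st.py; python3 -m handwheel '[[[0,0,0],[0,0.003,0],0.5],[[0,0,0],[0,0.002,0],0.5],[[0,0,0],[0,0,0],0.5]]'; python3 st.py; python3 - <<'E'
from rk import *
cap('scene','s22.png')
rk('scene','s22',.02,.13)
E
```

```text
t: 41.95
tool_pos: [0.6201, -0.3397, 0.1384]
eef_rot: [2.325, 2.104, 0.003]
wrist_force: [-0.8, 2.8, 1.6]
opening: 0.0641
t 41.95 tcp [ 0.6201 -0.3397  0.1384] psi 84.27 tiltfix turn [0.003  0.0052 0.    ] F [-0.8  2.8  1.6] open 0.0641 q6 -0.49
t: 42.32
tool_pos: [0.6206, -0.3397, 0.1389]
eef_rot: [2.321, 2.098, -0.003]
wrist_force: [-0.5, 5.4, -0.3]
opening: 0.064
t 42.33 tcp [ 0.6206 -0.3397  0.1389] psi 84.21 tiltfix turn [0.0112 0.0073 0.    ] F [-0.5  5.4 -0.3] open 0.064 q6 -0.48
s22 rng [[-0.123, 0.0464, 0.1005], [0.0011, 0.1263, 0.1762]]
-126:150..156 -120:146..156 -114:125..155 -108:125..159 -102:127..182 -96:127..166 -90:132..174 -84:101..172 -78:117..173 -72:112..175 -66:127..175 -60:115..175 -54:137..174 -48:137..178 -42:134..176 -36:118..177 -30:129..176 -24:101..172 -18:122..168 -12:105..161 -6:100..160 0:100..161 18:105..138
```

```bash
python3 -m handwheel '[[[0,0,0],[0,0,0],0.5],[[0,0,0],[0,0,0],0.5]]'; python3 st.py; python3 - <<'E'
from h import *
print(ctrl.sense()['moment'])
crop('s22.png',150,150,250,230,8,'c22.png')
cap('wrist','w22.png'); cap('top','t22.png'); crop('t22.png',380,120,540,240,5,'c22t.png')
E
```

```text
t: 42.62
tool_pos: [0.6207, -0.3396, 0.1387]
eef_rot: [2.321, 2.098, -0.003]
wrist_force: [-0.8, 0.8, -1.7]
opening: 0.0634
t 42.62 tcp [ 0.6207 -0.3396  0.1387] psi 84.22 tiltfix turn [0.011  0.0072 0.    ] F [-0.8  0.8 -1.7] open 0.0634 q6 -0.48
[ 0.04326759  0.06979671 -0.00842583]
```

View pics/c22.png

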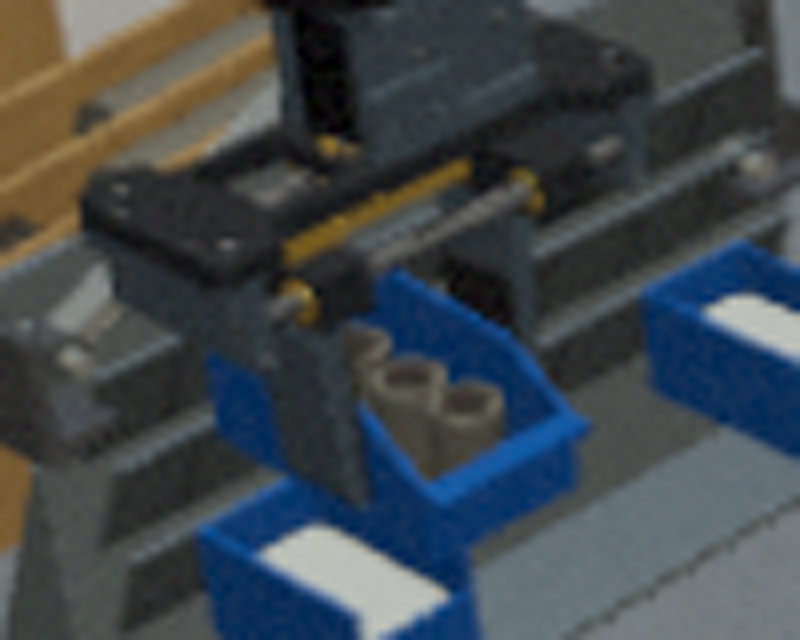

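View pics/c22t.png

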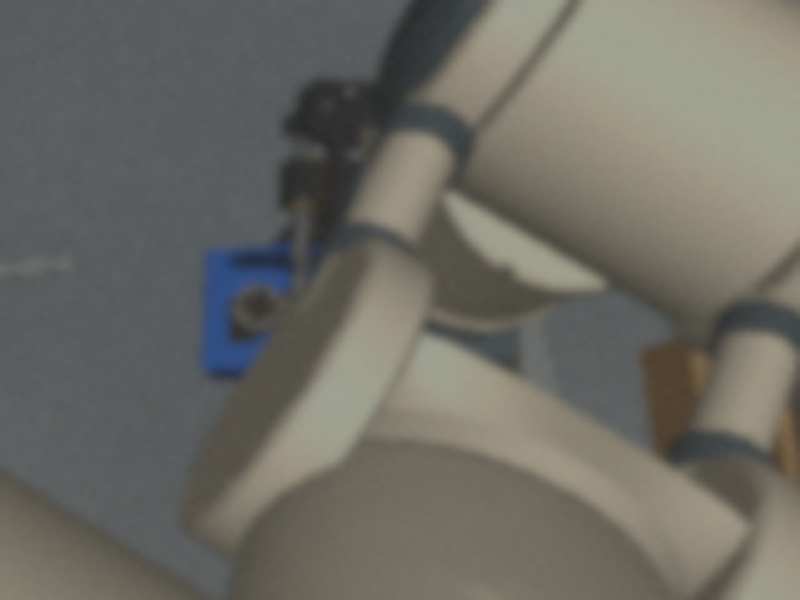

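```bash
python3 -m handwheel '[[[0.011,0.007,0],[0,0,0.003],0.5],[[0,0,0],[0,0,0.002],0.5],[[0,0,0],[0,0,0],0.5]]'; python3 st.py; python3 -m handwheel '[[[0,0,0],[0,0.004,0],0.5],[[0,0,0],[0,0.002,0],0.5],[[0,0,0],[0,0,0],0.5]]'; python3 st.py
```

```text
t: 43.1
tool_pos: [0.6207, -0.3393, 0.1439]
eef_rot: [-2.33, -2.106, -0.001]
wrist_force: [-0.0, 0.2, -2.9]
opening: 0.0637
t 43.1 tcp [ 0.6207 -0.3393  0.1439] psi 84.22 tiltfix turn [-0.0013 -0.0005 -0.    ] F [-0.   0.2 -2.9] open 0.0637 q6 -0.48
t: 43.48
tool_pos: [0.6209, -0.3362, 0.1447]
eef_rot: [2.328, 2.103, -0.003]
wrist_force: [-0.4, -0.4, -3.2]
opening: 0.0635
t 43.48 tcp [ 0.6209 -0.3362  0.1447] psi 84.18 tiltfix turn [0.0045 0.0012 0.    ] F [-0.4 -0.4 -3.2] open 0.0635 q6 -0.48
```

```bash
python3 -m handwheel '[[[0.004,0.001,0],[0,-0.004,0],0.5],[[0,0,0],[0,-0.001,-0.002],0.5],[[0,0,0],[0,0,0],0.5]]'; python3 st.py .6198 -.3412 .142 84.2;  python3 - <<'E'
from rk import *
cap('scene','s23.png')
rk('scene','s23',.02,.13)
E
```

```text
t: 43.85
tool_pos: [0.6211, -0.3397, 0.144]
eef_rot: [-2.33, -2.106, -0.003]
wrist_force: [-0.2, 0.9, -1.7]
opening: 0.0634
t 43.85 tcp [ 0.6211 -0.3397  0.144 ] psi 84.21 tiltfix turn [-0.002   0.0005  0.    ] F [-0.2  0.9 -1.7] open 0.0634 q6 -0.49
delta [-0.0013 -0.0015 -0.002 ] dpsi -0.0
s23 rng [[-0.1245, 0.0471, 0.1009], [-0.0013, 0.1277, 0.1823]]
-126:156..160 -120:147..161 -114:132..160 -108:129..168 -102:135..193 -96:133..173 -90:106..175 -84:101..179 -78:101..179 -72:114..179 -66:116..180 -60:139..183 -54:101..181 -48:120..180 -42:101..179 -36:130..183 -30:124..183 -24:102..178 -18:103..174 -12:139..173 -6:101..164 0:100..145
```

```bash
python3 -m handwheel '[[[0,0,0],[-0.001,-0.001,-0.003],0.5],[[0,0,0],[0,0,-0.002],0.5],[[0,0,0],[0,0,0],0.5]]'; python3 st.py; python3 -m handwheel '[[[0,0,0],[0,0,-0.003],0.5],[[0,0,0],[0,0,0],0.5],[[0,0,0],[0,0,0],0.5]]'; python3 st.py
```

```text
t: 44.28
tool_pos: [0.6212, -0.3393, 0.1411]
eef_rot: [-2.33, -2.107, -0.007]
wrist_force: [-0.5, 0.8, -1.1]
opening: 0.0638
t 44.27 tcp [ 0.6212 -0.3393  0.1411] psi 84.26 tiltfix turn [-0.0034  0.0031  0.    ] F [-0.5  0.8 -1.1] open 0.0638 q6 -0.49
t: 44.65
tool_pos: [0.6213, -0.3388, 0.1389]
eef_rot: [-2.329, -2.107, -0.008]
wrist_force: [-2.2, 2.0, 2.1]
opening: 0.0638
t 44.65 tcp [ 0.6213 -0.3388  0.1389] psi 84.27 tiltfix turn [-0.004   0.0036  0.    ] F [-2.2  2.   2.1] open 0.0638 q6 -0.49
```

```bash
python3 -m handwheel '[[[0,0,0],[0,0,0],0.73],[[0,0,0],[0,0,0],0.73],[[0,0,0],[0,0,0],0.73]]' 50; python3 st.py; python3 - <<'E'
from rk import *
cap('scene','s24.png')
rk('scene','s24',.02,.13)
crop('s24.png',150,150,250,230,8,'c24.png')
E
```

```text
t: 45.02
tool_pos: [0.6216, -0.3394, 0.1385]
eef_rot: [2.33, 2.107, 0.008]
wrist_force: [0.3, -0.0, 0.2]
opening: 0.0668
t 45.02 tcp [ 0.6216 -0.3394  0.1385] psi 84.25 tiltfix turn [-0.0035  0.0041  0.    ] F [ 0.3 -0.   0.2] open 0.0668 q6 -0.49
s24 rng [[-0.1176, 0.0466, 0.1009], [0.0044, 0.1276, 0.1842]]
-120:120..124 -114:116..127 -108:118..130 -102:101..141 -96:101..148 -90:103..157 -84:107..157 -78:107..156 -72:107..160 -66:115..161 -60:101..164 -54:115..168 -48:111..169 -42:114..171 -36:102..173 -30:125..176 -24:105..173 -18:103..172 -12:137..185 -6:101..168 0:101..155 6:127..140
```

View pics/c24.png

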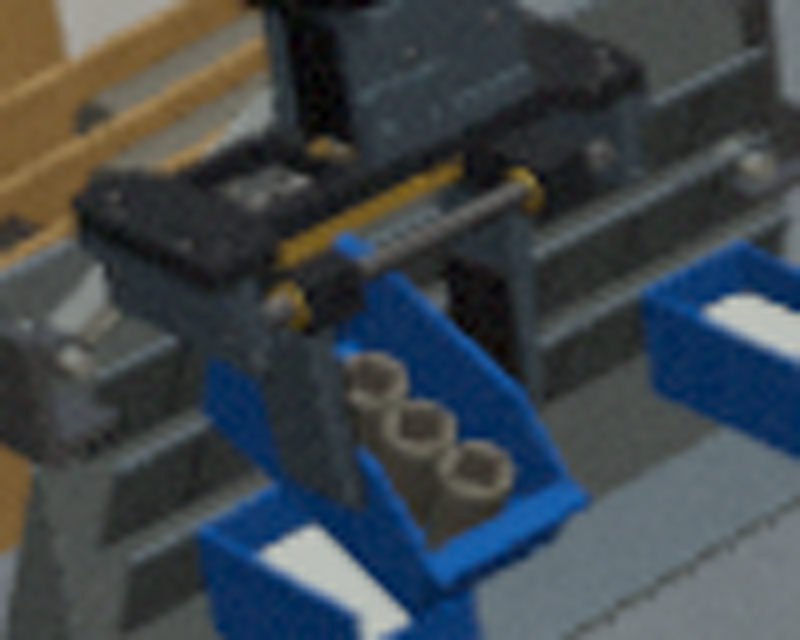

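```bash
python3 -m handwheel '[[[0,0,0],[0,0,0],0.5],[[0,0,0],[0,0,0],0.5]]' 50; python3 st.py; python3 - <<'E'
from rk import *
cap('scene','s25.png')
im,d,s=load('s25');W=cloud('scene',d,s)
m=blue(im)&(W[...,2]>.08)&(W[...,1]<-.2)
P=W[m];r=np.c_[(P[:,:2]-E)@ex,(P[:,:2]-E)@ey,P[:,2]]
# inner left wall top edge on +y side and -y side: profile of max z by x for y>95 and y<60
for lo,hi in((.03,.056),(.098,.125)):
    for x in np.arange(-.13,.03,.006):
        q=r[(abs(r[:,0]-x)<.003)&(r[:,1]>lo)&(r[:,1]<hi)]
        if len(q)>1: print('%.0f:%.0f'%(x*1e3,q[:,2].max()*1e3),end=' ')
    print()
# rack edge from the same picture, near y 30..-60 & 120..150
i=im.astype(int); g=~blue(im)
P=W[g&(W[...,1]<-.33)&(W[...,2]>.1)&(W[...,2]<.21)&(W[...,0]>.36)&(W[...,0]<.72)];r=np.c_[(P[:,:2]-E)@ex,(P[:,:2]-E)@ey,P[:,2]]
for lo,hi in((-.12,-.05),(-.05,0),(.115,.15)):
    q=r[(r[:,1]>lo)&(r[:,1]<hi)]
    print(lo,[ (int(z*1e3),int(q[abs(q[:,2]-z)<.002][:,0].min()*1e4)/10) for z in np.arange(.112,.184,.004) if (abs(q[:,2]-z)<.002).any()])
E
```

```text
t: 45.32
tool_pos: [0.6215, -0.3394, 0.1385]
eef_rot: [-2.33, -2.107, -0.008]
wrist_force: [0.0, 0.7, 0.5]
opening: 0.0635
t 45.33 tcp [ 0.6215 -0.3394  0.1385] psi 84.25 tiltfix turn [-0.0036  0.0039  0.    ] F [0.  0.7 0.5] open 0.0635 q6 -0.49
-118:127 -112:126 -106:132 -100:142 -94:151 -88:153 -82:156 -76:159 -70:160 -64:161 -58:164 -52:170 -46:174 -40:175 -34:178 -28:178 -22:171 -16:183 -10:186 -4:182 2:148 
-118:125 -112:126 -106:242 -100:242 -94:241 -88:201 -82:202 -76:139 -70:131 -64:134 -58:132 -52:128 -46:131 -40:132 -34:169 -28:165 -22:165 -16:168 -10:161 -4:162 2:143 8:124 
-0.12 [(112, 9.9), (116, 6.8), (120, 5.4), (124, 3.9), (128, 1.5), (132, 0.7), (136, -2.4), (140, -3.6), (144, 13.5), (148, 9.9), (152, 959.5), (156, 7.8), (160, 4.7), (164, 1.3), (168, -0.7), (172, -1.3), (176, -2.9), (180, 18.0)]
-0.05 [(112, 10.2), (116, 11.1), (120, 8.2), (124, 6.3), (128, 3.7), (132, -0.1), (136, 0.6), (140, 1.8), (144, 9.8), (148, 955.0), (152, 952.7), (156, 955.7), (160, 952.3), (164, 20.1), (168, 22.6), (172, 956.5), (176, 958.8), (180, 955.1)]
0.115 [(112, 9.9), (116, 8.6), (120, 6.0), (124, 3.4), (128, 1.4), (132, 0.0), (136, -1.4), (140, -56.3), (144, -79.4), (148, -79.8), (152, -78.0), (156, -80.2), (160, -77.4), (164, -82.0), (168, -74.9), (172, -81.8), (176, -79.0), (180, -79.2)]
```

```bash
python3 -m handwheel '[[[0,0,0],[0,0.002,0.01],0.5],[[0,0,0],[0,0.004,0.012],0.5],[[0,0,0],[0,0.02,0.005],0.5],[[0,0,0],[0,0.04,0],0.5],[[0,0,0],[0,0.03,0],0.5],[[0,0,0],[0,0,0],0.5]]' ; python3 st.py; python3 - <<'E'
from rk import *
cap('scene','s26.png');cap('wrist','w26.png')
crop('s26.png',150,130,290,240,5,'c26.png')
im,d,s=load('s26');W=cloud('scene',d,s)
m=blue(im)&(W[...,2]>.108)&(W[...,1]<-.15)
P=W[m];r=np.c_[(P[:,:2]-E)@ex,(P[:,:2]-E)@ey,P[:,2]]
for lo,hi in((.03,.056),(.098,.125)):
    for x in np.arange(-.22,.0,.006):
        q=r[(abs(r[:,0]-x)<.003)&(r[:,1]>lo)&(r[:,1]<hi)]
        if len(q)>1: print('%.0f:%.0f'%(x*1e3,q[:,2].max()*1e3),end=' ')
    print()
E
```

```text
t: 46.12
tool_pos: [0.6211, -0.2366, 0.1688]
eef_rot: [2.33, 2.107, 0.01]
wrist_force: [-0.7, -0.5, -1.9]
opening: 0.0638
t 46.12 tcp [ 0.6211 -0.2366  0.1688] psi 84.27 tiltfix turn [-0.0041  0.0049  0.    ] F [-0.7 -0.5 -1.9] open 0.0638 q6 -0.36
-220:153 -214:158 -208:158 -202:171 -196:181 -190:181 -184:186 -178:191 -172:194 -166:197 -160:199 -154:203 -148:198 -142:205 -136:206 -130:206 -124:188 -118:182 -112:182 -106:175 
-220:160 -214:155 -208:261 -202:171 -196:186 -190:186 -184:230 -178:160 -172:163 -166:162 -160:160 -154:162 -148:157 -142:191 -136:198 -130:199 -124:200 -118:195 -112:197 -106:196 -100:178
```

View pics/c26.png

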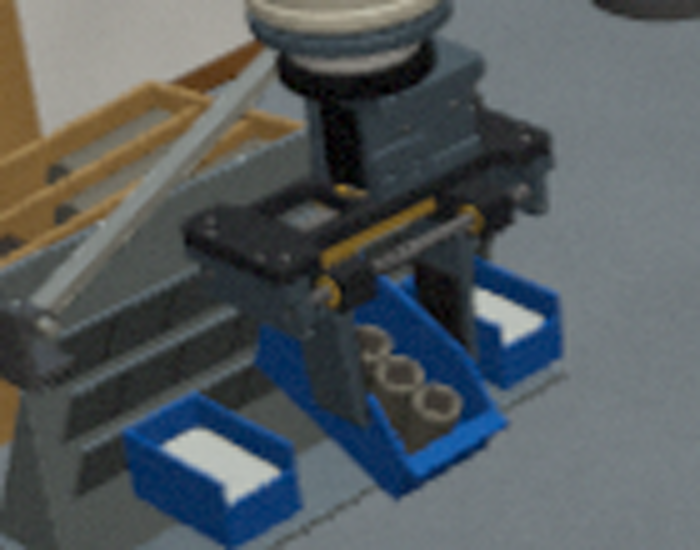

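View pics/w26.png

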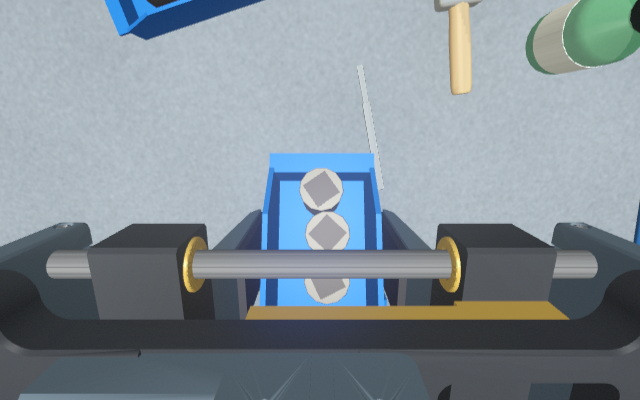

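```bash
python3 -m handwheel '[[[0,0,0],[-0.03,0.015,0],0.5],[[0,0,0],[-0.03,0.02,0],0.5],[[0,0,0],[-0.03,0.02,0],0.5],[[0.13,-0.013,0],[-0.03,0.01,0],0.5],[[0.13,-0.013,0],[0,0,0],0.5],[[0.13,-0.013,0],[0,0,0],0.5],[[0,0,0],[0,0,0],0.5],[[0,0,0],[0,0,0],0.5]]' ; python3 st.py; python3 - <<'E'
from rk import *
cap('scene','s27.png');cap('wrist','w27.png')
crop('s27.png',180,130,320,250,5,'c27.png')
im,d,s=load('s27');W=cloud('scene',d,s)
m=blue(im)&(W[...,2]>.11)&(W[...,1]<-.08)
P=W[m];r=np.c_[(P[:,:2]-E)@ex,(P[:,:2]-E)@ey,P[:,2]]
print(np.percentile(r,[1,99],axis=0).round(3))
for x in np.arange(-.32,-.1,.006):
        q=r[(abs(r[:,0]-x)<.003)]
        if len(q)>1: print('%.0f:%.0f..%.0f'%(x*1e3,q[:,2].min()*1e3,q[:,2].max()*1e3),end=' ')
E
```

```text
t: 47.22
tool_pos: [0.4986, -0.1759, 0.1702]
eef_rot: [-2.117, -1.904, -0.44]
wrist_force: [0.9, 0.8, -1.6]
opening: 0.0632
t 47.23 tcp [ 0.4986 -0.1759  0.1702] psi 84.03 tiltfix turn [-0.3874  0.0504  0.    ] F [ 0.9  0.8 -1.6] open 0.0632 q6 -0.7
[[-0.271 -0.092  0.143]
 [-0.142 -0.023  0.199]]
-272:167..176 -266:145..174 -260:143..179 -254:142..180 -248:141..184 -242:142..184 -236:142..190 -230:140..194 -224:140..190 -218:146..220 -212:143..237 -206:143..191 -200:145..192 -194:146..190 -188:143..190 -182:143..212 -176:144..213 -170:139..191 -164:143..191 -158:143..193 -152:147..192 -146:171..192 -140:175..189 -134:169..169
```

View pics/c27.png

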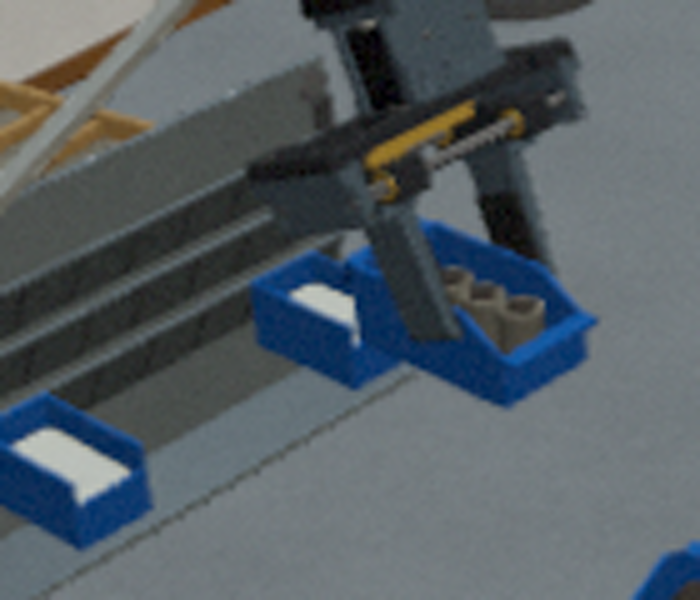

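```bash
python3 -m handwheel '[[[0,0,0],[0,0,-0.03],0.5],[[0,0,0],[0,0,-0.04],0.5],[[0,0,0],[0,0,-0.04],0.5],[[0,0,0],[0,0,-0.015],0.5],[[0,0,0],[0,0,0],0.5]]' ; python3 st.py
```

```text
t: 47.95
tool_pos: [0.5012, -0.1732, 0.0451]
eef_rot: [-2.116, -1.92, -0.435]
wrist_force: [0.8, -0.2, -3.2]
opening: 0.0636
t 47.95 tcp [ 0.5012 -0.1732  0.0451] psi 84.62 tiltfix turn [-0.3793  0.0516  0.    ] F [ 0.8 -0.2 -3.2] open 0.0636 q6 -0.81
```

```bash
python3 -m handwheel '[[[0,0,0],[0,0,-0.01],0.5],[[0,0,0],[0,0,-0.005],0.5],[[0,0,0],[0,0,0],0.5]]' ; python3 st.py;python3 -m handwheel '[[[0,0,0],[0,0,-0.003],0.5],[[0,0,0],[0,0,0],0.5]]' ; python3 st.py
```

```text
t: 48.32
tool_pos: [0.5029, -0.174, 0.0319]
eef_rot: [-2.118, -1.924, -0.437]
wrist_force: [0.1, -0.2, -2.3]
opening: 0.0637
t 48.33 tcp [ 0.5029 -0.174   0.0319] psi 84.75 tiltfix turn [-0.3765  0.0548  0.    ] F [ 0.1 -0.2 -2.3] open 0.0637 q6 -0.82
t: 48.58
tool_pos: [0.5035, -0.1742, 0.0295]
eef_rot: [-2.118, -1.926, -0.437]
wrist_force: [-0.7, 0.2, -1.7]
opening: 0.0636
t 48.58 tcp [ 0.5035 -0.1742  0.0295] psi 84.8 tiltfix turn [-0.3759  0.0559  0.    ] F [-0.7  0.2 -1.7] open 0.0636 q6 -0.83
```

```bash
python3 -m handwheel '[[[0,0,0],[0,0,-0.004],0.5],[[0,0,0],[0,0,0],0.5]]' ; python3 st.py;python3 -m handwheel '[[[0,0,0],[0,0,-0.003],0.5],[[0,0,0],[0,0,0],0.5]]' ; python3 st.py
```

```text
t: 48.82
tool_pos: [0.5047, -0.175, 0.0279]
eef_rot: [-2.119, -1.928, -0.44]
wrist_force: [-0.1, -0.1, -2.7]
opening: 0.0638
t 48.83 tcp [ 0.5047 -0.175   0.0279] psi 84.87 tiltfix turn [-0.3751  0.0587  0.    ] F [-0.1 -0.1 -2.7] open 0.0638 q6 -0.83
t: 49.08
tool_pos: [0.5052, -0.1752, 0.0273]
eef_rot: [-2.119, -1.929, -0.442]
wrist_force: [0.3, 0.1, -3.8]
opening: 0.064
t 49.08 tcp [ 0.5052 -0.1752  0.0273] psi 84.94 tiltfix turn [-0.3752  0.0603  0.    ] F [ 0.3  0.1 -3.8] open 0.064 q6 -0.83
```

```bash
python3 -m handwheel '[[[0,0,0],[-0.002,0,-0.008],0.5],[[0,0,0],[0,0,0],0.5]]' ; python3 st.py; python3 - <<'E'
from rk import *
cap('scene','s28.png')
im,d,s=load('s28');W=cloud('scene',d,s)
m=blue(im)&(W[...,0]<.6)&(W[...,1]<-.09)&(W[...,1]>-.27)&(W[...,0]>.4)
P=W[m];r=np.c_[(P[:,:2]-E)@ex,(P[:,:2]-E)@ey,P[:,2]]
print(np.percentile(r,[1,99],axis=0).round(3))
for x in np.arange(-.3,-.1,.008):
        q=r[(abs(r[:,0]-x)<.003)]
        if len(q)>1: print('%.0f:%.0f..%.0f'%(x*1e3,q[:,2].min()*1e3,q[:,2].max()*1e3),end=' ')
crop('s28.png',200,160,330,270,5,'c28.png')
E
```

```text
t: 49.32
tool_pos: [0.506, -0.1762, 0.0225]
eef_rot: [-2.122, -1.933, -0.449]
wrist_force: [0.1, 0.8, -2.3]
opening: 0.0644
t 49.33 tcp [ 0.506  -0.1762  0.0225] psi 85.04 tiltfix turn [-0.3739  0.0665  0.    ] F [ 0.1  0.8 -2.3] open 0.0644 q6 -0.85
[[-0.274 -0.085  0.001]
 [-0.146 -0.016  0.091]]
-276:30..33 -268:7..34 -260:1..38 -252:2..44 -244:-0..49 -236:-1..50 -228:1..51 -220:2..114 -212:2..103 -204:3..52 -196:4..51 -188:4..52 -180:-0..47 -172:-0..49 -164:1..51 -156:-1..51 -148:4..134 -140:31..46
```

View pics/c28.png

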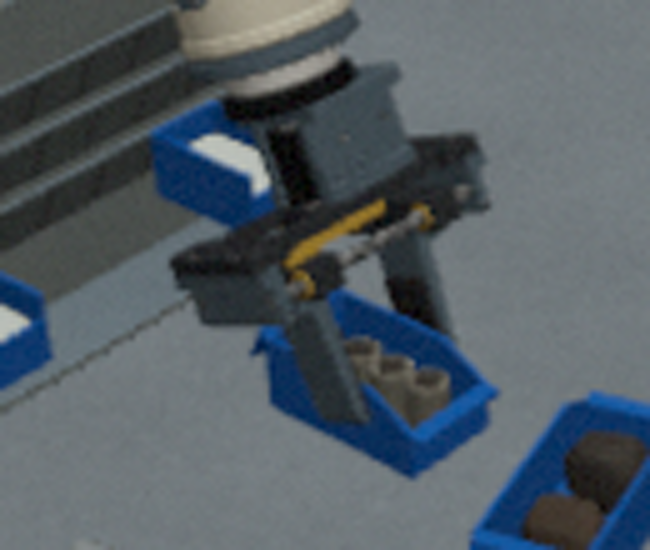

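```bash
python3 -m handwheel '[[[0,0,0],[0,0,0],1],[[0,0,0],[0,0,0],1],[[0,0,0],[0,0,0],1],[[0,0,0],[0,-0.01,0.03],1],[[0,0,0],[0,-0.02,0.05],1],[[-0.12,0.02,0],[0,-0.02,0.05],1],[[-0.13,0.02,0],[0,-0.02,0.03],1],[[-0.12,0.02,0],[0,-0.02,0],1],[[0,0,0],[0,0,0],1],[[0,0,0],[0,0,0],1]]' ; python3 - <<'E'
import sys; sys.argv=['','.5','-.17','.02','84']
import st
from b import *
cap('wrist','w29.png')
im,d,s=load('w29');W=cloud('wrist',d,s)
P=W[blue(im)&(W[...,0]<.58)&(W[...,0]>.42)&(W[...,1]<-.09)&(W[...,1]>-.29)&(W[...,2]>.02)&(W[...,2]<.06)]
print(cv2.minAreaRect(P[:,:2].astype(np.float32)),np.percentile(P[:,2],98))
E
```

```text
t: 50.62
tool_pos: [0.5026, -0.2682, 0.185]
eef_rot: [-2.325, -2.104, -0.014]
wrist_force: [-0.3, -0.6, 0.0]
opening: 0.0913
t 50.62 tcp [ 0.5026 -0.2682  0.185 ] psi 84.28 tiltfix turn [-0.0097  0.0028  0.    ] F [-0.3 -0.6  0. ] open 0.0913 q6 -0.51
delta [-0.0026  0.0982 -0.165 ] dpsi -0.005
((0.5032362341880798, -0.191194549202919), (0.1356167495250702, 0.06392580270767212), 84.45053100585938) 0.04956122588028271
```

View pics/w29.png

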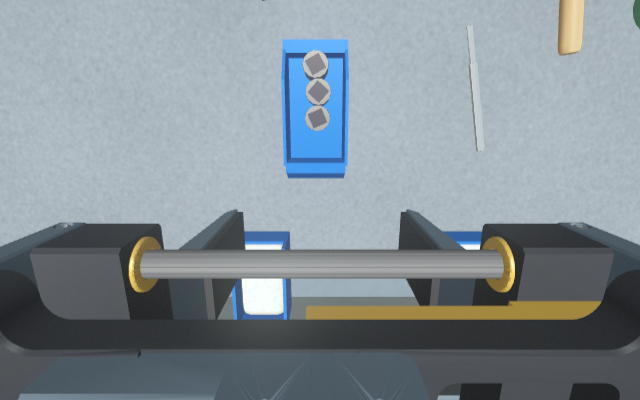

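```bash
python3 -m handwheel '[[[-0.009,0.003,0],[0.001,0.03,-0.03],1],[[0,0,0],[0.001,0.035,-0.04],1],[[0,0,0],[0,0.027,-0.04],1],[[0,0,0],[0,0,-0.02],1],[[0,0,0],[0,0,0],1]]'; python3 st.py .5047 -.1763 .012 84.45
```

```text
t: 51.3
tool_pos: [0.5016, -0.174, 0.0484]
eef_rot: [-2.329, -2.092, -0.005]
wrist_force: [0.2, 0.1, 0.0]
opening: 0.0911
t 51.3 tcp [ 0.5016 -0.174   0.0484] psi 83.87 tiltfix turn [-0.0103 -0.0054 -0.    ] F [0.2 0.1 0. ] open 0.0911 q6 -0.35
delta [ 0.0031 -0.0023 -0.0364] dpsi 0.01
```

```bash
python3 -m handwheel '[[[-0.01,-0.005,0.01],[0.003,-0.002,-0.02],1],[[0,0,0],[0,0,-0.015],1],[[0,0,0],[0,0,0],1]]'; python3 st.py .5047 -.1763 .012 84.45
```

```text
t: 51.68
tool_pos: [0.5049, -0.1773, 0.0135]
eef_rot: [-2.329, -2.107, -0.002]
wrist_force: [-0.9, 0.1, 0.6]
opening: 0.0911
t 51.67 tcp [ 0.5049 -0.1773  0.0135] psi 84.28 tiltfix turn [-0.0019 -0.     -0.    ] F [-0.9  0.1  0.6] open 0.0911 q6 -0.35
delta [-0.0002  0.001  -0.0015] dpsi 0.003
```

```bash
python3 -m handwheel '[[[0,0,0],[0,0,0],0.5],[[0,0,0],[0,0,0],0.5],[[0,0,0],[0,0,0],0.5],[[0,0,0],[0,0,0],0.5],[[0,0,0],[0,0,0],0.5]]' 60;python3 st.py;  python3 -m handwheel '[[[0,0,0],[0,0,0.02],0.5],[[0,0,0],[0.01,0,0.04],0.5],[[0,0,0],[0.02,-0.02,0.05],0.5],[[0,0,0],[0.03,-0.02,0.05],0.5],[[0,0,0],[0.03,-0.03,0],0.5],[[0,0,0],[0.03,-0.03,0],0.5],[[0,0,0],[0,0,0],0.5],[[0,0,0],[0,0,0],0.5]]';python3 st.py .6192 -.3374 .167 84.2
```

```text
t: 52.3
tool_pos: [0.5056, -0.1779, 0.0154]
eef_rot: [2.33, 2.107, 0.004]
wrist_force: [-0.7, 0.4, -1.7]
opening: 0.0636
t 52.3 tcp [ 0.5056 -0.1779  0.0154] psi 84.23 tiltfix turn [-0.0014  0.0018  0.    ] F [-0.7  0.4 -1.7] open 0.0636 q6 -0.35
t: 53.3
tool_pos: [0.6259, -0.2788, 0.1803]
eef_rot: [-2.326, -2.105, -0.001]
wrist_force: [-0.1, -0.4, -2.1]
opening: 0.0638
t 53.3 tcp [ 0.6259 -0.2788  0.1803] psi 84.28 tiltfix turn [-0.0036 -0.0027 -0.    ] F [-0.1 -0.4 -2.1] open 0.0638 q6 -0.41
delta [-0.0067 -0.0586 -0.0133] dpsi -0.001
```

```bash
python3 -m handwheel '[[[-0.004,-0.003,0],[-0.006,-0.015,-0.011],0.5],[[0,0,0],[0,-0.015,0],0.5],[[0,0,0],[0,0,0],0.5]]';python3 st.py .6196 -.3385 .1684 84.2;python3 - <<'E'
from rk import *
cap('scene','s30.png')
im,d,s=load('s30');W=cloud('scene',d,s)
m=blue(im)&(W[...,2]>.13)&(W[...,1]<-.15)
P=W[m];r=np.c_[(P[:,:2]-E)@ex,(P[:,:2]-E)@ey,P[:,2]]
print(np.percentile(r,[1,99],axis=0).round(4))
for x in np.arange(-.2,.0,.008):
        q=r[(abs(r[:,0]-x)<.004)&(r[:,1]<.06)]
        if len(q)>1: print('%.0f:%.0f'%(x*1e3,q[:,2].max()*1e3),end=' ')
E
```

```text
t: 53.68
tool_pos: [0.6179, -0.31, 0.168]
eef_rot: [-2.328, -2.108, 0.001]
wrist_force: [-1.1, 0.2, -2.8]
opening: 0.0639
t 53.67 tcp [ 0.6179 -0.31    0.168 ] psi 84.3 tiltfix turn [-0.0001 -0.0012 -0.    ] F [-1.1  0.2 -2.8] open 0.0639 q6 -0.45
delta [ 0.0017 -0.0285  0.0004] dpsi -0.002
[[-0.1538  0.0407  0.1529]
 [-0.0203  0.1075  0.2021]]
-152:185 -144:188 -136:189 -128:194 -120:200 -112:201 -104:204 -96:202 -88:203 -80:202 -72:204 -64:201 -56:202 -48:202 -40:185 -32:181
```

```bash
python3 -m handwheel '[[[0,0,0],[0.001,-0.015,0.001],0.5],[[0,0,0],[0,-0.012,0],0.5],[[0,0,0],[0,0,0],0.5],[[0,0,0],[0,0,0],0.5]]';python3 st.py .6196 -.3385 .1684 84.2
```

```text
t: 54.22
tool_pos: [0.619, -0.3381, 0.1693]
eef_rot: [-2.328, -2.108, 0.001]
wrist_force: [-0.1, -0.2, -2.2]
opening: 0.0639
t 54.23 tcp [ 0.619  -0.3381  0.1693] psi 84.32 tiltfix turn [-0.0004 -0.0011 -0.    ] F [-0.1 -0.2 -2.2] open 0.0639 q6 -0.49
delta [ 0.0006 -0.0004 -0.0009] dpsi -0.002
```

```bash
python3 -m handwheel '[[[0,0,0],[0,0,-0.008],0.5],[[0,0,0],[0,0,-0.007],0.5],[[0,0,0],[0,0,0],0.5]]';python3 st.py .6196 -.3415 .1465 84.2
```

```text
t: 54.6
tool_pos: [0.6189, -0.3371, 0.1528]
eef_rot: [-2.326, -2.108, 0.001]
wrist_force: [-0.7, -0.1, -2.4]
opening: 0.0636
t 54.6 tcp [ 0.6189 -0.3371  0.1528] psi 84.36 tiltfix turn [-0.0011 -0.0019 -0.    ] F [-0.7 -0.1 -2.4] open 0.0636 q6 -0.48
delta [ 0.0007 -0.0044 -0.0063] dpsi -0.003
```

```bash
python3 -m handwheel '[[[0,0,0],[0,-0.004,-0.003],0.5],[[0,0,0],[0,-0.001,-0.003],0.5],[[0,0,0],[0,0,0],0.5]]';python3 st.py .6196 -.3415 .1465 84.2
```

```text
t: 54.98
tool_pos: [0.6191, -0.3414, 0.1465]
eef_rot: [-2.325, -2.108, -0.001]
wrist_force: [0.1, 1.8, -2.8]
opening: 0.0638
t 54.98 tcp [ 0.6191 -0.3414  0.1465] psi 84.39 tiltfix turn [-0.0025 -0.0017 -0.    ] F [ 0.1  1.8 -2.8] open 0.0638 q6 -0.49
delta [ 0.0005 -0.0001 -0.    ] dpsi -0.003
```

```bash
python3 -m handwheel '[[[0,0,0],[0,0,-0.002],0.5],[[0,0,0],[0,0,0],0.5]]';python3 st.py; python3 -m handwheel '[[[0,0,0],[0,0,0],0.73],[[0,0,0],[0,0,0],0.73],[[0,0,0],[0,0,0],0.73]]';python3 st.py;python3 - <<'E'
from rk import *
cap('scene','s31.png');rk('scene','s31',.02,.13)
crop('s31.png',150,150,250,230,8,'c31.png')
E
```

```text
t: 55.22
tool_pos: [0.6193, -0.3415, 0.1446]
eef_rot: [-2.326, -2.108, -0.001]
wrist_force: [0.4, 2.0, -2.8]
opening: 0.064
t 55.23 tcp [ 0.6193 -0.3415  0.1446] psi 84.38 tiltfix turn [-0.0024 -0.0014 -0.    ] F [ 0.4  2.  -2.8] open 0.064 q6 -0.49
t: 55.6
tool_pos: [0.6195, -0.3423, 0.1452]
eef_rot: [-2.327, -2.109, -0.001]
wrist_force: [0.1, -0.3, 0.4]
opening: 0.0667
t 55.6 tcp [ 0.6195 -0.3423  0.1452] psi 84.37 tiltfix turn [-0.0008 -0.0003 -0.    ] F [ 0.1 -0.3  0.4] open 0.0667 q6 -0.49
s31 rng [[-0.124, 0.0452, 0.1007], [-0.0005, 0.1263, 0.1762]]
-126:152..156 -120:148..157 -114:125..155 -108:123..156 -102:128..164 -96:126..168 -90:128..171 -84:110..174 -78:127..173 -72:119..175 -66:112..173 -60:117..174 -54:131..174 -48:128..175 -42:129..176 -36:121..175 -30:101..176 -24:104..175 -18:130..176 -12:101..176 -6:102..171 0:100..159
```

View pics/c31.png

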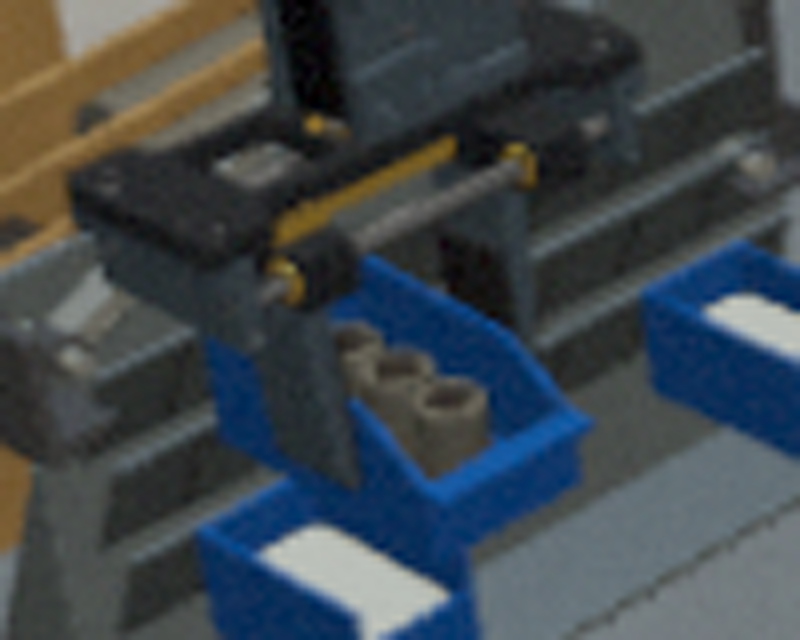

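```bash
python3 -m handwheel '[[[0,0,0],[0,0,0],0.85],[[0,0,0],[0,0,0],0.85],[[0,0,0],[0,0,0.02],0.88],[[0,0,0],[0,0.005,0.04],0.9],[[0,0,0],[0,0.03,0.03],1],[[0,0,0],[-0.03,0.05,0.02],1],[[0,0,0],[-0.03,0.06,0],1],[[0,0,0],[0,0,0],1],[[0,0,0],[0,0,0],1]]';python3 st.py;python3 - <<'E'
from rk import *
cap('scene','s32.png');rk('scene','s32',.02,.13);cap('wrist','w32.png')
crop('s32.png',120,120,280,260,5,'c32.png')
E
```

```text
t: 56.78
tool_pos: [0.559, -0.1974, 0.258]
eef_rot: [-2.328, -2.108, -0.002]
wrist_force: [0.4, -0.0, -0.2]
opening: 0.0914
t 56.77 tcp [ 0.559  -0.1974  0.258 ] psi 84.33 tiltfix turn [-0.0011  0.0005  0.    ] F [ 0.4 -0.  -0.2] open 0.0914 q6 -0.34
s32 rng [[-0.1223, 0.046, 0.1012], [0.0127, 0.1247, 0.1794]]
-126:153..155 -120:147..156 -114:125..155 -108:122..158 -102:125..163 -96:127..168 -90:105..169 -84:124..174 -78:124..172 -72:130..174 -66:130..174 -60:128..174 -54:134..176 -48:127..177 -42:129..176 -36:131..178 -30:130..176 -24:103..178 -18:106..177 -12:107..179 -6:102..179 0:101..180 6:123..178 18:142..169 24:166..168
```

View pics/c32.png

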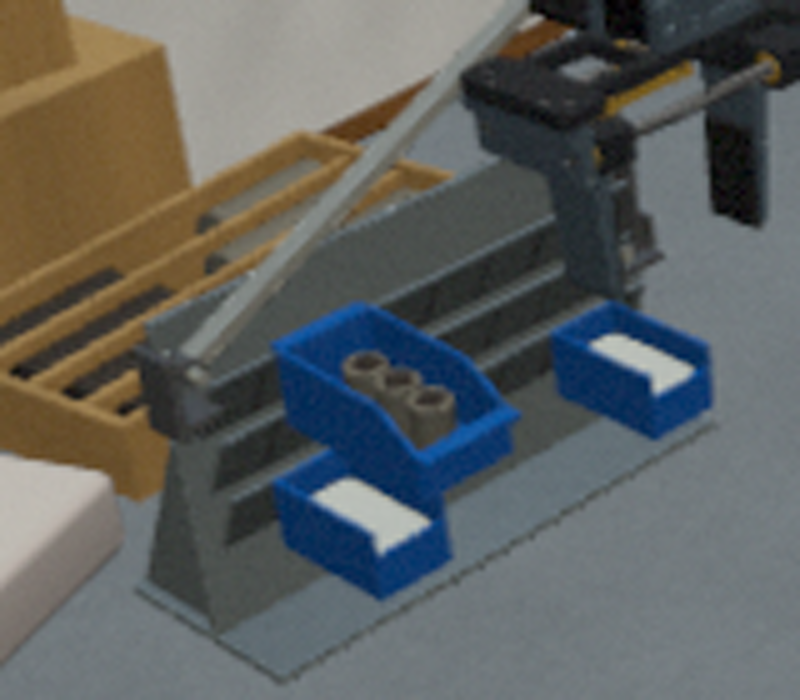

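View pics/w32.png

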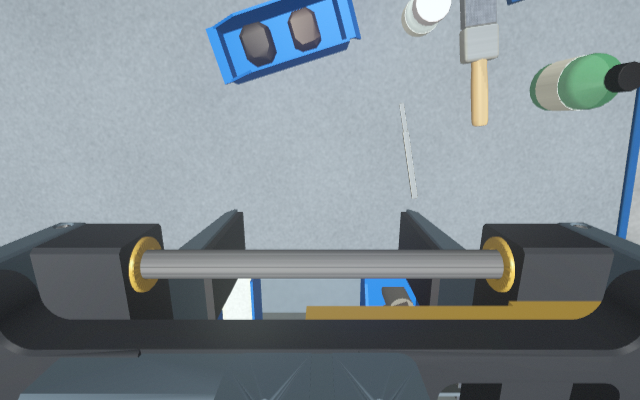

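```bash
python3 - <<'E'
from b import *
binfit('wrist','w32',.148,(.526,-.03))
E
python3 -m handwheel '[[[0,0,0.17],[-0.005,0.015,0],1],[[0,0,0.17],[-0.005,0.015,0],1],[[0,0,0.17],[-0.005,0.015,0],1],[[0,0,0.17],[-0.005,0.015,0],1],[[0,0,0.17],[-0.005,0.015,0],1],[[0,0,0.17],[-0.005,0.015,-0.02],1],[[0,0,0.17],[-0.005,0.015,-0.02],1],[[0,0,0.17],[-0.005,0.015,-0.02],1],[[0,0,0.17],[-0.005,0.015,-0.02],1],[[0,0,0.17],[-0.005,0.015,-0.02],1],[[0,0,0.15],[0,0.01,-0.02],1],[[0,0,0],[0,0,0],1],[[0,0,0],[0,0,0],1]]'; python3 st.py .5072 -.0332 .012 190.85
```

```text
w32 rect [ 0.5296 -0.0289  0.1731  0.0646] yaw 10.9 inner 0.1141 centre [ 0.5398 -0.027 ] rear-based [ 0.5261 -0.0296]
t: 58.5
tool_pos: [0.5154, -0.0451, 0.1304]
eef_rot: [0.349, -3.121, 0.0]
wrist_force: [0.5, -0.2, 0.1]
opening: 0.0915
t 58.5 tcp [ 0.5154 -0.0451  0.1304] psi -167.24 tiltfix turn [ 0.0002 -0.001   0.    ] F [ 0.5 -0.2  0.1] open 0.0915 q6 -2.0
delta [-0.0082  0.0119 -0.1184] dpsi -0.033
```

```bash
python3 -m handwheel '[[[0,0,-0.033],[-0.008,0.012,-0.04],1],[[0,0,0],[0,0,-0.03],1],[[0,0,0],[0,0,0],1]]'; python3 st.py .5072 -.0332 .012 190.85; python3 - <<'E'
from h import *
cap('scene','s33.png');crop('s33.png',220,150,380,300,4,'c33.png')
E
```

```text
t: 58.88
tool_pos: [0.5106, -0.0353, 0.0616]
eef_rot: [-0.279, 3.124, -0.003]
wrist_force: [0.2, -0.3, 0.4]
opening: 0.0912
t 58.88 tcp [ 0.5106 -0.0353  0.0616] psi -169.81 tiltfix turn [0.0015 0.0049 0.    ] F [ 0.2 -0.3  0.4] open 0.0912 q6 -1.93
delta [-0.0034  0.0021 -0.0496] dpsi 0.011
```

View pics/c33.png

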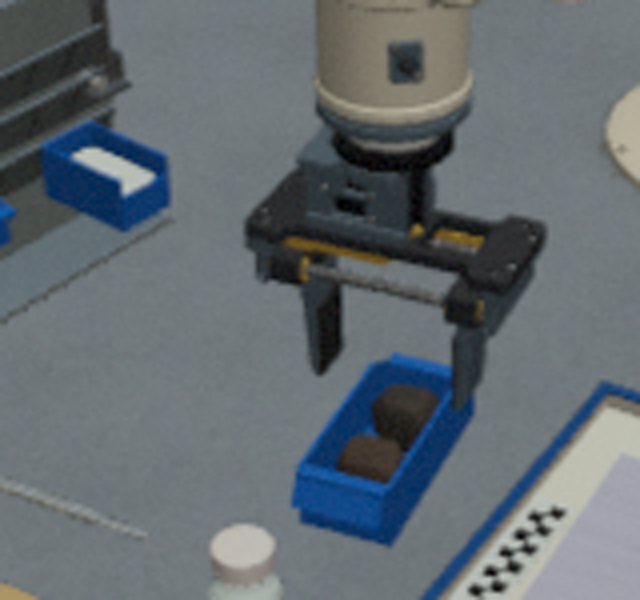

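```bash
python3 -m handwheel '[[[0.001,0.005,0.011],[-0.003,0.002,-0.025],1],[[0,0,0],[0,0,-0.018],1],[[0,0,0],[-0.001,0,-0.004],1],[[0,0,0],[0,0,0],1]]'; python3 st.py .5072 -.0332 .012 190.85
```

```text
t: 59.42
tool_pos: [0.512, -0.0354, 0.0207]
eef_rot: [-0.288, 3.118, -0.005]
wrist_force: [0.1, 0.3, 0.2]
opening: 0.0912
t 59.42 tcp [ 0.512  -0.0354  0.0207] psi -169.44 tiltfix turn [0.0024 0.0105 0.    ] F [0.1 0.3 0.2] open 0.0912 q6 -1.94
delta [-0.0048  0.0022 -0.0087] dpsi 0.005
```

```bash
python3 -m handwheel '[[[0.002,0.01,0.005],[-0.005,0.002,-0.009],1],[[0,0,0],[0,0,0],1]]'; python3 st.py .5072 -.0332 .012 190.85; python3 -m handwheel '[[[0,0,0],[0,0,0],0.5],[[0,0,0],[0,0,0],0.5],[[0,0,0],[0,0,0],0.5],[[0,0,0],[0,0,0],0.5],[[0,0,0],[0,0,0],0.5],[[0,0,0],[0,0,0],0.5]]' 60;python3 st.py
```

```text
t: 59.68
tool_pos: [0.5075, -0.0335, 0.0127]
eef_rot: [-0.296, 3.126, -0.001]
wrist_force: [0.7, 0.7, 0.0]
opening: 0.0911
t 59.67 tcp [ 0.5075 -0.0335  0.0127] psi -169.17 tiltfix turn [0.0007 0.0019 0.    ] F [0.7 0.7 0. ] open 0.0911 q6 -1.94
delta [-0.0003  0.0003 -0.0007] dpsi 0.0
t: 60.42
tool_pos: [0.5078, -0.0335, 0.0131]
eef_rot: [-0.296, 3.125, -0.002]
wrist_force: [-0.1, 0.2, 0.4]
opening: 0.0641
t 60.42 tcp [ 0.5078 -0.0335  0.0131] psi -169.16 tiltfix turn [0.0008 0.0024 0.    ] F [-0.1  0.2  0.4] open 0.0641 q6 -1.94
```

```bash
python3 -m handwheel '[[[0,0,0],[0,0,0.02],0.5],[[0,0,0],[0,0,0.05],0.5],[[0,0,0],[0,0,0.05],0.5],[[0,0,-0.15],[0,-0.015,0.05],0.5],[[0,0,-0.17],[0,-0.02,0],0.5],[[0,0,-0.17],[0,-0.02,0],0.5],[[0,0,-0.17],[0,-0.02,0],0.5],[[0,0,-0.17],[0,-0.02,0],0.5],[[0,0,-0.17],[0,-0.02,0],0.5],[[0,0,-0.17],[0,-0.02,0],0.5],[[0,0,-0.17],[0,-0.02,0],0.5],[[0,0,-0.17],[0,0,0],0.5],[[0,0,0],[0,0,0],0.5]]'; python3 st.py .5189 -.26 .166 84.2
```

```text
t: 62.05
tool_pos: [0.5021, -0.192, 0.1857]
eef_rot: [-1.982, -2.431, -0.004]
wrist_force: [0.2, 0.4, -4.2]
opening: 0.0637
t 62.05 tcp [ 0.5021 -0.192   0.1857] psi 101.6 tiltfix turn [-0.0053 -0.0024 -0.    ] F [ 0.2  0.4 -4.2] open 0.0637 q6 -0.68
delta [ 0.0168 -0.068  -0.0197] dpsi -0.304
```

```bash
python3 -m handwheel '[[[-0.005,-0.002,-0.15],[0.006,-0.01,0],0.5],[[0,0,-0.14],[0.007,-0.02,0],0.5],[[0,0,-0.01],[0.003,-0.02,-0.01],0.5],[[0,0,0],[0,0,-0.005],0.5],[[0,0,0],[0,0,0],0.5]]'; python3 st.py .5189 -.3006 .166 84.2;python3 - <<'E'
from rk import *
cap('scene','s34.png')
im,d,s=load('s34');W=cloud('scene',d,s)
m=blue(im)&(W[...,2]>.13)&(W[...,1]<-.1)
P=W[m];r=np.c_[(P[:,:2]-E)@ex,(P[:,:2]-E)@ey,P[:,2]]; r=r[r[:,1]<.025]
print(np.percentile(r,[1,99],axis=0).round(4))
for x in np.arange(-.24,.0,.008):
        q=r[(abs(r[:,0]-x)<.004)]
        if len(q)>1: print('%.0f:%.0f'%(x*1e3,q[:,2].max()*1e3),end=' ')
crop('s34.png',120,100,320,260,4,'c34.png')
E
```

```text
t: 62.68
tool_pos: [0.5171, -0.2421, 0.1682]
eef_rot: [-2.307, -2.127, 0.001]
wrist_force: [0.5, 0.4, -4.0]
opening: 0.0641
t 62.67 tcp [ 0.5171 -0.2421  0.1682] psi 85.36 tiltfix turn [-0.0024 -0.0028 -0.    ] F [ 0.5  0.4 -4. ] open 0.0641 q6 -0.46
delta [ 0.0018 -0.0585 -0.0022] dpsi -0.02
[[-0.2194 -0.0666  0.1556]
 [-0.056   0.0025  0.2047]]
-224:189 -216:189 -208:189 -200:195 -192:201 -184:207 -176:208 -168:202 -160:205 -152:204 -144:204 -136:203 -128:205 -120:204 -112:205 -104:205 -96:204 -88:202 -80:204 -72:205 -64:203 -56:201 -48:189
```

View pics/c34.png

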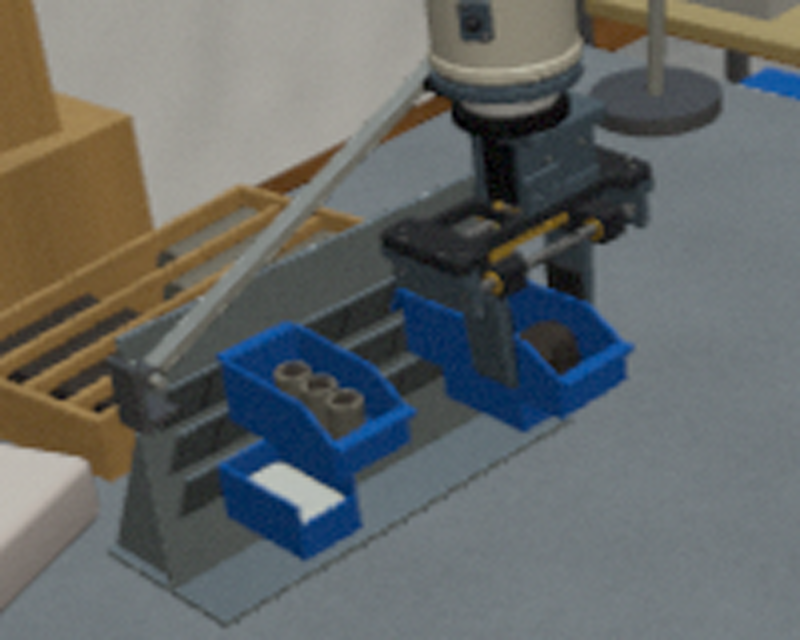

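```bash
python3 -m handwheel '[[[-0.002,-0.003,-0.02],[0.002,-0.02,0],0.5],[[0,0,0],[0.002,-0.02,0],0.5],[[0,0,0],[0,-0.01,0],0.5],[[0,0,0],[0,0,0],0.5],[[0,0,0],[0,0,0],0.5]]'; python3 st.py .5193 -.3006 .167 84.2
```

```text
t: 63.35
tool_pos: [0.5213, -0.2952, 0.1688]
eef_rot: [2.328, 2.108, 0.001]
wrist_force: [-1.1, -0.2, -4.0]
opening: 0.064
t 63.35 tcp [ 0.5213 -0.2952  0.1688] psi 84.33 tiltfix turn [0.0002 0.0011 0.    ] F [-1.1 -0.2 -4. ] open 0.064 q6 -0.52
delta [-0.002  -0.0054 -0.0018] dpsi -0.002
```

```bash
python3 -m handwheel '[[[0,0,0],[0,-0.005,-0.001],0.5],[[0,0,0],[0,0,0],0.5]]'; python3 st.py .5193 -.3006 .167 84.2;python3 - <<'E'
from rk import *
cap('scene','s35.png')
rk('scene','s35',-.09,.02)
crop('s35.png',160,120,300,230,5,'c35.png')
E
```

```text
t: 63.6
tool_pos: [0.5213, -0.2999, 0.1678]
eef_rot: [2.328, 2.109, 0.001]
wrist_force: [0.2, -0.4, -3.6]
opening: 0.0637
t 63.6 tcp [ 0.5213 -0.2999  0.1678] psi 84.37 tiltfix turn [0.     0.0009 0.    ] F [ 0.2 -0.4 -3.6] open 0.0637 q6 -0.52
delta [-0.002  -0.0007 -0.0008] dpsi -0.003
s35 rng [[-0.1619, -0.0566, 0.1539], [0.0058, 0.0116, 0.2045]]
-162:181..188 -156:159..187 -150:155..187 -144:157..191 -138:158..253 -132:158..198 -126:159..204 -120:160..202 -114:160..204 -108:159..204 -102:159..204 -96:163..196 -90:159..205 -84:157..204 -78:156..203 -72:164..203 -66:157..203 -60:159..202 -54:157..200 -48:158..203 -42:160..201 -36:159..202 -30:159..203 -24:164..201 -18:155..200 -12:157..203 -6:156..190 0:155..201 6:124..196 18:103..143
```

View pics/c35.png

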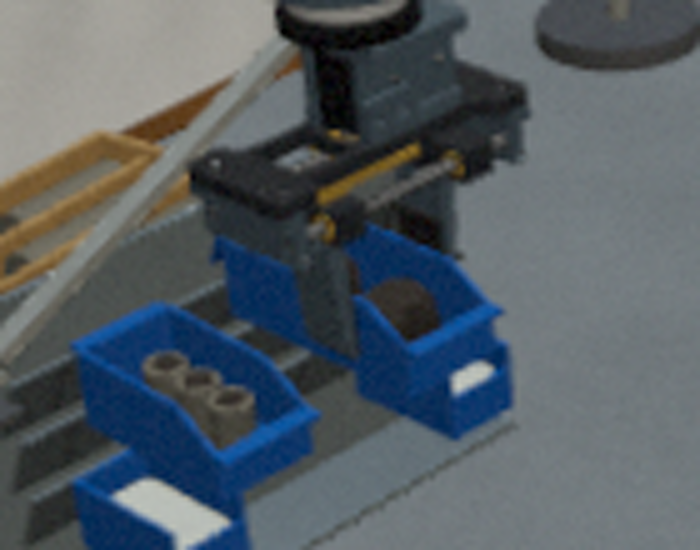

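```bash
python3 -m handwheel '[[[0,0,0],[0,0,-0.008],0.5],[[0,0,0],[0,0,-0.008],0.5],[[0,0,0],[0,0,0],0.5]]'; python3 st.py .5209 -.3038 .1445 84.2
```

```text
t: 64.03
tool_pos: [0.5211, -0.2991, 0.1503]
eef_rot: [-2.327, -2.11, -0.001]
wrist_force: [-0.9, -0.1, -4.0]
opening: 0.0637
t 64.03 tcp [ 0.5211 -0.2991  0.1503] psi 84.39 tiltfix turn [-0.0006  0.0003  0.    ] F [-0.9 -0.1 -4. ] open 0.0637 q6 -0.52
delta [-0.0002 -0.0047 -0.0058] dpsi -0.003
```

```bash
python3 -m handwheel '[[[0,0,0],[0,-0.005,-0.001],0.5],[[0,0,0],[0,0,-0.004],0.5],[[0,0,0],[0,0,0],0.5]]'; python3 st.py .5209 -.3038 .1435 84.2
```

```text
t: 64.4
tool_pos: [0.5212, -0.3045, 0.145]
eef_rot: [-2.327, -2.11, -0.001]
wrist_force: [-0.0, 0.0, -3.9]
opening: 0.0637
t 64.4 tcp [ 0.5212 -0.3045  0.145 ] psi 84.39 tiltfix turn [-0.0006  0.0004  0.    ] F [-0.   0.  -3.9] open 0.0637 q6 -0.53
delta [-0.0003  0.0007 -0.0015] dpsi -0.003
```

```bash
python3 -m handwheel '[[[0,0,0],[0,0,-0.002],0.5],[[0,0,0],[0,0,0],0.5]]';python3 st.py
```

```text
t: 64.65
tool_pos: [0.5212, -0.3045, 0.143]
eef_rot: [2.327, 2.11, 0.001]
wrist_force: [0.7, -0.4, -2.5]
opening: 0.0636
t 64.65 tcp [ 0.5212 -0.3045  0.143 ] psi 84.39 tiltfix turn [-0.0005  0.0005  0.    ] F [ 0.7 -0.4 -2.5] open 0.0636 q6 -0.53
```

Fz is easing from -4 to -2.5 N, so the lip is just seating. Release as before.

```bash
python3 -m handwheel '[[[0,0,0],[0,0,0],0.73],[[0,0,0],[0,0,0],0.73],[[0,0,0],[0,0,0],0.73]]';python3 st.py;python3 - <<'E'
from rk import *
cap('scene','s36.png')
rk('scene','s36',-.09,.02)
crop('s36.png',160,120,300,230,5,'c36.png')
E
```

```text
t: 65.03
tool_pos: [0.5219, -0.3051, 0.1439]
eef_rot: [2.326, 2.109, 0.002]
wrist_force: [-0.6, 0.1, 0.2]
opening: 0.0665
t 65.03 tcp [ 0.5219 -0.3051  0.1439] psi 84.4 tiltfix turn [0.0009 0.0022 0.    ] F [-0.6  0.1  0.2] open 0.0665 q6 -0.53
s36 rng [[-0.1583, -0.057, 0.1228], [-0.0045, 0.0121, 0.1761]]
-162:150..152 -156:145..153 -150:124..154 -144:121..157 -138:129..162 -132:124..228 -126:125..165 -120:127..172 -114:127..171 -108:125..171 -102:125..172 -96:126..168 -90:129..172 -84:123..172 -78:128..174 -72:126..175 -66:132..172 -60:130..174 -54:130..175 -48:127..175 -42:125..172 -36:134..176 -30:139..176 -24:138..177 -18:141..175 -12:143..175 -6:141..176 0:143..173
```

View pics/c36.png

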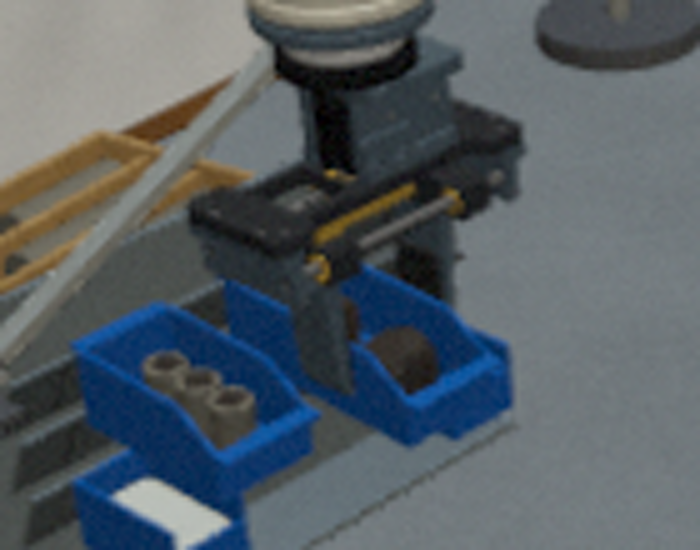

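```bash
python3 -m handwheel '[[[0,0,0],[0,0,0],0.82],[[0,0,0],[0,0,0],0.82],[[0,0,0],[0,0.003,0.02],0.82],[[0,0,0],[0,0.008,0.03],0.82],[[0,0,0],[0,0.02,0.03],0.82],[[0,0,0],[0,0.05,0.03],1],[[0,0,0],[0,0.06,0.04],1],[[0,0,0],[0,0,0],1],[[0,0,0],[0,0,0],1]]';python3 st.py;python3 - <<'E'
from rk import *
cap('scene','s37.png');rk('scene','s37',-.09,.02);rk('scene','s37',.03,.12);cap('wrist','w37.png');cap('top','t37.png')
crop('s37.png',120,100,300,260,4.4,'c37.png')
for n,f in(('wrist','w37'),('top','t37'),('scene','s37')):
    im,d,s=load(f);W=cloud(n,d,s); i=im.astype(int)
    k=(abs(W[...,2]-.31)<.012)&(i.sum(-1)<150)&(W[...,0]<.5)&(W[...,0]>.38)&(W[...,1]<-.32)&(W[...,1]>-.42)
    if k.sum()>10: print(n,'handle',k.sum(),np.nanmedian(W[k],axis=0).round(4),np.nanpercentile(W[k],[2,98],axis=0).round(4).tolist())
E
```

```text
t: 66.2
tool_pos: [0.521, -0.1687, 0.2922]
eef_rot: [2.327, 2.108, 0.002]
wrist_force: [-0.9, 0.7, -0.3]
opening: 0.091
t 66.2 tcp [ 0.521  -0.1687  0.2922] psi 84.33 tiltfix turn [0.0002 0.0023 0.    ] F [-0.9  0.7 -0.3] open 0.091 q6 -0.32
s37 rng [[-0.1578, -0.0564, 0.1225], [0.0051, 0.0116, 0.1788]]
-162:151..154 -156:146..153 -150:124..152 -144:120..154 -138:123..162 -132:125..166 -126:135..166 -120:125..171 -114:128..172 -108:126..171 -102:126..172 -96:126..171 -90:127..171 -84:134..172 -78:133..174 -72:127..175 -66:130..173 -60:129..174 -54:130..175 -48:130..175 -42:132..177 -36:140..176 -30:142..177 -24:141..179 -18:143..176 -12:140..178 -6:143..179 0:139..179 6:174..179 24:162..167 
s37 rng [[-0.123, 0.0455, 0.1033], [0.0073, 0.1125, 0.179]]
-126:151..154 -120:149..155 -114:125..155 -108:124..160 -102:130..166 -96:128..169 -90:127..168 -84:126..172 -78:129..176 -72:128..174 -66:129..173 -60:127..174 -54:136..174 -48:129..175 -42:132..175 -36:131..177 -30:132..177 -24:130..177 -18:137..177 -12:130..178 -6:104..179 0:101..179 6:126..178 18:146..170 24:166..168 
top handle 18 [ 0.4312 -0.3833  0.3187] [[0.4251, -0.3859, 0.3152], [0.4387, -0.3795, 0.3209]]
scene handle 28 [ 0.4457 -0.3783  0.3128] [[0.4342, -0.3862, 0.3049], [0.4509, -0.3672, 0.3212]]
```

View pics/c37.png

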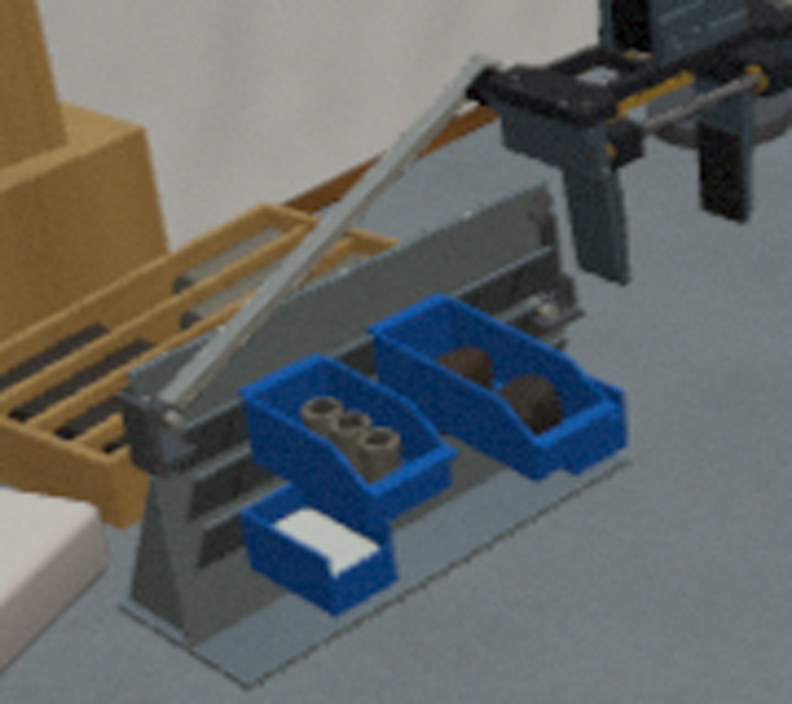

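View pics/w37.png

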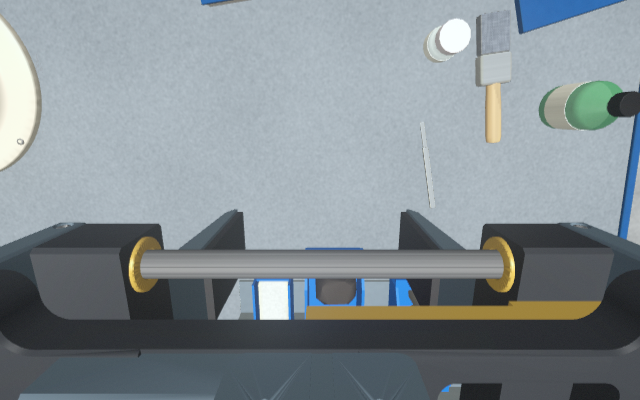

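```bash
python3 -m handwheel '[[[0,0,0],[-0.01,0,0.05],0],[[0,0,0],[-0.02,-0.03,0.03],0],[[0,0,0],[-0.02,-0.05,0],0],[[0,0,0],[-0.02,-0.05,0],0],[[0,0,0],[-0.01,-0.05,0],0],[[0,0,0],[0,-0.01,0],0],[[0,0,0],[0,0,0],0],[[0,0,0],[0,0,0],0],[[0,0,0],[0,0,0],0]]' 40;python3 st.py .440 -.367 .325 84.2;python3 - <<'E'
from rk import *
cap('scene','s38.png');crop('s38.png',160,50,280,150,6,'c38.png')
E
```

```text
t: 67.47
tool_pos: [0.4355, -0.3682, 0.3678]
eef_rot: [-2.329, -2.095, 0.002]
wrist_force: [0.1, -0.1, 0.1]
opening: 0.0042
t 67.47 tcp [ 0.4355 -0.3682  0.3678] psi 83.94 tiltfix turn [-0.0059 -0.007  -0.    ] F [ 0.1 -0.1  0.1] open 0.0042 q6 -0.7
delta [ 0.0045  0.0012 -0.0428] dpsi 0.004
```

View pics/c38.png

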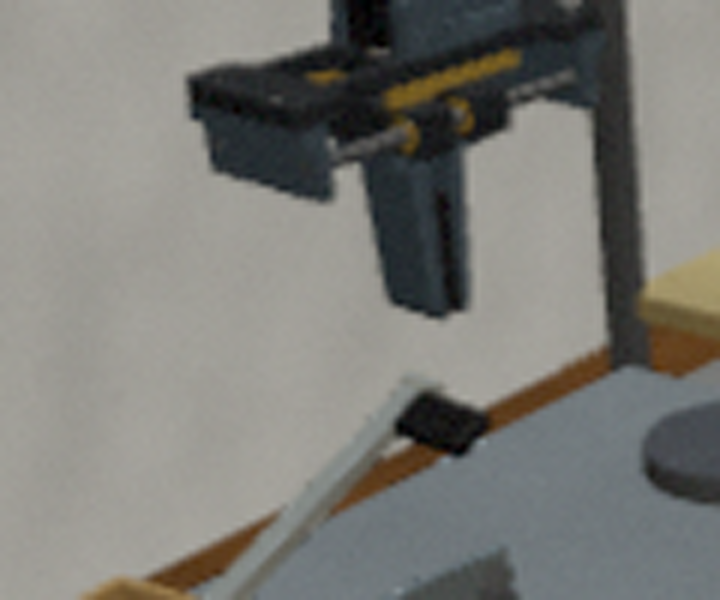

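```bash
python3 -m handwheel '[[[-0.006,-0.007,0],[0.003,0.001,-0.03],0],[[0,0,0],[0,0,-0.015],0],[[0,0,0],[0,0,0],0]]';python3 st.py .438 -.366 .316 84.2
```

```text
t: 67.9
tool_pos: [0.4395, -0.3657, 0.3228]
eef_rot: [2.332, 2.103, 0.0]
wrist_force: [0.8, 0.7, -0.0]
opening: 0.0002
t 67.9 tcp [ 0.4395 -0.3657  0.3228] psi 84.09 tiltfix turn [0.0012 0.0013 0.    ] F [ 0.8  0.7 -0. ] open 0.0002 q6 -0.7
delta [-0.0015 -0.0003 -0.0068] dpsi 0.002
```

```bash
python3 -m handwheel '[[[0,0,0],[-0.003,0,-0.015],0],[[0,0,0],[-0.006,0,-0.015],0],[[0,0,0],[-0.005,0.001,-0.015],0],[[0,0,0],[0,0,0],0]]';python3 st.py .423 -.3645 .262 84.2;python3 - <<'E'
from rk import *
cap('scene','s39.png');crop('s39.png',160,60,280,160,6,'c39.png')
E
```

```text
t: 68.4
tool_pos: [0.4258, -0.3655, 0.2781]
eef_rot: [2.328, 2.1, 0.001]
wrist_force: [0.2, 2.9, 4.9]
opening: 0.0007
t 68.4 tcp [ 0.4258 -0.3655  0.2781] psi 84.11 tiltfix turn [0.0044 0.0046 0.    ] F [0.2 2.9 4.9] open 0.0007 q6 -0.71
delta [-0.0028  0.001  -0.0161] dpsi 0.002
```

View pics/c39.png

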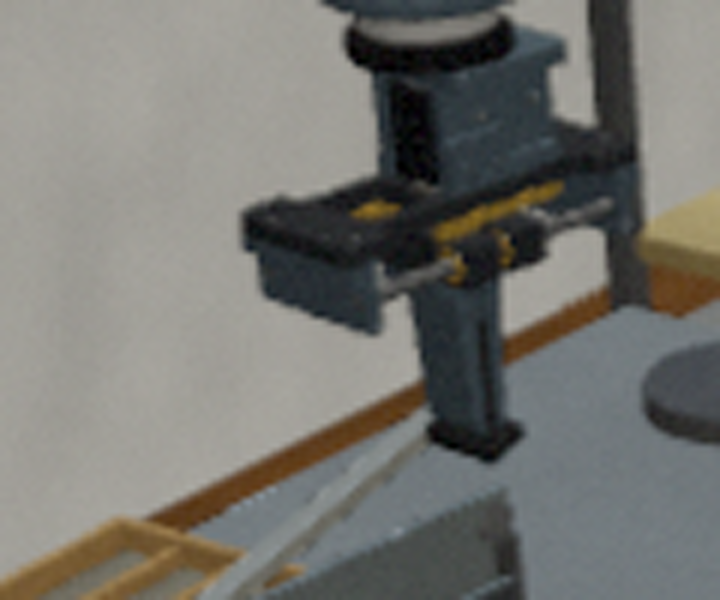

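```bash
python3 -m handwheel '[[[0.004,0.004,0],[-0.004,0.001,-0.017],0],[[0,0,0],[-0.003,0.001,-0.017],0],[[0,0,0],[-0.003,0,-0.017],0],[[0,0,0],[-0.001,0,-0.015],0],[[0,0,0],[0,0,0],0]]';python3 st.py .413 -.363 .192 84.2;python3 - <<'E'
from rk import *
cap('scene','s40.png');crop('s40.png',160,70,280,170,6,'c40.png')
E
```

```text
t: 69.08
tool_pos: [0.4163, -0.3653, 0.2156]
eef_rot: [2.327, 2.1, -0.0]
wrist_force: [-2.5, 2.7, 6.6]
opening: 0.0004
t 69.08 tcp [ 0.4163 -0.3653  0.2156] psi 84.13 tiltfix turn [0.0055 0.0046 0.    ] F [-2.5  2.7  6.6] open 0.0004 q6 -0.73
delta [-0.0033  0.0023 -0.0236] dpsi 0.001
```

View pics/c40.png

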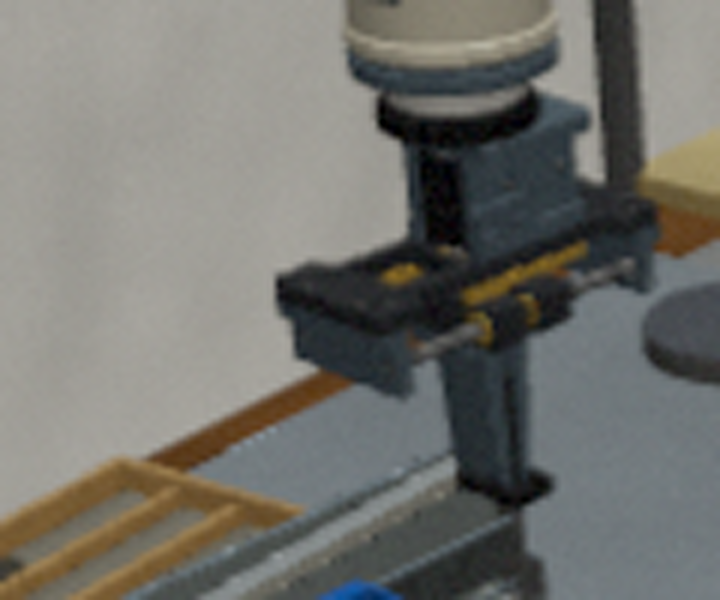

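```bash
python3 -m handwheel '[[[0.005,0.004,0],[-0.002,0.002,-0.013],0],[[0,0,0],[-0.001,0.001,-0.012],0],[[0,0,0],[0,0,-0.006],0],[[0,0,0],[0,0,0],0]]';python3 st.py .413 -.363 .191 84.2
```

```text
t: 69.62
tool_pos: [0.4153, -0.3651, 0.1904]
eef_rot: [2.325, 2.099, -0.002]
wrist_force: [-3.1, 3.8, 7.8]
opening: 0.0003
t 69.62 tcp [ 0.4153 -0.3651  0.1904] psi 84.15 tiltfix turn [0.0073 0.005  0.    ] F [-3.1  3.8  7.8] open 0.0003 q6 -0.73
delta [-0.0023  0.0021  0.0006] dpsi 0.001
```

```bash
python3 -m handwheel '[[[0,0,0],[0,0,-0.004],0],[[0,0,0],[0,0,-0.004],0],[[0,0,0],[0,0,0],0]]';python3 st.py .413 -.363 .191 84.2; python3 - <<'E'
from rk import *
cap('scene','s41.png');crop('s41.png',160,90,280,190,6,'c41.png')
E
```

```text
t: 70.0
tool_pos: [0.4155, -0.3654, 0.1893]
eef_rot: [2.323, 2.098, -0.003]
wrist_force: [-7.8, 6.7, 19.8]
opening: 0.0004
t 70.0 tcp [ 0.4155 -0.3654  0.1893] psi 84.18 tiltfix turn [0.0099 0.0064 0.    ] F [-7.8  6.7 19.8] open 0.0004 q6 -0.73
delta [-0.0025  0.0024  0.0017] dpsi 0.0
```

View pics/c41.png

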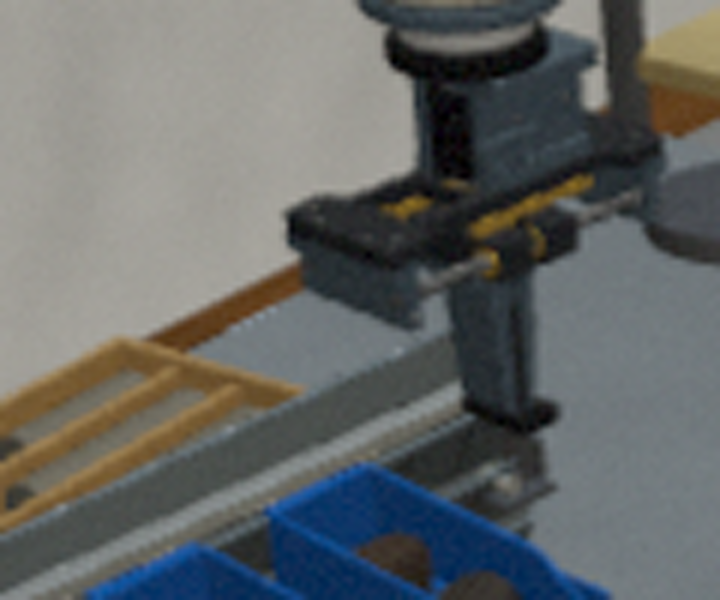

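Hit the stop (20 N). Rise slowly and watch.

```bash
python3 -m handwheel '[[[0.009,0.006,0],[-0.001,0.001,0.004],0],[[0,0,0],[0,0,0.004],0],[[0,0,0],[0,0,0.005],0],[[0,0,0],[0,0,0],0]]';python3 st.py; python3 - <<'E'
from rk import *
cap('scene','s42.png');crop('s42.png',160,90,280,190,6,'c42.png')
E
```

```text
t: 70.55
tool_pos: [0.4164, -0.366, 0.2065]
eef_rot: [2.326, 2.102, -0.0]
wrist_force: [-0.6, -0.1, 0.4]
opening: 0.0002
t 70.55 tcp [ 0.4164 -0.366   0.2065] psi 84.19 tiltfix turn [0.0049 0.0043 0.    ] F [-0.6 -0.1  0.4] open 0.0002 q6 -0.73
```

View pics/c42.png

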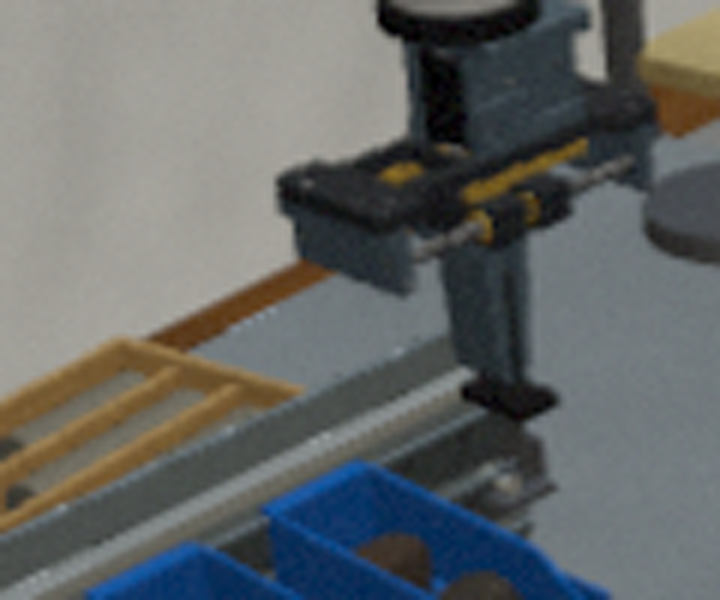

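```bash
python3 -m handwheel '[[[0,0,0],[0,0,0.03],0],[[0,0,0],[0,0.01,0.05],0],[[0,0,0],[0.01,0.05,0.05],0],[[0,0,0],[0.02,0.06,0.03],0],[[0,0,0],[0.02,0.06,0],0],[[0,0,0],[0,0,0],0],[[0,0,0],[0,0,0],0]]';python3 st.py; python3 - <<'E'
from rk import *
for n in('scene','top','wrist'):cap(n,n[0]+'43.png')
crop('s43.png',120,110,300,270,4.4,'c43.png')
rk('scene','s43',-.09,.02);rk('scene','s43',.03,.12)
im,d,s=load('s43');W=cloud('scene',d,s);i=im.astype(int)
r0=(W[...,:2]-E)@ex;r1=(W[...,:2]-E)@ey
k=(i.sum(-1)<170)&(r1<-.10)&(r1>-.15)&(r0>-.05)&(r0<0)&(W[...,2]>.18)
print('handle',k.sum(),np.nanpercentile(W[k],[5,50,95],axis=0).round(4))
E
```

```text
t: 71.47
tool_pos: [0.4624, -0.1939, 0.3596]
eef_rot: [2.33, 2.103, 0.002]
wrist_force: [-0.2, -0.4, -0.2]
opening: 0.0002
t 71.47 tcp [ 0.4624 -0.1939  0.3596] psi 84.14 tiltfix turn [0.0011 0.0025 0.    ] F [-0.2 -0.4 -0.2] open 0.0002 q6 -0.41
s43 rng [[-0.1579, -0.0563, 0.1233], [0.0031, 0.0115, 0.1791]]
-162:150..152 -156:147..152 -150:124..154 -144:122..157 -138:123..161 -132:125..165 -126:126..168 -120:128..169 -114:126..171 -108:127..172 -102:127..173 -96:127..172 -90:130..175 -84:129..174 -78:128..173 -72:128..173 -66:127..173 -60:133..175 -54:130..175 -48:129..176 -42:132..177 -36:137..177 -30:140..177 -24:140..174 -18:143..176 -12:142..178 -6:140..180 0:140..179 6:176..179 
s43 rng [[-0.1228, 0.0453, 0.1024], [0.0106, 0.1127, 0.1789]]
-126:151..155 -120:147..155 -114:125..155 -108:124..159 -102:126..164 -96:131..169 -90:131..171 -84:124..173 -78:130..174 -72:128..175 -66:128..173 -60:128..176 -54:129..174 -48:131..176 -42:133..176 -36:131..177 -30:131..176 -24:137..177 -18:130..177 -12:134..179 -6:102..179 0:100..180 6:173..178 12:123..174 18:169..171 24:167..168 
handle 82 [[ 0.4021 -0.3807  0.1896]
 [ 0.4173 -0.3585  0.1956]
 [ 0.4242 -0.3411  0.1988]]
```

View pics/c43.png

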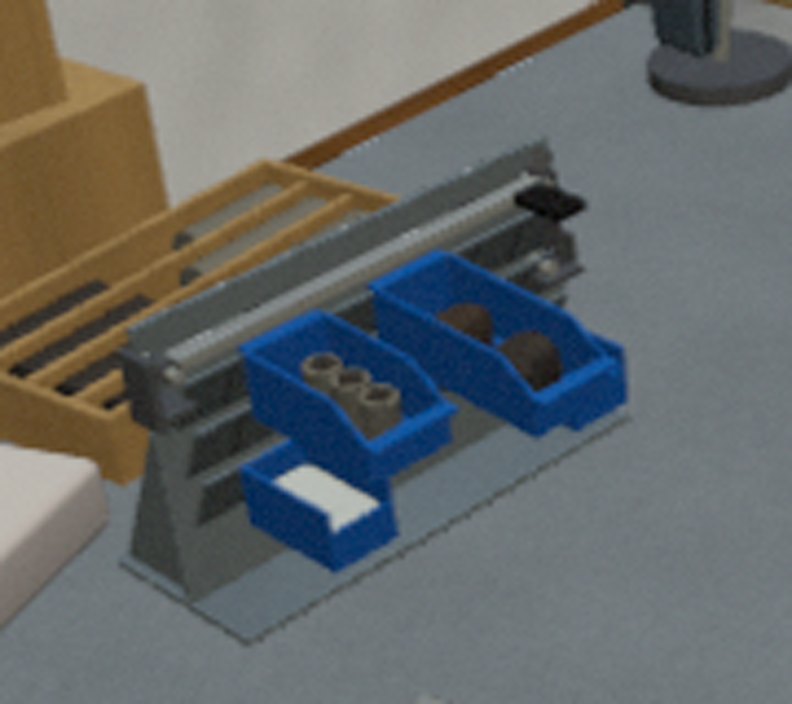

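View pics/t43.png

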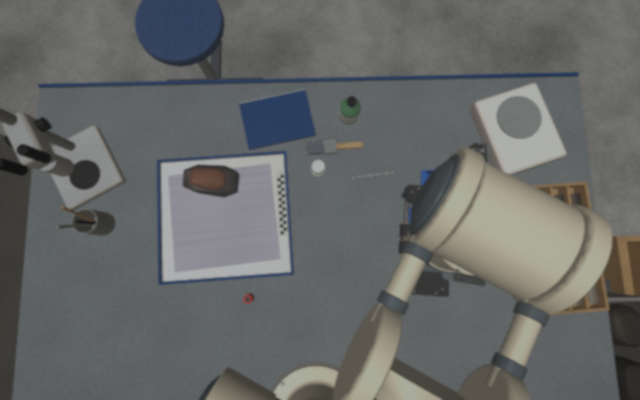

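View pics/s43.png

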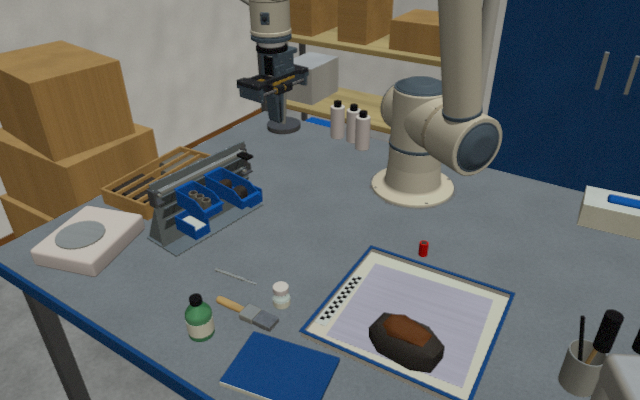

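```bash
python3 -c "
from plant import ctrl
print(ctrl.close_job())"
```

```text
the job is handed in; nothing more can be done
None
```

The job is done and handed in at about 71.5 s of the 208 s. Both rock lumps are in the longer bin and all three core plugs are in the shorter one. Both bins hang by their rear lips on the rack's top rail, the long one at about y = -22 mm and the short one at about +79 mm. The hold-down bar is pressed down and the catch is holding it.

**Last checks**
- **Bar:** the handle's top read 196 mm with the robot clear, and there was no spring force on the fingers as they backed off.
- **Bins:** the rear rims read about 178 to 179 mm, against 177 mm expected. The rear walls came out about 2 mm in front of the rail line I had measured, so their fit within the 2 mm tolerance is close and not fully confirmed. Both bins hang about 3° nose-down.
- **Untouched things:** the big rock, jar, brush, scalpel and the red look-alike looked where they started in the final pictures.

**What went wrong along the way**
- **Short bin:** my first try at hanging it failed. I lowered it too far, and it tipped nose-down and appeared to rest on the lower rail and the small bin below. I set it back level on the bench with its cores still standing, regripped it and hung it properly.
- **Knocked lump:** one lump was shifted a few centimetres aside mid-run, so I measured it again before picking it up.

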